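Flatten the carved printing blocks in the bench press

TASK

Lay all the loose carved printing blocks flat and face up on the bed of the green screw press, run the bed fully in, fit the T-handle fully down onto the screw's square and wind it clockwise until the platen bears firmly on the blocks. Then log the batch: take the hand scanner, aim it squarely at the barcode on the sloped ticket from about 10 cm and hold it steady for a good second, and put it back upright in its stand. Leave the handle on the screw, and leave the carving tools lying about the bench where they are.

Things in the scene. Friction and masses are not known exactly. Their poses are not given: they have to be found in the camera images.
- block0: carved printing block, pale wood, 80 (its x) x 50 (its y) x 28 mm, 90 g, carved face up (+z), dark carved lines on the face; origin at the centre of its underside. Two to four of them are present; absent ones read None. All blocks are alike
- block1: carved printing block, pale wood, 80 (its x) x 50 (its y) x 28 mm, 90 g, carved face up (+z), dark carved lines on the face; origin at the centre of its underside. Two to four of them are present; absent ones read None. All blocks are alike
- block2: carved printing block, pale wood, 80 (its x) x 50 (its y) x 28 mm, 90 g, carved face up (+z), dark carved lines on the face; origin at the centre of its underside. Two to four of them are present; absent ones read None. All blocks are alike
- block3: carved printing block, pale wood, 80 (its x) x 50 (its y) x 28 mm, 90 g, carved face up (+z), dark carved lines on the face; origin at the centre of its underside. Two to four of them are present; absent ones read None. All blocks are alike
- bed_floor (a point): centre of the floor of the press's sliding steel bed, 45 mm above the bench; x across the press, y the way the bed runs in, z up. Floor 178 (x) x 158 mm (y) inside a rim 6 mm high. The bed starts run out on the -y side, clear of the platen. Blocks lie with their long sides along x: two rows of two fit, centres at x = +-45, y = +-42 mm, which leaves room for the fingers
- bed (a joint): slide of the bed in m along the bed_floor y axis: 0 as it starts (fully out), 0.21 fully in under the platen; friction about 3 N, it stays where it is left
- bed_handle (a point): middle of the bed's bail handle: a level round bar 12 mm thick and 90 mm long along the bed_floor x axis, 88 mm above the bench and 125 mm to the -y side of the bed's centre; free to grip from above, fingers either side in y; axes as bed_floor
- platen: steel pressing plate, 180 (x) x 160 (y) x 16 mm, over the bed's run-in place; origin at the centre of its underside, which starts 9 to 12 mm above the tops of loaded blocks. It hangs on springs: at first touch it bears with about 14 N, then 1.5 N more per mm of screw travel
- screw (a joint): angle of the press screw in rad, growing clockwise seen from above, 0 to 5.0 (end stop); starts between 0 and 0.8. The platen goes down 3.2 mm per rad, touches 28 mm blocks at about 3.75 rad, and the screw goes down with it. Friction 0.08 N m, it stays where it is left
- screw_shoulder (a point): on the screw's axis, top of the round collar (42 mm across) on which the handle's hub comes to rest; about 230 mm above the bench, sinks with the screw. A 20 mm square end rises 26 mm above it, its top 9 mm tapered to 13 mm; x and y are square to its flats and turn with the screw. The green crosshead below is 205 mm high, 310 mm (press x) by 62 mm (press y)
- handle: loose steel T-handle, 0.45 kg, standing on its hub; origin centre of the hub's underside. Hub 44 x 44 x 30 mm, square socket 22 mm, 30 mm deep from below, sides along x and y. Above it a flat lug 56 (x) x 22 (y) mm, z = 30 to 66 mm: grip it here. Cross bar along x at z = 46 mm, 14 mm thick, 196 mm over its ball ends. Fits the 20 mm square in any quarter turn
- scanner: grey pistol-shaped hand scanner, 0.16 kg, in its stand; origin at the centre of the foot of its upright grip (30 mm x, 26 mm y, up along +z). On the grip the head, 100 mm long, 44 wide (y), 38 thick, centred at x = 12, z = 125 mm, nose to +x pitched 30 degrees down. Take the head by its flat sides from above. Its tail is the highest point, z = 167 mm
- scan_window (a point): scanner window at the nose, 55 mm ahead (x) and 100 mm above (z) the scanner's origin; its x axis is the way the scanner looks: the scanner's +x pitched 30 degrees down; y as the scanner's y
- barcode (a point): centre of the barcode on the ticket, 90 x 70 mm paper on a fixed sloped holder; z points straight out of the paper, leaning back 45 degrees upwards towards the robot's side; 120 mm above the bench; the 90 mm high plate ends 85 mm above the bench
- stand_pocket (a point): centre of the pocket floor of the scanner's fixed black stand, 12 mm above the bench; the pocket is 35 mm (x) x 31 mm (y), its walls 48 mm high and 5 mm thick, base 110 x 90 mm; axes as the scanner's when it stands in it
- chisel0: bystander, to be left where it is: wooden-handled carving chisel lying flat along its x, about 210 mm long and 27 mm thick; origin below its middle
- chisel1: bystander, to be left where it is: wooden-handled carving chisel lying flat along its x, about 210 mm long and 27 mm thick; origin below its middle
- chisel2: bystander, to be left where it is: wooden-handled carving chisel lying flat along its x, about 210 mm long and 27 mm thick; origin below its middle
- chisel3: bystander, to be left where it is: wooden-handled carving chisel lying flat along its x, about 210 mm long and 27 mm thick; origin below its middle
- mallet: bystander, to be left where it is: turned wooden carver's mallet standing on its head, 84 mm thick, 235 mm high; origin at its foot
- brush: bystander, to be left where it is: flat brush lying along its x; origin below its middle
- pot: bystander, to be left where it is: blue pot, 84 mm across and 110 mm high, with gouges up to 190 mm; origin at its foot
Not all that is in view belongs to the job. What is shaped like the block0 but turquoise is not meant. Leave any purple look-alike of the block1 alone.

How it is judged:
By the outcome, as a careful person would: the job done as asked, in the order asked, and still so for the second after the job is handed in, with the robot touching nothing.
Of block0, block1, block2, block3 only 2 to 4 are there at a start; the rules pass over those that are not, and their reading is None.
At some moment in a run one of block0, block1, block2, block3 may be knocked a few centimetres aside while the robot is not near it.
It also fails if it takes over 210 s, if anything falls off the work surface, if the arm or the gripper's body presses on something with over 40 N, if the wrist force passes 120 N, or if a joint passes its speed limit or range.

ROBOT

A 7-joint arm with a two-finger parallel gripper is mounted at the origin on the work surface. World frame = base frame: x ahead of the robot, y to its left, z up, the work surface at z = 0. Lengths are in m, angles in rad, forces in N, time in s.
With the tool pointing down it reaches from about 0.35 to 0.775 m from the base axis. Payload 3.1 kg.
Tool frame: the origin (TCP) lies midway between the tips of the shut fingers; the grasp point (between the pads) lies 19 mm behind it; z points along the fingers, y is the direction in which the jaws open and shut (so a half turn about z gives the same grasp; the last joint's range is limited). The gripper opens to 85 mm and grips with 20 to 120 N. Pads are 22 mm wide; open, the fingers measure 114 mm over their backs; the gripper's body (76 mm by 85 mm) begins 54 mm behind the grasp point. The pads swing forward as they close: fully open they stand 13 mm farther back than shut.
Start: joints at [-1.144, 0.311, 0.014, 1.512, -0.004, 1.319, -0.027], TCP at [0.248, 0.491, 0.205] pointing down, gripper open.
Joint ranges: [-2.7, 2.7], [-0.3, 1.91], [-1.27, 1.3], [0.12, 2.57], [-1.44, 4.58], [0.2, 2.03], [-3.05, 3.05]. Speed limits (rad/s): [2.79, 2.79, 3.14, 3.14, 3.14, 3.14, 3.14].

INTERFACE

Orientations are given as a rotation vector (axis times angle).
In Python, from plant import bot gives the robot as it stands.
- The arm moves only by the tool carry_out, never from a script. Its argument "rows" is text: rows parted by semicolons, each of 5 numbers parted by spaces: the opening, from -1 (shut) to 1 (fully open), then the shift along the tool's x, y, z in mm, then the turn about the tool's z in degrees. A call has 1 to 10 rows; each row shifts and turns the commanded pose from where the row before left it, along the tool's axes as they then stand; what a row does not reach is not made up. A row lasts 1/12 s, in which the tool goes at most 41.7 mm and 7.16 degrees, less where a joint would pass 70% of its speed; a pose out of reach is approached as far as the arm can. A call is refused whole if a number of a shift passes 41.7 or a number of a turn 7.16, either way. A call with a gripper value outside its range is refused whole. The fingers move at their own pace and stop on an object; "squeeze" is the grip in N (left out, the last holds). Time passes only in rows, so rows that do not move let the fingers close. It gives the time, the measured TCP pose, the force and the opening at its end, in the units of the state.
- bot.state(): the state, without advancing time (a new reading comes with each control period).
- bot.get_image(name): name is "scene" or "top" or "wrist"; returns the picture (400x640x3 uint8, red, green, blue); there is no depth.
- bot.calibration(name): a dict with "camera_matrix" (3x3 intrinsics, pixels), "dist_coeffs" ([k1, k2, p1, p2, k3] as OpenCV has them; the pictures are not rectified), "R" (3x3) and "t" (3): a world point X has camera coordinates R X + t. Camera axes: x right, y down, z forward; pixel columns grow to the right and rows downward; lengths in m; the calibration is good to about 2 mm. A picture is of the moment at which its call begins: read the wrist's pose just before it. calibration takes no time and is no camera call; for the wrist camera it gives the pose at the moment of the call.
- bot.close_job(): hands the job in, once; it reports no verdict.
The state is a dict: "t": time; "qpos": joint angles; "qvel": joint speeds; "effort": joint torques, N m; "position": TCP position; "ee_rot": TCP orientation; "force": force on the tool from outside, world axes, zero at the start; "moment": the same for the moment, N m; "width": finger opening in m.
Only numpy, scipy, OpenCV 4.12 (cv2) and the standard library are available. Lean on these libraries where they do the work, as an engineer would, in place of code of your own. Each camera call takes 0.05 s, during which the arm holds its last target.

## Working session

There is one attempt and no reset: what is moved stays moved. The work goes in short steps, Python scripts to look and compute and a tool call to move; the robot and the scene stay as the last step left them, time stands still between calls to the robot, and variables do not carry over. Pictures are saved under pics/ and viewed, and the job is handed in when it is done.

Besides the shell and the picture viewer there is one more tool, called after "Emit:" as name(argument=value, ...), one argument or row to a line, values as JSON. carry_out: Moves the arm, as the interface text tells. Its arguments: {"type":"object","properties":{"rows":{"type":"string"},"squeeze":{"type":"number"}},"required":["rows"]}

```bash
ls; mkdir -p pics; python3 - <<'E'
from plant import bot
import cv2,numpy as np
np.set_printoptions(precision=4,suppress=True)
s=bot.state();print(s)
for n in ["scene","top","wrist"]:
    c=bot.calibration(n);print(n,c)
    im=bot.get_image(n);cv2.imwrite(f"pics/{n}0.png",im[:,:,::-1])
E
```

```text
pics
{'t': 0.0, 'qpos': array([-1.1437,  0.3118,  0.014 ,  1.5131, -0.0044,  1.3192, -0.0272]), 'qvel': array([-0.0007,  0.0003,  0.0001,  0.0003, -0.    , -0.0019, -0.0013]), 'effort': array([ -0.0001, -37.9913,   0.1461, -23.0586,   0.0122,   0.0135,
        -0.    ]), 'position': array([0.2481, 0.49  , 0.2043]), 'ee_rot': array([-0.7295, -3.0552,  0.0037]), 'force': array([ 0.0079, -0.4788, -0.0949]), 'moment': array([ 0.0254,  0.0186, -0.0128]), 'width': 0.08508559935768786}
scene {'camera_matrix': array([[488.4975,   0.    , 324.3023],
       [  0.    , 488.4975, 197.3027],
       [  0.    ,   0.    ,   1.    ]]), 'dist_coeffs': array([-0.0761,  0.    ,  0.    ,  0.    ,  0.    ]), 'R': array([[-0.2762,  0.961 , -0.0171],
       [ 0.7096,  0.1919, -0.6779],
       [-0.6482, -0.1993, -0.7349]]), 't': array([ 0.3404, -0.212 ,  1.9069])}
top {'camera_matrix': array([[404.5794,   0.    , 314.9013],
       [  0.    , 404.5794, 196.4701],
       [  0.    ,   0.    ,   1.    ]]), 'dist_coeffs': array([-0.0037,  0.    ,  0.    ,  0.    ,  0.    ]), 'R': array([[-0.0054, -1.    ,  0.0016],
       [-0.983 ,  0.005 , -0.1834],
       [ 0.1834, -0.0025, -0.983 ]]), 't': array([-0.1995,  0.522 ,  1.1788])}
wrist {'camera_matrix': array([[301.3701,   0.    , 314.7453],
       [  0.    , 301.3701, 198.9757],
       [  0.    ,   0.    ,   1.    ]]), 'dist_coeffs': array([-0.019,  0.   ,  0.   ,  0.   ,  0.   ]), 'R': array([[ 0.4522,  0.8919, -0.0026],
       [ 0.8561, -0.4333,  0.2816],
       [ 0.25  , -0.1296, -0.9595]]), 't': array([-0.5495, -0.0361,  0.379 ])}
```

View pics/scene0.png

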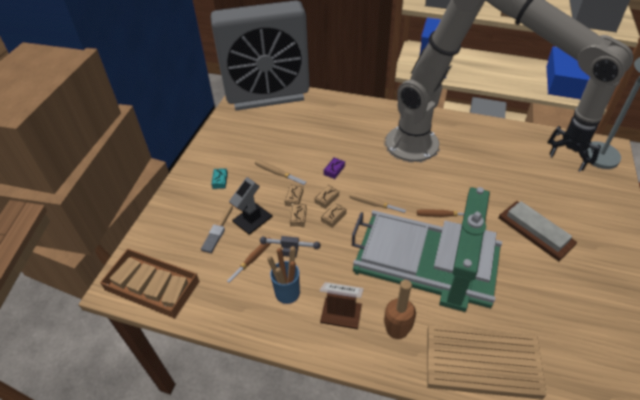

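View pics/top0.png

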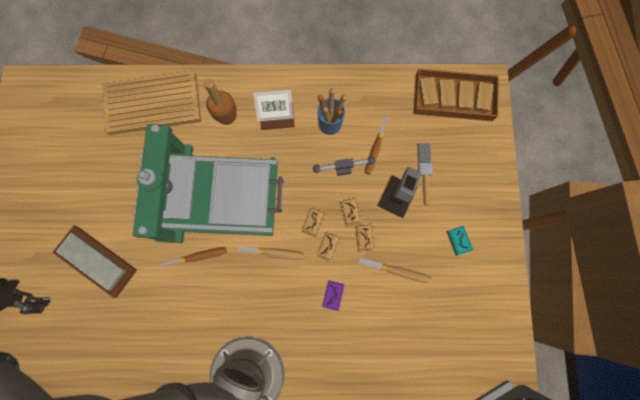

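View pics/wrist0.png

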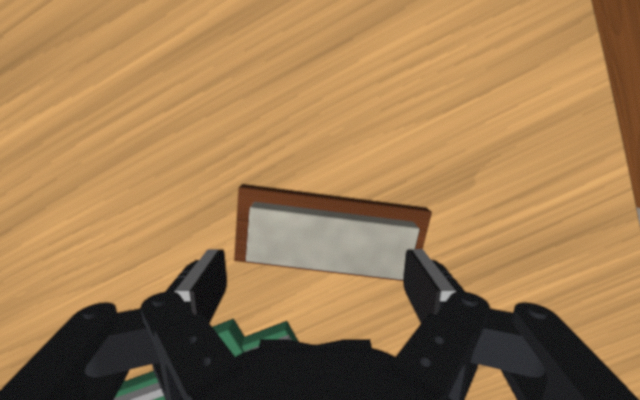

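```bash
python3 - <<'E'
import cv2
t=cv2.imread("pics/top0.png")
cv2.imwrite("pics/t1.png",cv2.resize(t[80:280,120:320],None,fx=4,fy=4,interpolation=cv2.INTER_CUBIC)[:600])
cv2.imwrite("pics/t1b.png",cv2.resize(t[180:310,280:480],None,fx=4,fy=4,interpolation=cv2.INTER_CUBIC))
cv2.imwrite("pics/t1c.png",cv2.resize(t[80:220,240:440],None,fx=4,fy=4,interpolation=cv2.INTER_CUBIC))
E
```

```text
(no output)
```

View pics/t1.png

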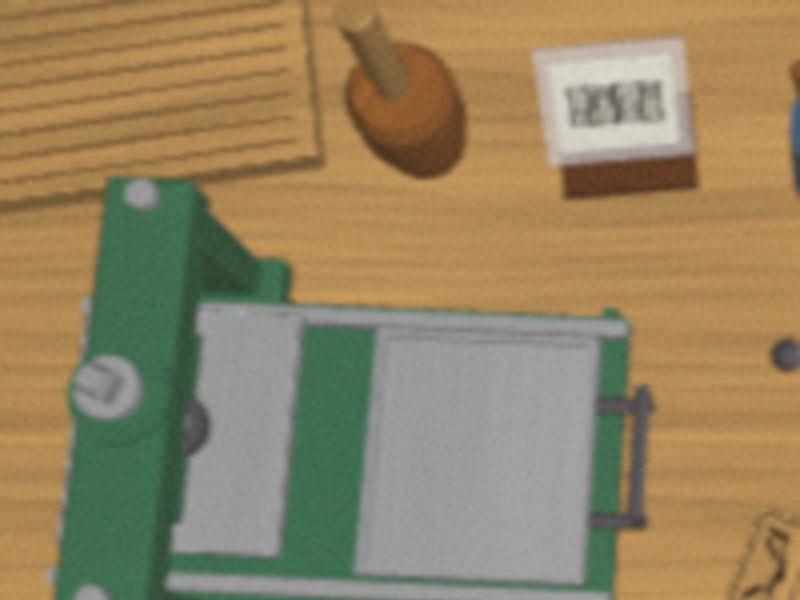

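View pics/t1b.png

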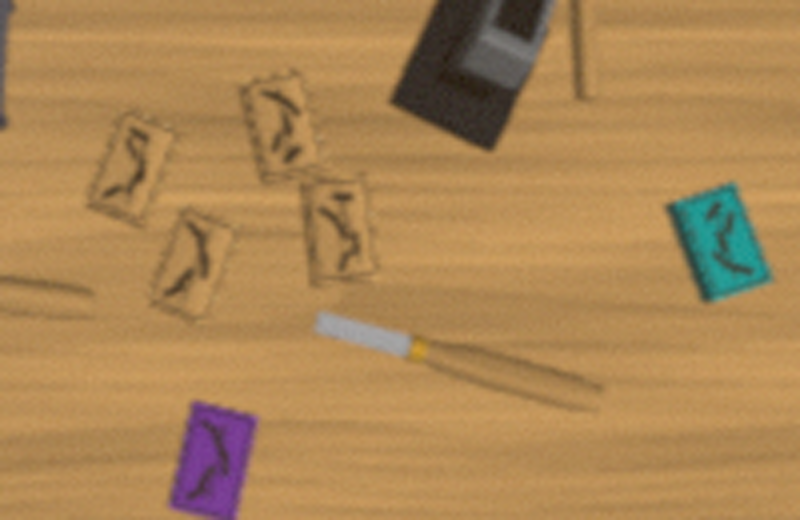

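View pics/t1c.png

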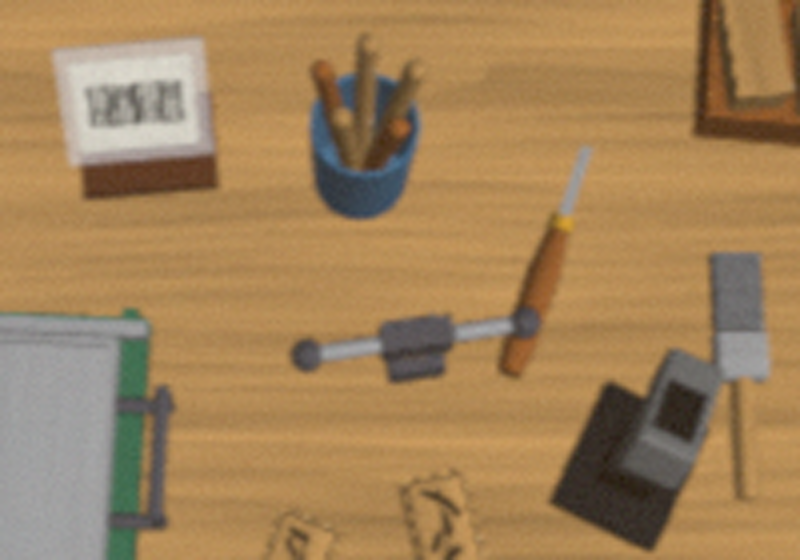

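```bash
cat > h.py <<'E'
from plant import bot
import cv2,numpy as np
from scipy.spatial.transform import Rotation as Ro
np.set_printoptions(precision=4,suppress=True)
def ray(name,px,cal=None):
    c=cal or bot.calibration(name);R=np.array(c["R"]);t=np.array(c["t"])
    u=cv2.undistortPoints(np.array(px,float).reshape(-1,1,2),np.array(c["camera_matrix"]),np.array(c["dist_coeffs"])).reshape(-1,2)
    d=np.c_[u,np.ones(len(u))]@R
    return -R.T@t,d
def plane(name,px,z,cal=None):
    o,d=ray(name,px,cal);return o+d*((z-o[2])/d[:,2])[:,None]
def proj(name,X,cal=None):
    c=cal or bot.calibration(name)
    return cv2.projectPoints(np.array(X,float).reshape(-1,3),cv2.Rodrigues(np.array(c["R"]))[0],np.array(c["t"]),np.array(c["camera_matrix"]),np.array(c["dist_coeffs"]))[0].reshape(-1,2)
def tri(n1,p1,n2,p2,c1=None,c2=None):
    o1,d1=ray(n1,p1,c1);o2,d2=ray(n2,p2,c2);d1=d1[0];d2=d2[0]
    A=np.c_[d1,-d2];s=np.linalg.lstsq(A,o2-o1,rcond=None)[0]
    a=o1+s[0]*d1;b=o2+s[1]*d2;return (a+b)/2,np.linalg.norm(a-b)
def snap(name,fn,crop=None,f=1):
    c=bot.calibration(name);im=bot.get_image(name)[:,:,::-1]
    cv2.imwrite(f"pics/{fn}_raw.png",im)
    np.save(f"pics/{fn}_R.npy",np.array(c["R"]));np.save(f"pics/{fn}_t.npy",np.array(c["t"]))
    if crop: im=im[crop[1]:crop[3],crop[0]:crop[2]]
    if f!=1: im=cv2.resize(im,None,fx=f,fy=f,interpolation=cv2.INTER_CUBIC)
    cv2.imwrite(f"pics/{fn}.png",im);return c
def calof(name,fn):
    c=dict(bot.calibration(name));c["R"]=np.load(f"pics/{fn}_R.npy");c["t"]=np.load(f"pics/{fn}_t.npy");return c
def go(xyz,yaw=None,st=None):
    """yaw deg = world direction of tool y (mod 180). prints shift in tool axes AFTER turn & BEFORE turn"""
    s=st or bot.state();R=Ro.from_rotvec(s["ee_rot"]).as_matrix();p=np.array(s["position"])
    cy=np.degrees(np.arctan2(R[1,1],R[0,1]))
    dt=0
    if yaw is not None:
        dw=(yaw-cy+90)%180-90; dt=-dw   # tool z down: +turn = cw from above
    R2=R@Ro.from_rotvec([0,0,np.radians(dt)]).as_matrix()
    d=np.array(xyz)-p
    print("t %.1f turn %.1f q7 %.2f | before-turn shift %s | after-turn shift %s"%(s["t"],dt,s["qpos"][6],np.round(R.T@d*1000,1),np.round(R2.T@d*1000,1)))
E
python3 - <<'E'
from h import *
def t(l,z,off,n=4):
    return plane("top",[(x/n+off[0],y/n+off[1]) for x,y in l],z)
B={"A":[(128,112),(178,126),(138,226),(88,205)],"B":[(298,70),(322,165),(262,182),(240,85)],"C":[(365,178),(378,272),(314,284),(303,185)],"D":[(188,208),(238,228),(198,322),(152,300)]}
for k,v in B.items():
    P=t(v,.028,(280,180));print(k,P.mean(0)[:2],[round(float(np.linalg.norm(P[i]-P[i-1])),3) for i in range(4)])
    e=(P[2]-P[1])+(P[3]-P[0]);e2=(P[1]-P[0])+(P[2]-P[3]);print([round(float(np.degrees(np.arctan2(w[1],w[0]))),1) for w in (e,e2)])
F=t([(376,325),(600,335),(585,583),(355,572)],.05,(120,80));print("bed",F,F.mean(0))
print("bedhandle",t([(648,400),(638,522)],.088,(120,80)))
print("screwtop",t([(105,388)],.25,(120,80)))
print("rails",t([(290,305),(628,325)],.05,(120,80)))
print("Thandle",t([(307,355),(525,323)],.046,(240,80)),t([(417,340)],.066,(240,80)))
print("ticket",t([(135,102)],.12,(240,80)))
s=bot.state();R=Ro.from_rotvec(s["ee_rot"]).as_matrix()
c=bot.calibration("wrist");o=-c["R"].T@c["t"];print("cam in tool",R.T@(o-s["position"]),"\n",R.T@c["R"].T)
E
```

```text
A [ 0.4464 -0.1968] [0.078, 0.04, 0.082, 0.041]
[157.3, -109.6]
B [ 0.478  -0.3099] [0.046, 0.076, 0.048, 0.077]
[105.0, -167.8]
C [ 0.398  -0.3533] [0.048, 0.072, 0.049, 0.075]
[98.2, -174.5]
D [ 0.3724 -0.2425] [0.074, 0.041, 0.077, 0.038]
[157.1, -113.9]
bed [[ 0.6326  0.1079  0.05  ]
 [ 0.6237 -0.0646  0.05  ]
 [ 0.4324 -0.0563  0.05  ]
 [ 0.4415  0.1159  0.05  ]] [0.5326 0.0257 0.05  ]
bedhandle [[ 0.5636 -0.1051  0.088 ]
 [ 0.4725 -0.0987  0.088 ]]
screwtop [[0.536 0.228 0.25 ]]
rails [[ 0.6489  0.1749  0.05  ]
 [ 0.6316 -0.0861  0.05  ]]
Thandle [[ 0.6082 -0.2083  0.046 ]
 [ 0.6329 -0.377   0.046 ]] [[ 0.6144 -0.2917  0.066 ]]
ticket [[ 0.7839 -0.0809  0.12  ]]
cam in tool [ 0.0718  0.0009 -0.1679] 
 [[-0.0005 -0.9595 -0.2816]
 [ 1.     -0.0004 -0.0006]
 [ 0.0005 -0.2816  0.9595]]
```

Emit:
carry_out(
  rows="1 0 0 -40 0;1 -26 -24 -10 0;1 -26 -24 -10 0;1 -26 -24 -10 0;1 -26 -24 -10 0;1 -26 -24 -10 0;1 -28 -26 0 0;1 -28 -26 0 0;1 -28 -26 0 0;1 -28 -26 0 0",
)

```text
t: 0.98
position: [0.3633, 0.1796, 0.2953]
ee_rot: [-0.729, -3.056, -0.001]
force: [0.9, 0.5, 0.8]
width: 0.0854
```

Emit:
carry_out(
  rows="1 -28 -26 0 0;1 -28 -26 0 0;1 -28 -26 0 0;1 -28 -26 0 0;1 -28 -26 0 0;1 -28 -26 0 0;1 -28 -26 0 0;1 -28 -26 0 0;1 -28 -26 0 0;1 -28 -26 0 0",
)

```text
t: 1.82
position: [0.4958, -0.1783, 0.2952]
ee_rot: [-0.728, -3.056, -0.001]
force: [0.2, 0.4, -0.4]
width: 0.0855
```

Emit:
carry_out(
  rows="1 -24 -22 0 0;1 -24 -22 0 0;1 -24 -22 0 0;1 -12 -11 0 0;1 0 0 0 0",
)

```text
t: 2.23
position: [0.5346, -0.2885, 0.2937]
ee_rot: [-0.739, -3.051, 0.006]
force: [-1.2, -1.4, 0.2]
width: 0.0855
```

```bash
python3 - <<'E'
from h import *
snap("wrist","w1");s=bot.state();print(s["t"],s["position"],s["qpos"])
E
```

```text
2.2833 [ 0.5348 -0.2858  0.2941] [ 0.0197  0.4699  0.7333  1.1778 -0.3057  1.6031  1.7847]
```

View pics/w1.png

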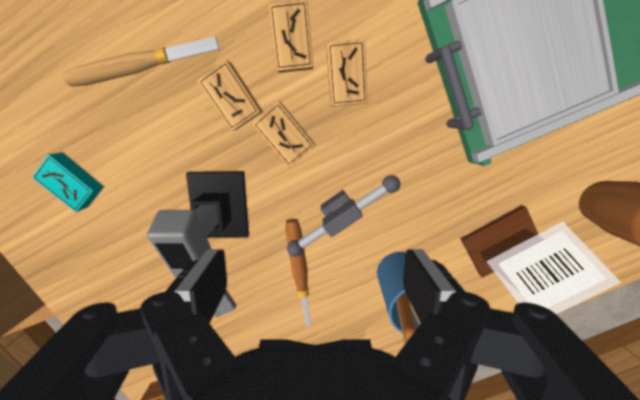

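```bash
python3 - <<'E'
import cv2
t=cv2.imread("pics/w1_raw.png")
cv2.imwrite("pics/w1a.png",cv2.resize(t[0:170,195:375],None,fx=4.4,fy=3.5,interpolation=cv2.INTER_CUBIC)) if 0 else cv2.imwrite("pics/w1a.png",cv2.resize(t[0:170,190:380],None,fx=3.5,fy=3.5,interpolation=cv2.INTER_CUBIC))
cv2.imwrite("pics/w1b.png",cv2.resize(t[0:170,410:640],None,fx=3.4,fy=3.4,interpolation=cv2.INTER_CUBIC))
cv2.imwrite("pics/w1c.png",cv2.resize(t[150:290,140:420],None,fx=2.8,fy=2.8,interpolation=cv2.INTER_CUBIC))
E
```

```text
(no output)
```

View pics/w1a.png

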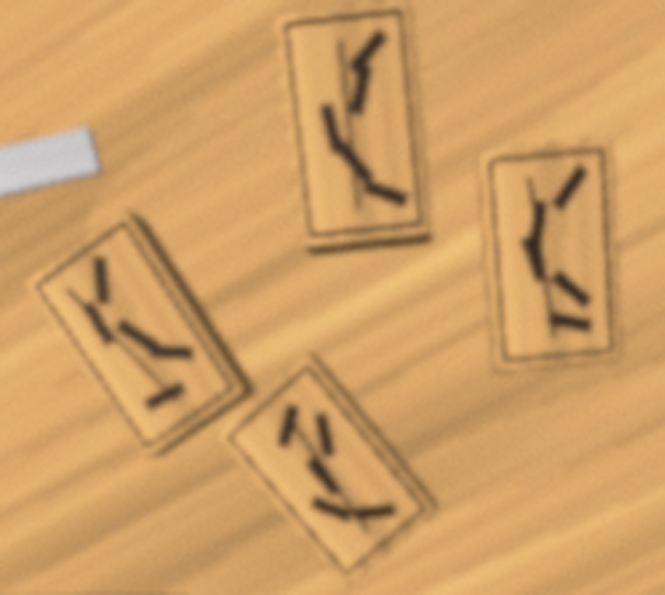

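View pics/w1b.png

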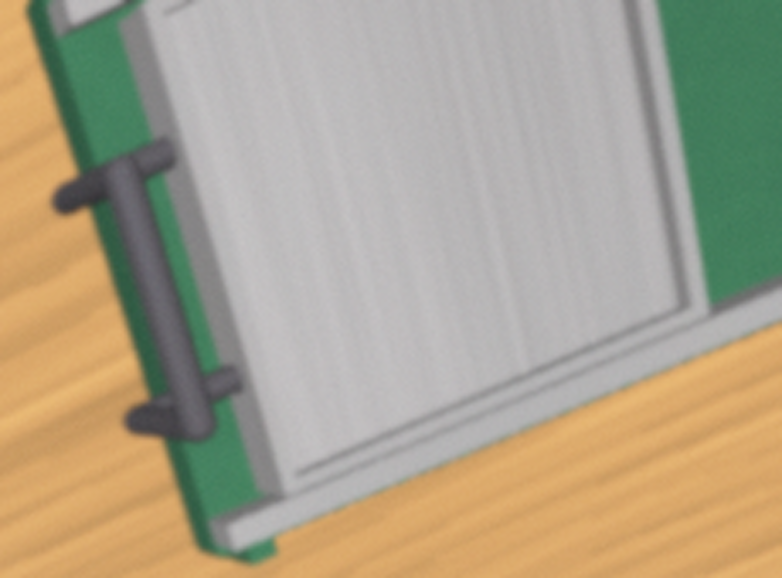

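View pics/w1c.png

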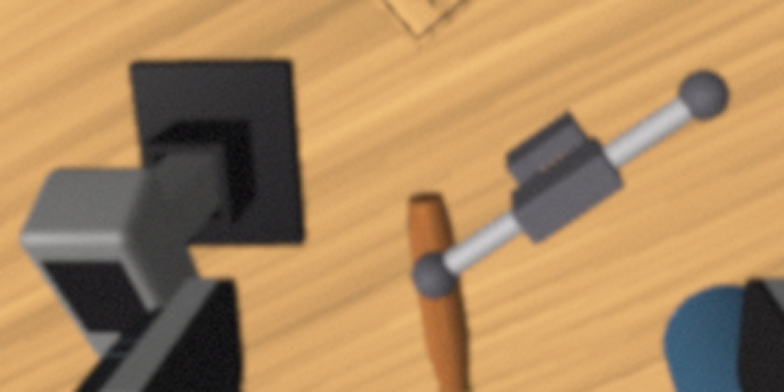

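```bash
cat > m1.py <<'E'
from h import *
c=calof("wrist","w1")
def w(l,z,off,n): return plane("wrist",[(x/n+off[0],y/n+off[1]) for x,y in l],z,c)
B={"A":[(487,160),(605,150),(613,347),(503,360)],"D":[(287,22),(402,12),(422,222),(312,234)],"C":[(40,285),(128,222),(240,385),(152,448)],"B":[(228,437),(310,365),(430,500),(348,570)]}
for k,v in B.items():
    P=w(v,.028,(190,0),3.5);l=(P[2]-P[1])+(P[3]-P[0]);print(k,P.mean(0)[:2],[round(float(np.linalg.norm(P[i]-P[i-1])),3) for i in range(4)],"yawx",np.degrees(np.arctan2(l[1],l[0])))
print("bedhandle",w([(122,165),(197,430)],.091,(410,0),3.4))
print("rim far corner etc",w([(285,492),(705,308)],.051,(410,0),3.4))
print("floor in",w([(300,472),(685,303)],.046,(410,0),3.4))
print("T balls",w([(703,95),(435,273)],.046,(140,150),2.8), "lug top",w([(510,188),(598,140),(622,183),(540,240)],.066,(140,150),2.8).mean(0))
print("stand base",w([(132,63),(290,62),(303,243)],.012,(140,150),2.8))
print("pocket top outer",w([(180,122),(250,122),(252,190)],.048,(140,150),2.8))
print("barcode", tri("top",(135/4+240,102/4+80),"wrist",(549,270),None,c))
E
python3 m1.py
```

```text
A [ 0.4475 -0.1945] [0.072, 0.044, 0.071, 0.043] yawx -21.929447125714937
D [ 0.3727 -0.2395] [0.072, 0.042, 0.071, 0.042] yawx -21.699218156655828
C [ 0.3999 -0.3501] [0.073, 0.042, 0.072, 0.044] yawx 5.684657523003883
B [ 0.4787 -0.3089] [0.071, 0.044, 0.071, 0.044] yawx 14.238795869544491
bedhandle [[ 0.4778 -0.0936  0.091 ]
 [ 0.5705 -0.1002  0.091 ]]
rim far corner etc [[ 0.6201 -0.0602  0.051 ]
 [ 0.6268  0.1079  0.051 ]]
floor in [[ 0.617  -0.0499  0.046 ]
 [ 0.6233  0.1056  0.046 ]]
T balls [[ 0.6083 -0.2054  0.046 ]
 [ 0.6331 -0.3727  0.046 ]] lug top [ 0.6147 -0.2866  0.066 ]
stand base [[ 0.4611 -0.4702  0.012 ]
 [ 0.5002 -0.3931  0.012 ]
 [ 0.5948 -0.4413  0.012 ]]
pocket top outer [[ 0.4988 -0.4482  0.048 ]
 [ 0.5153 -0.4162  0.048 ]
 [ 0.5471 -0.4348  0.048 ]]
barcode (array([ 0.7823, -0.0795,  0.1203]), np.float64(0.004034436968444627))
```

```bash
python3 - <<'E'
from h import *
go([.4545,-.1985,.006],68)
E
```

```text
t 2.3 turn -5.1 q7 1.78 | before-turn shift [110.7  41.7 288.3] | after-turn shift [106.5  51.4 288.3]
```

Emit:
carry_out(
  rows="1 0 0 0 -5.1;0.5 15 7 30 0;0.5 18 9 30 0;0.5 18 9 30 0;0.5 18 9 30 0;0.5 18 9 30 0;0.5 19.5 8.4 30 0;0.5 0 0 0 0",
)

```text
t: 2.95
position: [0.4435, -0.1863, 0.1068]
ee_rot: [-0.583, -3.062, -0.015]
force: [-2.7, 1.5, -0.7]
width: 0.064
```

```bash
python3 - <<'E'
from h import *
go([.4545,-.1985,.006],68)
snap("wrist","w2");print(bot.state()["width"])
print(proj("wrist",[[.4475,-.195,.028]],calof("wrist","w2")))
E
```

```text
t 3.0 turn 0.5 q7 1.78 | before-turn shift [-17.3  -7.8 100.3] | after-turn shift [-17.4  -7.6 100.3]
0.06423772167012336
[[305.7849 208.3251]]
```

View pics/w2.png

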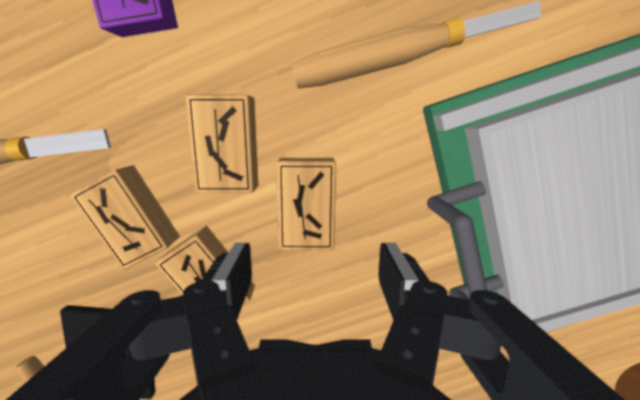

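Emit:
carry_out(
  rows="0.5 0 0 0 0;0.5 0 0 0 0",
)

```text
t: 3.17
position: [0.4584, -0.1971, 0.1176]
ee_rot: [0.59, 3.08, -0.001]
force: [1.6, -0.9, -0.0]
width: 0.064
```

```bash
python3 - <<'E'
from h import *
go([.4545,-.1985,.006],68)
snap("wrist","w3",(150,60,370,300),2.5)
print(bot.state()["qvel"])
print(proj("wrist",[[.4475,-.195,.028]],calof("wrist","w3")))
E
```

```text
t 3.2 turn 0.3 q7 1.78 | before-turn shift [  3.7  -2.8 111.5] | after-turn shift [  3.7  -2.8 111.5]
[ 0.0095  0.0046  0.0021 -0.0047  0.0005  0.0015  0.0004]
[[311.4882 182.3149]]
```

View pics/w3.png

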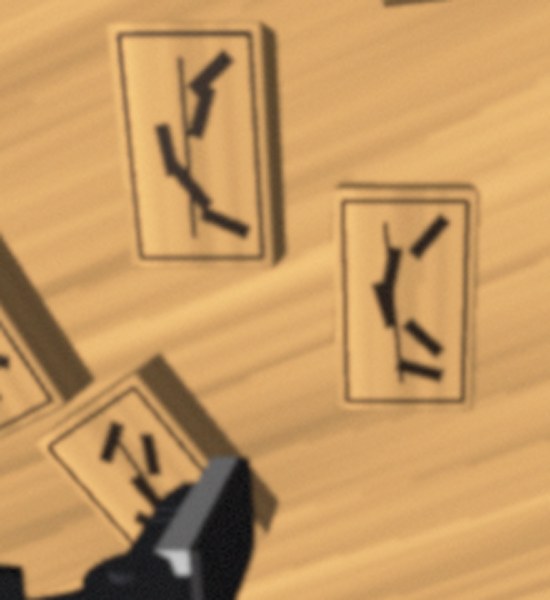

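```bash
python3 - <<'E'
from h import *
c=calof("wrist","w3")
for v in ([(345,202),(465,200),(465,402),(347,402)],[(118,33),(250,33),(263,257),(140,257)]):
    P=plane("wrist",[(x/2.5+150,y/2.5+60) for x,y in v],.028,c);l=(P[2]-P[1])+(P[3]-P[0]);print(P.mean(0),np.degrees(np.arctan2(l[1],l[0])))
E
```

```text
[ 0.4476 -0.1944  0.028 ] -21.57066805007251
[ 0.3723 -0.24    0.028 ] -21.69059574995797
```

Emit:
carry_out(
  rows="0.5 3 -2 20 0;0.5 0 0 30 0;0.5 0 0 30 0;0.5 0 0 20 0;0.5 0 0 10 0;0.5 0 0 0 0;0.5 0 0 0 0",
)

```text
t: 3.8
position: [0.4539, -0.1983, 0.0065]
ee_rot: [0.593, 3.083, -0.002]
force: [0.4, 0.5, -0.0]
width: 0.0642
```

Emit:
carry_out(
  rows="-0.6 0 0 0 0;-0.6 0 0 0 0;-0.6 0 0 0 0;-0.6 0 0 0 0;-0.6 0 0 0 0",
  squeeze=40,
)

```text
t: 4.22
position: [0.4528, -0.1972, 0.006]
ee_rot: [0.592, 3.084, 0.0]
force: [0.2, -0.4, 0.6]
width: 0.0173
```

Emit:
carry_out(
  rows="-0.6 0 0 -20 0;-0.6 0 0 -40 0;-0.6 0 0 -40 0;-0.6 0 0 -30 0;-0.6 0 0 0 0;-0.6 0 0 0 0",
)

```text
t: 4.72
position: [0.4539, -0.1977, 0.1375]
ee_rot: [0.592, 3.08, 0.0]
force: [-0.1, 0.2, -0.9]
width: 0.0174
```

```bash
python3 - <<'E'
from h import *
print(bot.state()["width"],bot.state()["position"])
snap("wrist","w4")
E
```

```text
0.01738548456875483 [ 0.4539 -0.1977  0.1375]
```

View pics/w4.png

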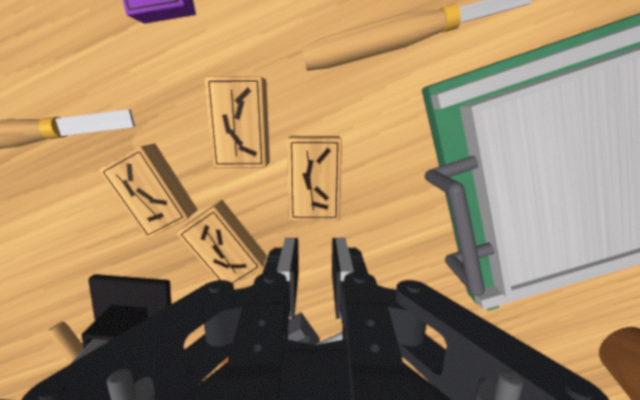

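```bash
python3 - <<'E'
from h import *
c=calof("wrist","w4");p=bot.state()["position"]
R=Ro.from_rotvec(bot.state()["ee_rot"]).as_matrix()
print(R)
print(proj("wrist",[p,[.4476,-.1944,.028],[.454,-.198,.0]],c))
print(-c["R"].T@c["t"]-p)
E
```

```text
[[-0.9289  0.3704  0.0011]
 [ 0.3704  0.9289  0.0005]
 [-0.0009  0.0008 -1.    ]]
[[313.8813 230.9685]
 [314.6332 181.3585]
 [313.6932 181.9803]]
[-0.0657  0.0267  0.1694]
```

Emit:
carry_out(
  rows="0.5 0 0 20 0;0.5 0 0 30 0;0.5 0 0 20 0;0.5 0 0 10 0;0.5 0 0 0 0;0.5 0 0 0 0",
)

```text
t: 5.27
position: [0.4514, -0.197, 0.0546]
ee_rot: [-0.593, -3.083, 0.0]
force: [0.3, -0.1, -0.0]
width: 0.0644
```

```bash
python3 - <<'E'
from h import *
print(bot.state()["width"],bot.state()["position"])
snap("wrist","w5")
snap("top","t5",(220,120,420,300),4)
E
```

```text
0.06435277877821236 [ 0.4514 -0.197   0.0546]
```

View pics/w5.png

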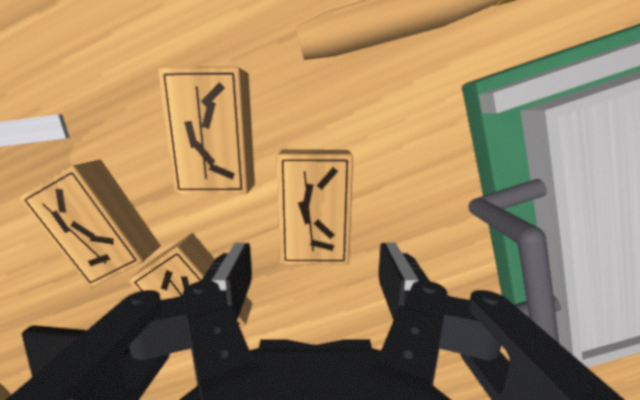

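View pics/t5.png

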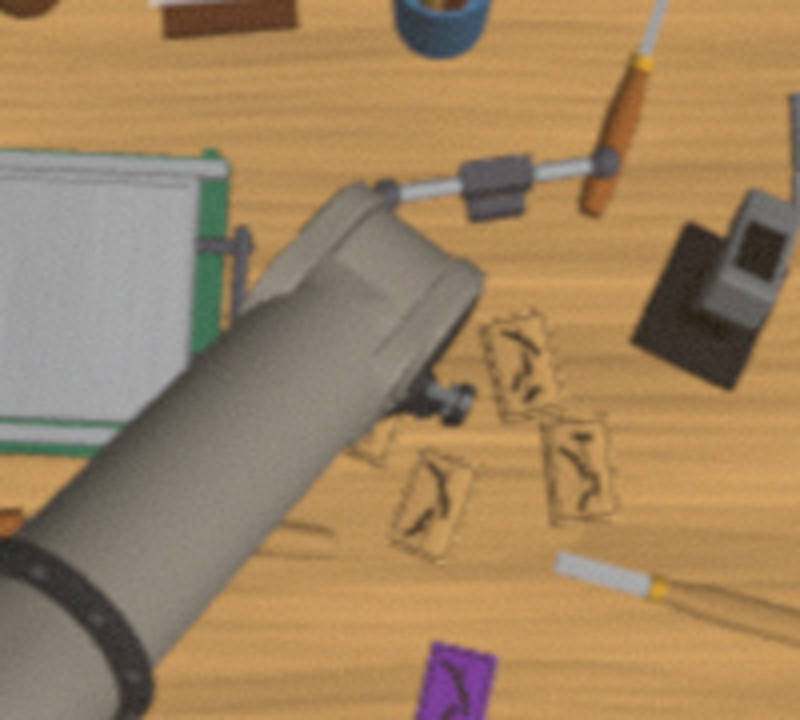

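Emit:
carry_out(
  rows="0.5 0 0 20 0;0.5 0 0 20 0;0.5 0 0 10 0;0.5 0 0 0 0;0.5 0 0 0 0",
)

```text
t: 5.78
position: [0.4526, -0.1974, 0.0059]
ee_rot: [0.593, 3.085, -0.0]
force: [0.4, -0.7, -0.4]
width: 0.0641
```

```bash
python3 - <<'E'
from h import *
print(bot.state()["width"],bot.state()["position"])
snap("wrist","w6")
E
```

```text
0.0640804549565345 [ 0.4526 -0.1974  0.0059]
```

View pics/w6.png

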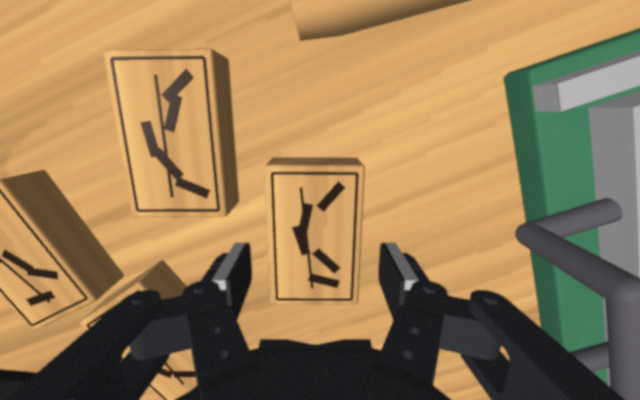

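Emit:
carry_out(
  rows="0.5 0 0 5 0;0.5 0 0 3 0;0.5 0 0 0 0;0.5 0 0 0 0",
)

```text
t: 6.17
position: [0.4524, -0.1971, -0.0025]
ee_rot: [0.593, 3.085, 0.0]
force: [-0.4, -0.6, -0.6]
width: 0.064
```

```bash
python3 - <<'E'
from h import *
s=bot.state();print(s["width"],s["position"],s["force"])
snap("wrist","w7");snap("scene","s7",(220,130,420,270),4)
E
```

```text
0.06404770697060513 [ 0.4524 -0.1971 -0.0025] [-0.3673 -0.5601 -0.6498]
```

View pics/s7.png

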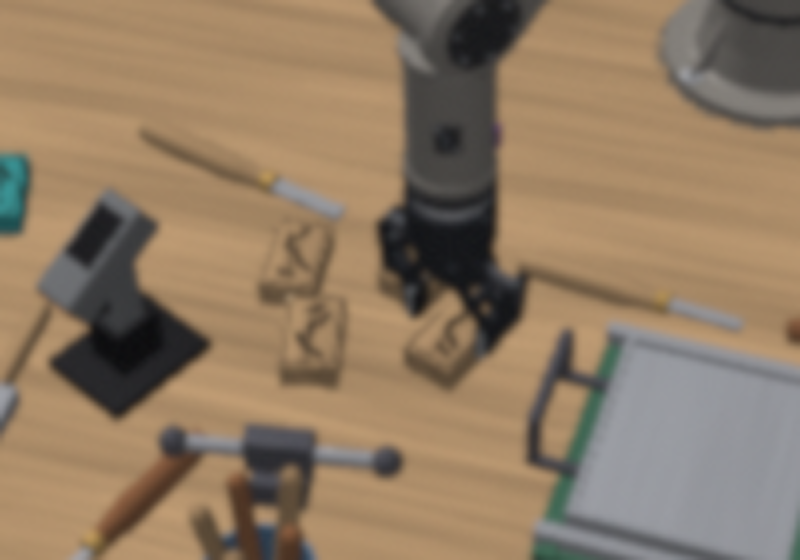

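```bash
python3 - <<'E'
from h import *
c=calof("wrist","w7")
print(tri("wrist",(388,245),"scene",(487/4+220,348/4+130),c))
print(tri("wrist",(243,245),"scene",(415/4+220,308/4+130),c))
p=bot.state()["position"];R=Ro.from_rotvec(bot.state()["ee_rot"]).as_matrix()
print(proj("scene",[p,p+R[:,1]*.032,p-R[:,1]*.032,p+R[:,1]*.032-R[:,2]*.04,p-R[:,1]*.032-R[:,2]*.04])*4-[880,520])
E
python3 -c "
import cv2;a=cv2.imread('pics/w7_raw.png');cv2.imwrite('pics/w7z.png',cv2.resize(a[130:330,190:450],None,fx=3,fy=3))"
```

```text
(array([ 0.46  , -0.1604,  0.0269]), np.float64(0.0017183733006113013))
(array([ 0.4331, -0.2296,  0.0259]), np.float64(0.0036577964591097715))
[[447.967  355.2482]
 [478.3158 372.7569]
 [418.1063 338.0177]
 [478.6183 341.7749]
 [417.3175 306.9159]]
```

View pics/w7z.png

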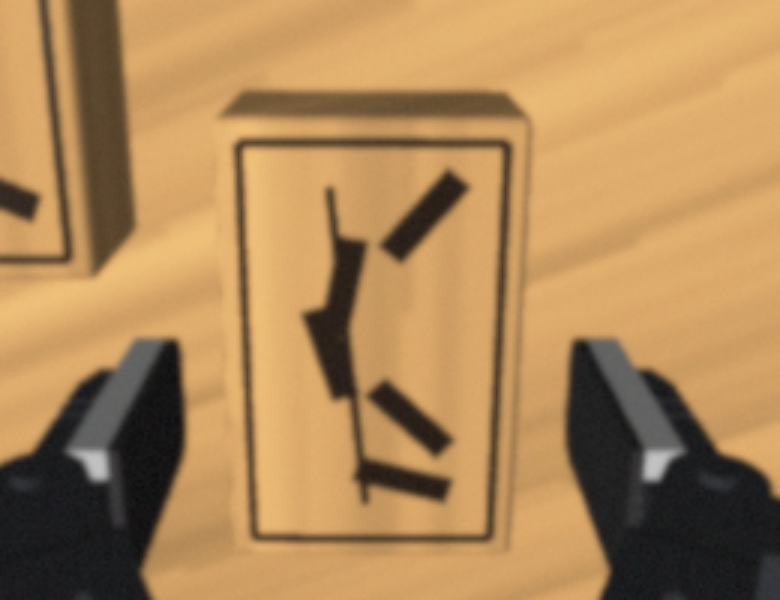

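Emit:
carry_out(
  rows="0.5 0 0 5 0;0.5 0 0 5 0;0.5 0 0 0 0",
)

```text
t: 6.52
position: [0.4514, -0.1966, -0.0137]
ee_rot: [-0.592, -3.083, -0.001]
force: [-0.2, 0.2, -0.5]
width: 0.0641
```

Emit:
carry_out(
  rows="0.5 0 0 4 0;0.5 0 0 3 0;0.5 0 0 0 0;0.5 0 0 0 0",
)

```text
t: 6.85
position: [0.4521, -0.197, -0.0199]
ee_rot: [-0.593, -3.085, -0.0]
force: [-0.1, -0.0, -0.5]
width: 0.064
```

```bash
python3 - <<'E'
from h import *
s=bot.state();print(s["width"],s["position"],s["force"])
snap("wrist","w8",(150,100,490,340),2.3);snap("scene","s8",(220,130,420,270),4)
E
```

```text
0.06402260756629466 [ 0.4521 -0.197  -0.0199] [-0.1021 -0.0216 -0.5047]
```

View pics/s8.png

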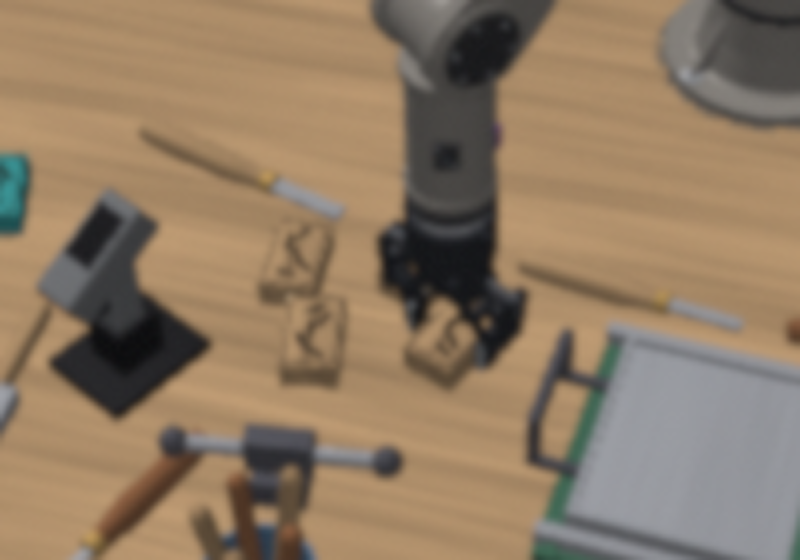

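View pics/w8.png

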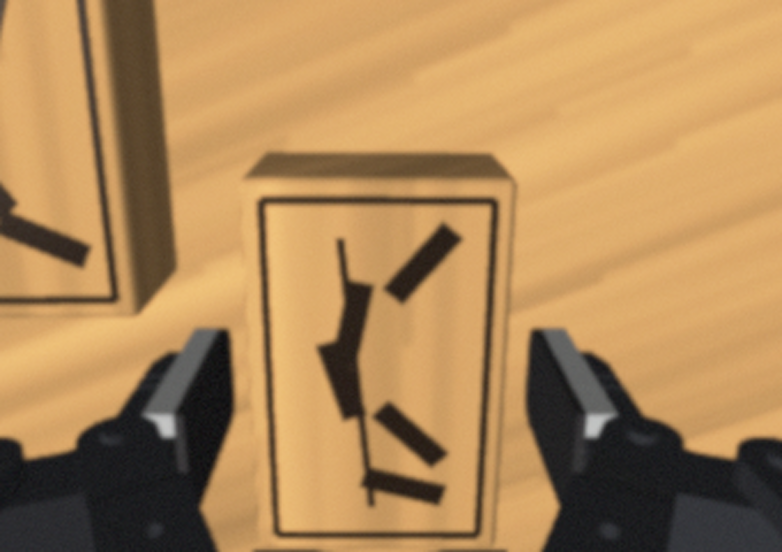

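Emit:
carry_out(
  rows="0 0 0 0 0;0 0 0 0 0;0 0 0 0 0;0 0 0 0 0;0 0 0 0 0",
  squeeze=40,
)

```text
t: 7.37
position: [0.4528, -0.1974, -0.0192]
ee_rot: [0.593, 3.084, -0.0]
force: [0.5, -0.4, 3.0]
width: 0.0492
```

Emit:
carry_out(
  rows="0 0 0 -20 0;0 0 0 -40 0;0 0 0 -40 0;0 0 0 -40 0;0 0 0 0 0;0 0 0 0 0",
)

```text
t: 7.87
position: [0.454, -0.1977, 0.1225]
ee_rot: [0.591, 3.08, 0.0]
force: [-0.9, -0.3, -2.2]
width: 0.0492
```

```bash
python3 - <<'E'
from h import *
s=bot.state();print(s["width"],s["position"],s["force"])
snap("wrist","w9")
E
```

```text
0.04917551782293957 [ 0.454  -0.1977  0.1225] [-0.8773 -0.3312 -2.1575]
```

View pics/w9.png

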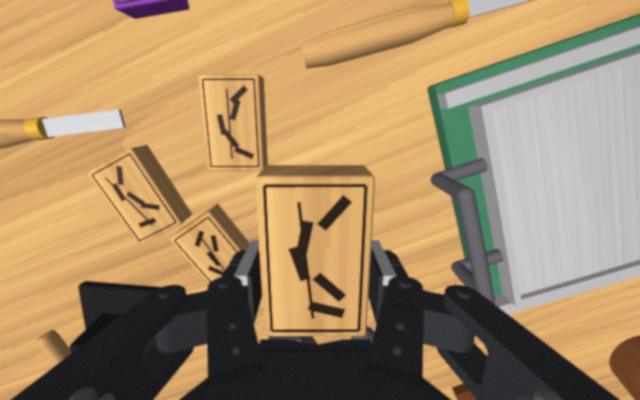

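```bash
cat >> h.py <<'E'
def held(px,cal,st,name="wrist",w=.072,h=.044):
    """px: corners order: (far-left...) any order going x+ ... ; returns block top centre world & in tool"""
    obj=np.array([[-w/2,-h/2,0],[-w/2,h/2,0],[w/2,h/2,0],[w/2,-h/2,0]])
    ok,rv,tv=cv2.solvePnP(obj,np.array(px,float),np.array(cal["camera_matrix"]),np.array(cal["dist_coeffs"]))
    R=np.array(cal["R"]);X=R.T@(tv.ravel()-cal["t"]);A=R.T@cv2.Rodrigues(rv)[0]
    Rt=Ro.from_rotvec(st["ee_rot"]).as_matrix()
    print("top centre world",X,"tool",Rt.T@(X-st["position"]),"xaxis tool",Rt.T@A[:,0],"zaxis world",A[:,2])
    return X
E
python3 - <<'E'
from h import *
c=calof("wrist","w9");s=bot.state()
held([(265,186),(365,186),(359,330),(270,332)],c,s)
E
```

```text
top centre world [ 0.4505 -0.1954  0.1644] tool [ 0.0021  0.0006 -0.044 ] xaxis tool [-0.9965 -0.0045 -0.0837] zaxis world [-0.0633  0.0677  0.9957]
```

```bash
python3 - <<'E'
from h import *
go([.58,.03,.25],87)
E
```

```text
t 7.9 turn -18.7 q7 1.79 | before-turn shift [ -34.7  258.  -129.3] | after-turn shift [-115.7  233.1 -129.3]
```

Emit:
carry_out(
  rows="0 0 0 -35 -6.2;0 0 0 -35 -6.2;0 0 0 -35 -6.3;0 -14 29 -10 0;0 -15 29 -10 0;0 -15 29 -4 0;0 -15 29 0 0;0 -15 29 0 0;0 -15 29 0 0;0 -13 29 0 0",
)

```text
t: 8.75
position: [0.5642, 0.0021, 0.2462]
ee_rot: [-0.083, -3.135, 0.0]
force: [1.0, -0.2, -0.5]
width: 0.0491
```

Emit:
carry_out(
  rows="0 -10 20 0 0;0 -4 10 0 0;0 0 0 0 0;0 0 0 0 0;0 0 0 0 0;0 0 0 0 0",
)

```text
t: 9.25
position: [0.5798, 0.0264, 0.2495]
ee_rot: [-0.091, -3.14, 0.002]
force: [-1.0, 0.7, -0.8]
width: 0.0493
```

```bash
python3 - <<'E'
from h import *
s=bot.state();print(s["width"],s["position"],s["qpos"])
snap("wrist","w10")
snap("top","t10",(130,100,330,250),4)
E
```

```text
0.04927566811492774 [0.5798 0.0264 0.2495] [-0.4589  0.3864  0.5578  1.356  -0.2011  1.4559  1.6017]
```

View pics/w10.png

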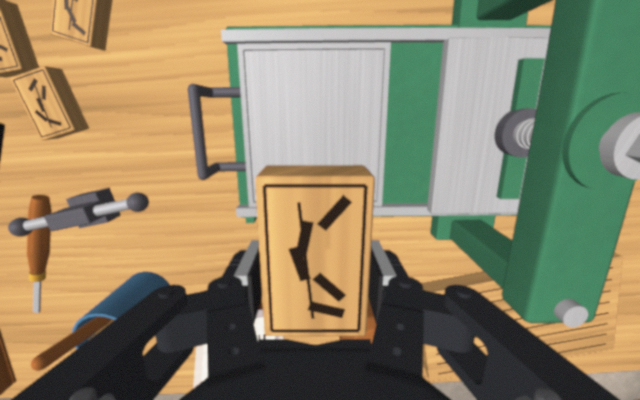

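```bash
python3 -c "
import cv2;a=cv2.imread('pics/w10_raw.png');cv2.imwrite('pics/w10z.png',cv2.resize(a[20:230,180:400],None,fx=2.8,fy=2.8,interpolation=2))
cv2.imwrite('pics/w10y.png',cv2.resize(a[0:230,420:640],None,fx=2.5,fy=2.5,interpolation=2))"
```

```text
(no output)
```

View pics/w10z.png

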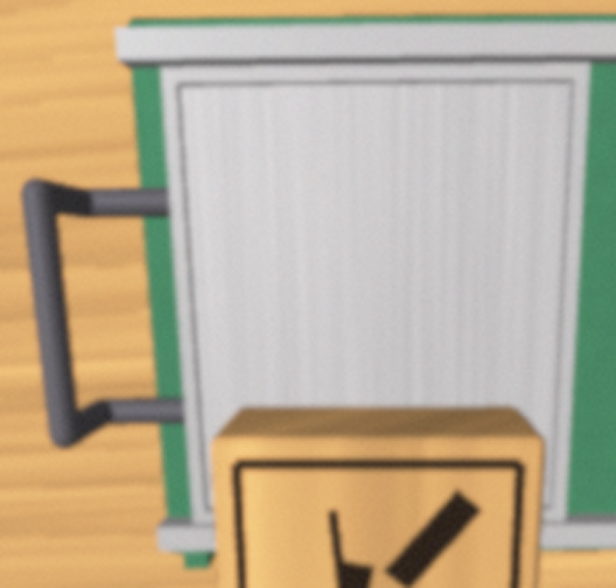

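View pics/w10y.png

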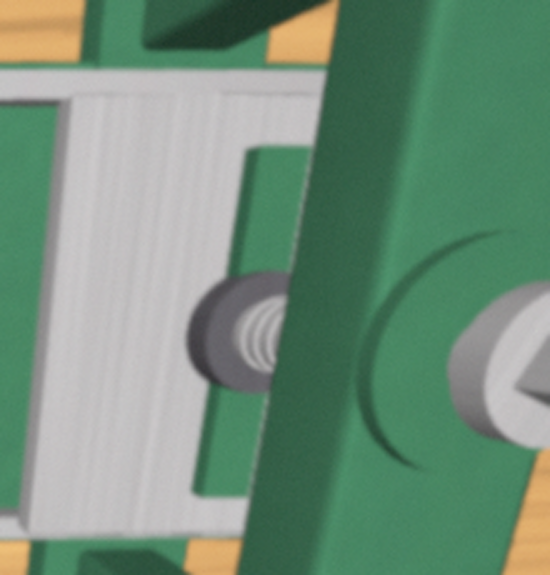

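View pics/t10.png

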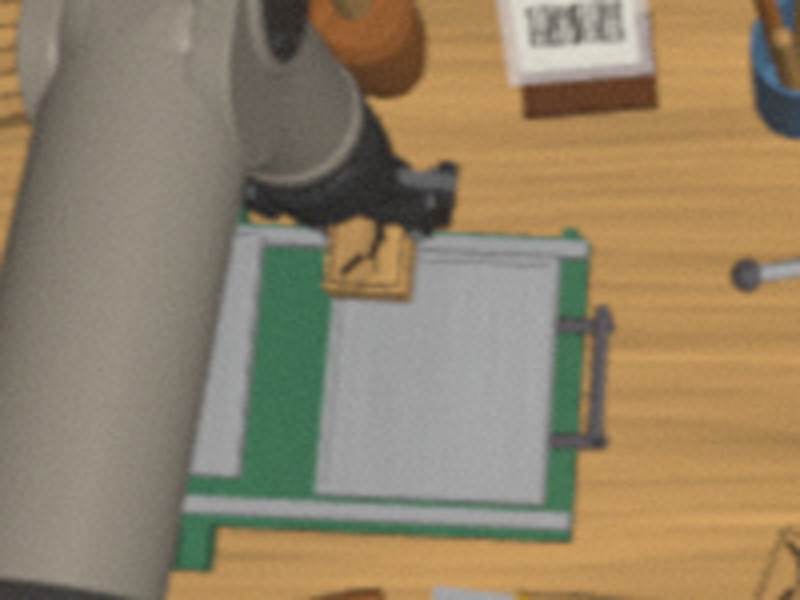

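```bash
python3 - <<'E'
from h import *
c=calof("wrist","w10")
P=plane("wrist",[(x/2.8+180,y/2.8+20) for x,y in [(178,85),(573,82),(550,518),(208,516)]],.048,c)
print(P,P.mean(0))
for i,j in ((0,1),(3,2),(0,3),(1,2)):
    d=P[j]-P[i];print(np.linalg.norm(d),np.degrees(np.arctan2(d[1],d[0])))
H=plane("wrist",[(x/2.8+180,y/2.8+20) for x,y in [(35,185),(65,440)]],.09,c);print("handle",H,H.mean(0))
Q=plane("wrist",[(x/2.5+420,y/2.5) for x,y in [(72,97),(22,537)]],.1,c);print("platen edge z~.1",Q)
P=plane("top",[(x/4+130,y/4+100) for x,y in [(588,240),(570,515),(605,315),(597,440)]],.05);print(P)
E
```

```text
[[ 0.4385 -0.0449  0.048 ]
 [ 0.4466  0.1131  0.048 ]
 [ 0.6292  0.1035  0.048 ]
 [ 0.6192 -0.0532  0.048 ]] [0.5334 0.0296 0.048 ]
0.15820714266017347 87.05018191443544
0.15702187521296276 86.34539546860401
0.18091992936330237 -2.6477001601002708
0.18284902879477097 -3.026015184137422
handle [[ 0.4765 -0.0927  0.09  ]
 [ 0.5719 -0.0968  0.09  ]] [ 0.5242 -0.0948  0.09  ]
platen edge z~.1 [[0.4493 0.1631 0.1   ]
 [0.6271 0.1519 0.1   ]]
[[ 0.6356 -0.086   0.05  ]
 [ 0.4233 -0.0751  0.05  ]
 [ 0.5762 -0.0997  0.05  ]
 [ 0.4798 -0.0946  0.05  ]]
```

```bash
python3 - <<'E'
from h import *
go([.583,.0676,.027],87)
E
```

```text
t 9.3 turn -0.2 q7 1.60 | before-turn shift [ -0.5  40.4 222.8] | after-turn shift [ -0.7  40.4 222.8]
```

Emit:
carry_out(
  rows="0 0 20 15 0;0 -1 20 35 0;0 0 0 40 0;0 0 0 40 0;0 0 0 35 0;0 0 0 20 0;0 0 0 10 0;0 0 0 0 0;0 0 0 0 0;0 0 0 0 0",
)

```text
t: 10.18
position: [0.5858, 0.069, 0.0568]
ee_rot: [0.084, 3.136, 0.001]
force: [-0.3, -0.5, -1.1]
width: 0.0489
```

```bash
python3 - <<'E'
from h import *
go([.583,.0676,.0255],87)
print(bot.state()["position"])
snap("top","t11",(130,100,330,250),4)
E
```

```text
t 10.2 turn -0.1 q7 1.60 | before-turn shift [ 2.9 -1.6 31.3] | after-turn shift [ 2.9 -1.6 31.3]
[0.5858 0.069  0.0568]
```

View pics/t11.png

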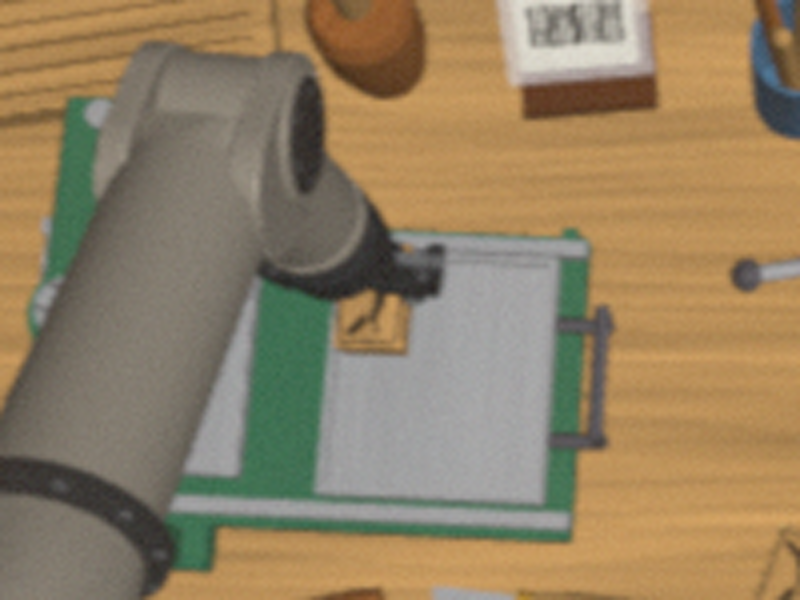

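Emit:
carry_out(
  rows="0 3 -1.5 12 0;0 0 0 9 0;0 0 0 5 0;0 0 0 3 0;0 0 0 1 0;0 0 0 0 0;0 0 0 0 0",
)

```text
t: 10.82
position: [0.5804, 0.0681, 0.0258]
ee_rot: [-0.084, -3.14, -0.001]
force: [-4.4, 0.8, 7.5]
width: 0.0492
```

Emit:
carry_out(
  rows="0.45 0 0 0 0;0.45 0 0 0 0;0.45 0 0 0 0;0.45 0 0 0 0;0.45 0 0 -10 0;0.45 0 0 -30 0;0.45 0 0 -40 0;0.45 0 0 -40 0;0.45 0 0 -30 0;0.45 0 0 0 0",
)

```text
t: 11.65
position: [0.586, 0.0676, 0.1832]
ee_rot: [0.084, 3.125, 0.004]
force: [1.4, -0.1, 1.1]
width: 0.0617
```

```bash
python3 - <<'E'
from h import *
go([.3723+.008*.93,-.24-.003,.1],68)
snap("wrist","w12")
s=bot.state();print(s["position"],s["width"])
E
```

```text
t 11.7 turn 18.9 q7 1.55 | before-turn shift [ 190.6 -321.4   79.3] | after-turn shift [  76.  -365.9   79.3]
[0.584  0.0676 0.1798] 0.0618912829337794
```

View pics/w12.png

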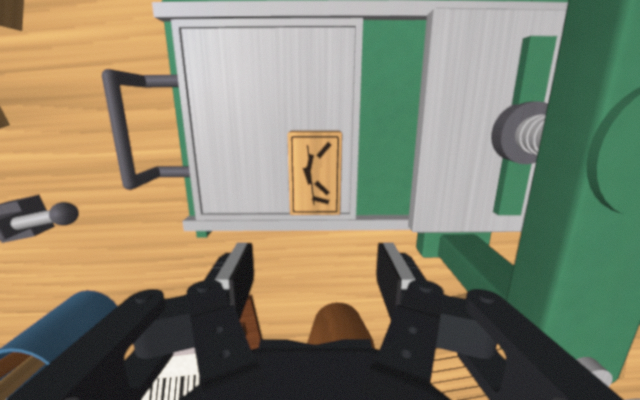

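```bash
python3 - <<'E'
from h import *
c=calof("wrist","w12")
print(plane("wrist",[(316,174)],.073,c))
P=plane("wrist",[(181,27),(361,26),(355,218),(199,219)],.049,c);print(P,P.mean(0))
E
```

```text
[[0.5735 0.0705 0.073 ]]
[[ 0.4378 -0.0432  0.049 ]
 [ 0.4461  0.1177  0.049 ]
 [ 0.629   0.1094  0.049 ]
 [ 0.621  -0.0572  0.049 ]] [0.5335 0.0317 0.049 ]
```

Emit:
carry_out(
  rows="0.5 0 0 0 6.3;0.5 0 0 0 6.3;0.5 0 0 0 6.3;0.5 9 -38 0 0;0.5 9 -39 0 0;0.5 9 -39 0 0;0.5 9 -39 0 0;0.5 9 -39 0 0;0.5 9 -39 0 0;0.5 9 -39 0 0",
)

```text
t: 12.53
position: [0.4183, -0.1617, 0.1737]
ee_rot: [-0.598, -3.083, -0.001]
force: [0.9, -0.4, 0.5]
width: 0.064
```

Emit:
carry_out(
  rows="0.5 9 -37 10 0;0.5 8 -37 10 0;0.5 4 -20 30 0;0.5 0 0 40 0;0.5 0 0 30 0;0.5 0 0 10 0;0.5 0 0 0 0;0.5 0 0 0 0;0.5 0 0 0 0",
)

```text
t: 13.28
position: [0.3675, -0.2408, 0.0459]
ee_rot: [0.596, 3.081, -0.001]
force: [0.3, 1.0, 0.7]
width: 0.0641
```

```bash
python3 - <<'E'
from h import *
go([.3723,-.24,-.0195],68.3)
snap("wrist","w13")
print(bot.state()["qpos"])
E
```

```text
t 13.3 turn -0.2 q7 2.02 | before-turn shift [-4.   2.6 65.4] | after-turn shift [-4.   2.6 65.4]
[-0.1017  0.3149  0.7723  2.0423 -0.284   0.8862  2.0157]
```

View pics/w13.png

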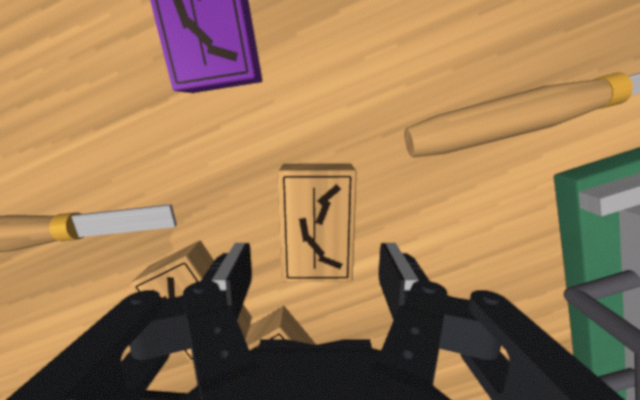

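Emit:
carry_out(
  rows="0.5 -4 2.5 25 0;0.5 0 0 20 0;0.5 0 0 13 0;0.5 0 0 7 0;0.5 0 0 0 0;0.5 0 0 0 0;0 0 0 0 0;0 0 0 0 0;0 0 0 0 0;0 0 0 0 0",
)

```text
t: 14.17
position: [0.3719, -0.2402, -0.0192]
ee_rot: [0.598, 3.081, -0.001]
force: [-1.1, 0.9, 6.9]
width: 0.0492
```

Emit:
carry_out(
  rows="0 0 0 0 0;0 0 0 -20 0;0 0 0 -40 0;0 0 0 -40 0;0 0 0 -40 0;0 0 0 -20 0;0 0 0 0 0;0 0 0 0 0",
)

```text
t: 14.83
position: [0.3714, -0.2394, 0.1405]
ee_rot: [0.597, 3.081, 0.001]
force: [-0.2, -0.4, -2.3]
width: 0.049
```

```bash
python3 - <<'E'
from h import *
go([.4893+.0035,.0732,.16],87)
snap("wrist","w14")
print(bot.state()["width"])
E
```

```text
t 14.8 turn -18.9 q7 1.88 | before-turn shift [  4.1 335.4 -19.1] | after-turn shift [-104.9  318.5  -19.1]
0.04930129310016484
```

View pics/w14.png

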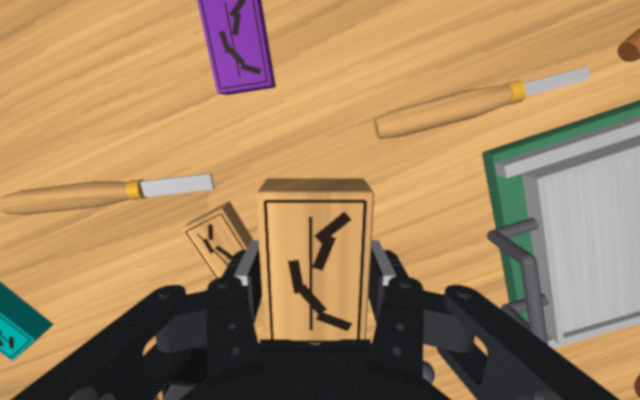

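Emit:
carry_out(
  rows="0 0 0 -10 -6.3;0 0 0 -10 -6.3;0 0 0 0 -6.3;0 -11 36 0 0;0 -12 38 0 0;0 -13 39 0 0;0 -13 39 0 0;0 -13 39 0 0;0 -13 39 0 0;0 -13 39 0 0",
)

```text
t: 15.72
position: [0.4712, 0.0266, 0.1571]
ee_rot: [-0.084, -3.136, 0.001]
force: [1.3, -1.1, -1.1]
width: 0.0493
```

Emit:
carry_out(
  rows="0 -9 30 0 0;0 -5 19 20 0;0 0 0 35 0;0 0 0 35 0;0 0 0 20 0;0 0 0 0 0;0 0 0 0 0;0 0 0 0 0",
)

```text
t: 16.38
position: [0.4897, 0.0725, 0.0497]
ee_rot: [0.085, 3.14, -0.0]
force: [-0.2, 1.2, -0.9]
width: 0.0489
```

```bash
python3 - <<'E'
from h import *
go([.490,.0725,.0255],87)
snap("wrist","w15")
E
```

```text
t 16.4 turn -0.1 q7 1.54 | before-turn shift [-0.3  0.1 24.2] | after-turn shift [-0.3  0.1 24.2]
```

View pics/w15.png

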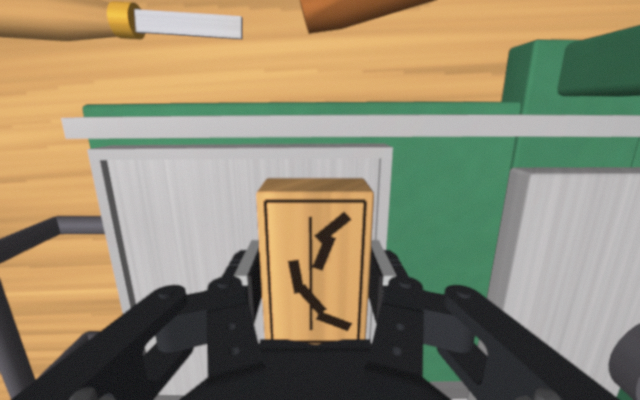

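Emit:
carry_out(
  rows="0 0 0 10 0;0 0 0 8 0;0 0 0 5 0;0 0 0 1 0;0 0 0 0 0;0 0 0 0 0",
)

```text
t: 16.93
position: [0.4892, 0.073, 0.0259]
ee_rot: [-0.084, -3.14, -0.001]
force: [-2.6, -0.3, 5.3]
width: 0.0492
```

Emit:
carry_out(
  rows="0.45 0 0 0 0;0.45 0 0 0 0;0.45 0 0 0 0;0.45 0 0 0 0;0.45 0 0 -10 0;0.45 0 0 -30 0;0.45 0 0 -40 0;0.45 0 0 -40 0;0.45 0 0 -20 0;0.45 0 0 0 0",
)

```text
t: 17.77
position: [0.4938, 0.0731, 0.1717]
ee_rot: [0.084, 3.128, 0.006]
force: [1.4, -0.7, -0.4]
width: 0.0619
```

```bash
python3 - <<'E'
from h import *
go([.3995,-.351,.1],95.7)
snap("wrist","w16")
E
```

```text
t 17.8 turn -8.8 q7 1.47 | before-turn shift [  72.3 -428.8   69.2] | after-turn shift [ 136.8 -412.8   69.2]
```

View pics/w16.png

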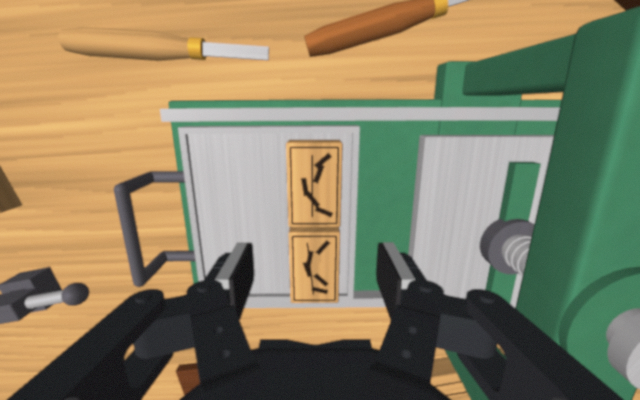

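```bash
python3 - <<'E'
from h import *
go([.4785,-.3095,.06],103.8)
E
```

```text
t 17.8 turn -16.9 q7 1.47 | before-turn shift [  -6.4 -382.9  108. ] | after-turn shift [ 104.9 -368.3  108. ]
```

Emit:
carry_out(
  rows="0.5 0 -38 0 -5.6;0.5 0 0 0 -5.6;0.5 0 0 0 -5.7;0.5 10 -33 0 0;0.5 11 -37 0 0;0.5 11 -37 0 0;0.5 11 -37 0 0;0.5 11 -37 0 0;0.5 11 -37 0 0;0.5 11 -37 0 0",
)

```text
t: 18.65
position: [0.473, -0.232, 0.1641]
ee_rot: [0.378, -3.116, -0.003]
force: [1.9, -0.0, -0.2]
width: 0.064
```

Emit:
carry_out(
  rows="0.5 10 -35 10 0;0.5 8 -25 30 0;0.5 0 0 38 0;0.5 0 0 30 0;0.5 0 0 0 0;0.5 0 0 0 0;0.5 0 0 0 0",
)

```text
t: 19.23
position: [0.4721, -0.2937, 0.0584]
ee_rot: [-0.379, 3.118, -0.002]
force: [1.4, -0.2, 0.1]
width: 0.0636
```

```bash
python3 - <<'E'
from h import *
go([.4785,-.3095,-.0195],103.8)
snap("wrist","w17")
print(proj("wrist",[[.4785,-.3095,.028]],calof("wrist","w17")),bot.state()["qpos"])
E
```

```text
t 19.2 turn 0.1 q7 2.63 | before-turn shift [ -2.3 -16.8  77.9] | after-turn shift [ -2.4 -16.8  77.9]
[[289.6706 220.1166]] [ 0.0675  0.5044  0.6322  1.7166 -0.3402  1.0289  2.6306]
```

View pics/w17.png

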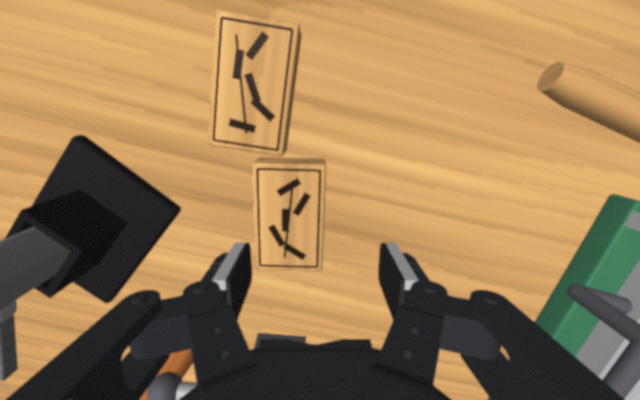

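Emit:
carry_out(
  rows="0.5 -2.5 -17 10 0;0.5 0 0 25 0;0.5 0 0 22 0;0.5 0 0 13 0;0.5 0 0 8 0;0.5 0 0 0 0;0.5 0 0 0 0",
)

```text
t: 19.87
position: [0.4788, -0.3097, -0.0195]
ee_rot: [-0.379, 3.117, -0.002]
force: [-0.1, 0.1, 0.0]
width: 0.0639
```

Emit:
carry_out(
  rows="0 0 0 0 0;0 0 0 0 0;0 0 0 0 0;0 0 0 0 0;0 0 0 0 0;0 0 0 -20 0;0 0 0 -40 0;0 0 0 -40 0;0 0 0 -40 0;0 0 0 -20 0",
)

```text
t: 20.7
position: [0.4797, -0.3113, 0.1448]
ee_rot: [-0.377, 3.113, -0.007]
force: [0.5, -0.9, 0.3]
width: 0.0492
```

Emit:
carry_out(
  rows="0 0 0 0 5.6;0 0 0 0 5.6;0 0 0 0 5.6",
)

```text
t: 20.95
position: [0.478, -0.3092, 0.1402]
ee_rot: [0.088, 3.139, 0.0]
force: [-0.7, 0.6, -1.7]
width: 0.0491
```

```bash
python3 - <<'E'
from h import *
go([.5747,-.0153,.15],87)
snap("wrist","w18")
print(bot.state()["width"])
E
```

```text
t 20.9 turn -0.2 q7 2.34 | before-turn shift [-80.  298.9  -9.6] | after-turn shift [-81.2 298.6  -9.6]
0.04904923697318114
```

View pics/w18.png

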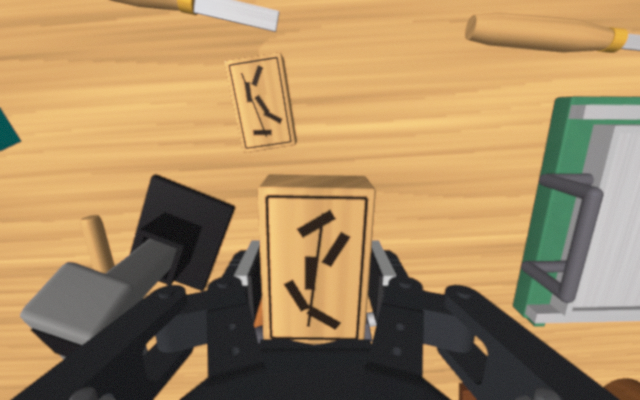

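Emit:
carry_out(
  rows="0 -8 30 -10 0;0 -10 38 0 0;0 -11 39 0 0;0 -11 39 0 0;0 -11 39 0 0;0 -11 39 0 0;0 -11 39 0 0;0 -8 35 0 0;0 0 0 30 0;0 0 0 35 0",
)

```text
t: 21.83
position: [0.5778, -0.0112, 0.0859]
ee_rot: [0.065, 3.134, 0.003]
force: [0.1, -1.0, -1.9]
width: 0.0491
```

Emit:
carry_out(
  rows="0 0 0 25 0;0 0 0 10 0;0 0 0 0 0;0 0 0 0 0",
)

```text
t: 22.17
position: [0.5744, -0.0163, 0.0499]
ee_rot: [0.081, 3.14, -0.0]
force: [0.3, -0.3, -1.6]
width: 0.0492
```

```bash
python3 - <<'E'
from h import *
go([.575,-.0153,.0255],87)
snap("wrist","w19")
E
```

```text
t 22.2 turn 0.1 q7 1.82 | before-turn shift [-0.5  1.1 24.4] | after-turn shift [-0.5  1.1 24.4]
```

View pics/w19.png

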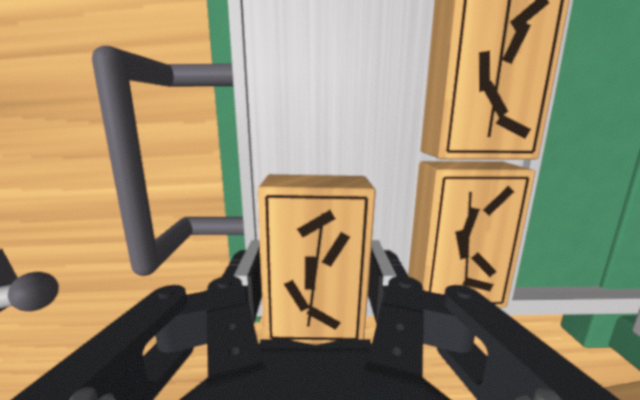

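Emit:
carry_out(
  rows="0 0 6 8 0;0 0 0 8 0;0 0 0 6 0;0 0 0 2 0;0 0 0 0 0;0 0 0 0 0",
)

```text
t: 22.72
position: [0.5746, -0.0089, 0.0262]
ee_rot: [0.08, 3.14, 0.003]
force: [-2.1, 1.8, 5.3]
width: 0.0489
```

Emit:
carry_out(
  rows="0.3 0 0 0 0;0.3 0 0 0 0;0.3 0 0 0 0;0.3 0 0 -10 0;0.3 0 0 -30 0;0.3 0 0 -40 0;0.3 0 0 -40 0;0.3 0 0 -30 0;0.5 0 0 0 0;0.5 0 0 0 0",
)

```text
t: 23.55
position: [0.5763, -0.0106, 0.1785]
ee_rot: [0.081, 3.135, 0.0]
force: [-0.4, -0.0, -0.2]
width: 0.0635
```

```bash
python3 - <<'E'
from h import *
go([.3995,-.351,.06],95.7)
snap("wrist","w20")
E
```

```text
t 23.6 turn -8.7 q7 1.74 | before-turn shift [ 159.6 -349.2  117.4] | after-turn shift [ 210.4 -321.1  117.4]
```

View pics/w20.png

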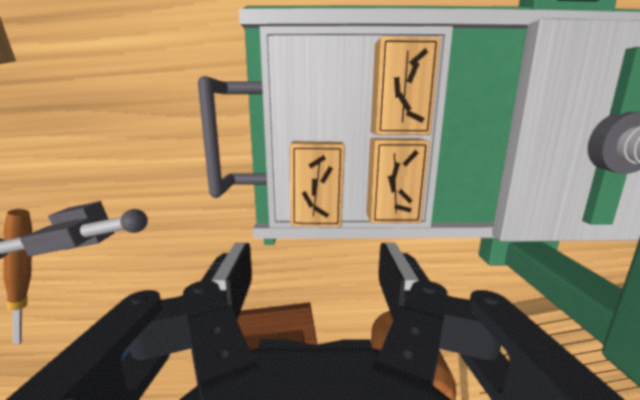

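Emit:
carry_out(
  rows="0.5 0 0 0 -4.3;0.5 0 0 0 -4.4;0.5 21 -32 0 0;0.5 22 -33 0 0;0.5 22 -33 0 0;0.5 22 -33 0 0;0.5 22 -33 0 0;0.5 22 -33 0 0;0.5 22 -33 0 0;0.5 22 -33 0 0",
)

```text
t: 24.43
position: [0.4244, -0.2896, 0.1738]
ee_rot: [0.158, -3.135, -0.003]
force: [0.6, 0.2, -0.6]
width: 0.0641
```

Emit:
carry_out(
  rows="0.5 19 -30 10 0;0.5 12 -20 30 0;0.5 4 -8 38 0;0.5 0 0 30 0;0.5 0 0 9 0;0.5 0 0 0 0;0.5 0 0 0 0;0.5 0 0 0 0",
)

```text
t: 25.1
position: [0.3991, -0.3509, 0.0599]
ee_rot: [-0.16, 3.135, -0.003]
force: [0.2, -0.7, 0.4]
width: 0.0639
```

```bash
python3 - <<'E'
from h import *
go([.3995,-.351,-.0195],95.7)
snap("wrist","w21")
print(proj("wrist",[[.3995,-.351,.028]],calof("wrist","w21")),bot.state()["qpos"])
E
```

```text
t 25.1 turn 0.1 q7 2.69 | before-turn shift [-0.2 -0.  79.4] | after-turn shift [-0.2 -0.  79.4]
[[313.5697 216.7073]] [ 0.1453  0.4769  0.7311  1.7882 -0.3702  1.0142  2.6915]
```

View pics/w21.png

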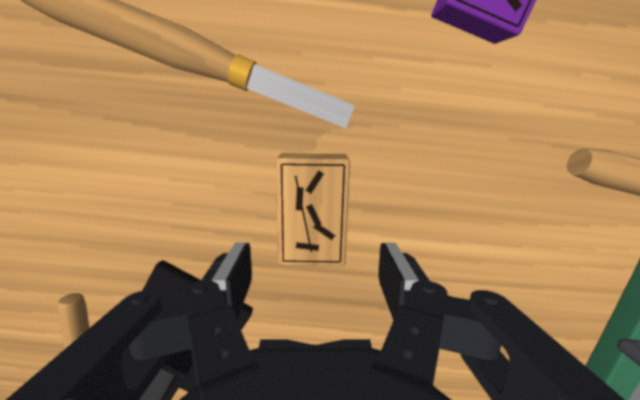

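Emit:
carry_out(
  rows="0.5 0 0 20 0;0.5 0 0 25 0;0.5 0 0 18 0;0.5 0 0 11 0;0.5 0 0 5 0;0.5 0 0 0 0;0.5 0 0 0 0;0 0 0 0 0;0 0 0 0 0;0 0 0 0 0",
)

```text
t: 25.98
position: [0.3989, -0.3518, -0.0189]
ee_rot: [-0.157, 3.135, -0.004]
force: [0.5, -0.2, 5.7]
width: 0.0494
```

Emit:
carry_out(
  rows="0 0 0 0 0;0 0 0 0 0;0 0 0 -20 0;0 0 0 -40 0;0 0 0 -40 0;0 0 0 -40 0;0 0 0 -30 2.9;0 0 0 0 2.9;0 0 0 0 2.9;0 0 0 0 0",
)

```text
t: 26.82
position: [0.3978, -0.3502, 0.15]
ee_rot: [0.082, 3.139, -0.0]
force: [0.2, -0.2, -1.4]
width: 0.0492
```

```bash
python3 - <<'E'
from h import *
go([.486,-.0046,.15],87)
print(bot.state()["width"],bot.state()["position"])
snap("wrist","w22")
E
```

```text
t 26.8 turn 0.0 q7 2.48 | before-turn shift [-70.  349.8   0.1] | after-turn shift [-70.  349.8   0.1]
0.04916356980738179 [ 0.3978 -0.3502  0.15  ]
```

View pics/w22.png

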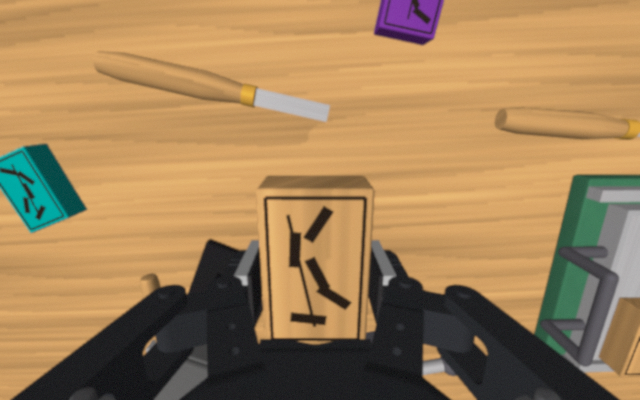

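Emit:
carry_out(
  rows="0 -6 30 -10 0;0 -7 37 0 0;0 -8 40 0 0;0 -8 40 0 0;0 -8 40 0 0;0 -8 40 0 0;0 -8 40 0 0;0 -8 40 0 0;0 -5 28 10 0;0 -3 15 30 0",
)

```text
t: 27.7
position: [0.489, 0.0015, 0.1219]
ee_rot: [0.067, 3.132, 0.006]
force: [1.3, 0.4, -1.0]
width: 0.0492
```

Emit:
carry_out(
  rows="0 0 0 38 0;0 0 0 22 0;0 0 0 10 0;0 0 0 0 0;0 0 0 0 0;0 0 0 0 0",
)

```text
t: 28.2
position: [0.4862, -0.005, 0.0509]
ee_rot: [0.082, 3.137, 0.0]
force: [0.3, -0.4, -0.5]
width: 0.0488
```

```bash
python3 - <<'E'
from h import *
go([.485,-.0045,.0255],87)
snap("wrist","w23")
E
```

```text
t 28.2 turn 0.0 q7 1.76 | before-turn shift [ 1.3  0.4 25.4] | after-turn shift [ 1.3  0.4 25.4]
```

View pics/w23.png

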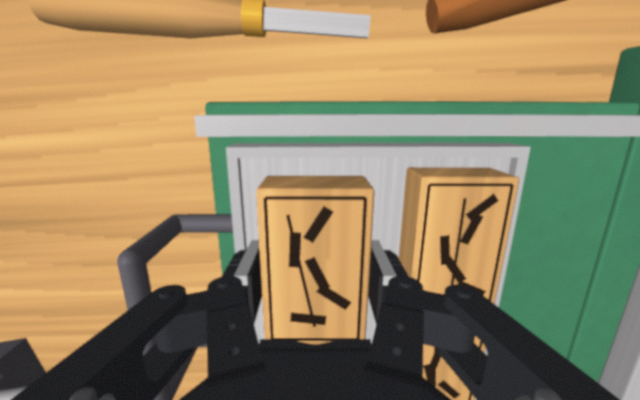

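Emit:
carry_out(
  rows="0 1 0 9 0;0 0 0 8 0;0 0 0 6 0;0 0 0 2 0;0 0 0 0 0;0 0 0 0 0",
)

```text
t: 28.75
position: [0.4833, -0.0041, 0.0257]
ee_rot: [-0.081, -3.14, -0.003]
force: [-6.1, 1.4, 14.7]
width: 0.0493
```

Emit:
carry_out(
  rows="0.3 0 0 0 0;0.3 0 0 0 0;0.3 0 0 0 0;0.3 0 0 -10 0;0.3 0 0 -30 0;0.3 0 0 -40 0;0.3 0 0 -40 0;0.3 0 0 -30 0;0.5 -20 0 -20 0;0.5 -30 0 0 0",
)

```text
t: 29.58
position: [0.5359, -0.0069, 0.2009]
ee_rot: [0.08, 3.131, 0.006]
force: [1.0, 0.4, -0.1]
width: 0.0639
```

Emit:
carry_out(
  rows="0.5 -30 0 0 0;0.5 -15 0 0 0;0.5 0 0 0 0;0.5 0 0 0 0",
)

```text
t: 29.92
position: [0.5783, -0.0096, 0.1941]
ee_rot: [-0.082, -3.139, 0.002]
force: [-0.9, -0.8, 0.6]
width: 0.064
```

```bash
python3 - <<'E'
from h import *
print(bot.state()["position"])
snap("wrist","w24")
E
```

```text
[ 0.5783 -0.0096  0.1941]
```

View pics/w24.png

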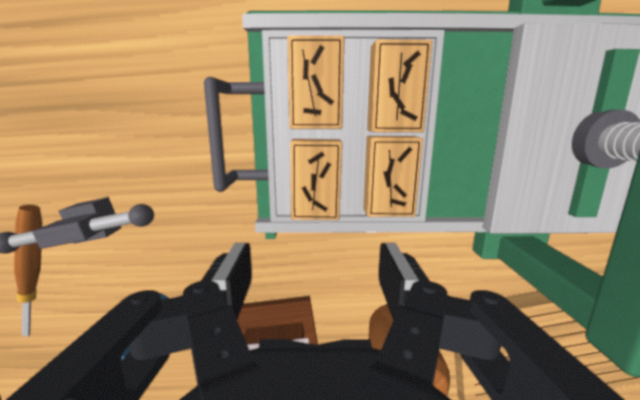

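```bash
python3 - <<'E'
from h import *
go([.5235,-.0965,.12],87)
c=calof("wrist","w24")
H=plane("wrist",[(211,82),(222,186)],.092,c);print(H,H.mean(0))
E
```

```text
t 30.0 turn 0.0 q7 1.74 | before-turn shift [ 49.3 -89.6  74.4] | after-turn shift [ 49.3 -89.6  74.4]
[[ 0.4787 -0.0914  0.092 ]
 [ 0.569  -0.0944  0.092 ]] [ 0.5239 -0.0929  0.092 ]
```

Emit:
carry_out(
  rows="-0.2 17 -30 10 0;-0.2 17 -30 25 0;-0.2 15 -28 25 0;-0.2 0 0 14 0;-0.2 0 0 0 0;-0.2 0 0 0 0;-0.2 0 0 0 0",
)

```text
t: 30.55
position: [0.5264, -0.0925, 0.1222]
ee_rot: [0.077, 3.138, 0.002]
force: [-0.3, 0.9, -0.2]
width: 0.0341
```

```bash
python3 - <<'E'
from h import *
go([.5237,-.095,.049],87)
print(bot.state()["width"])
snap("wrist","w25");snap("top","t25",(200,100,350,250),4)
E
```

```text
t 30.6 turn 0.2 q7 1.92 | before-turn shift [ 2.7 -2.7 73.2] | after-turn shift [ 2.7 -2.7 73.2]
0.03414498062618146
```

View pics/w25.png

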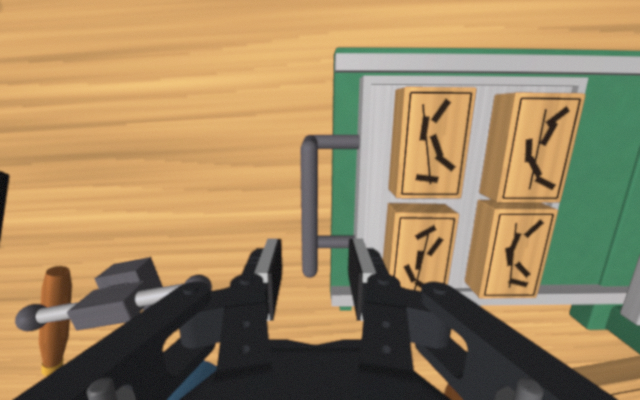

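View pics/t25.png

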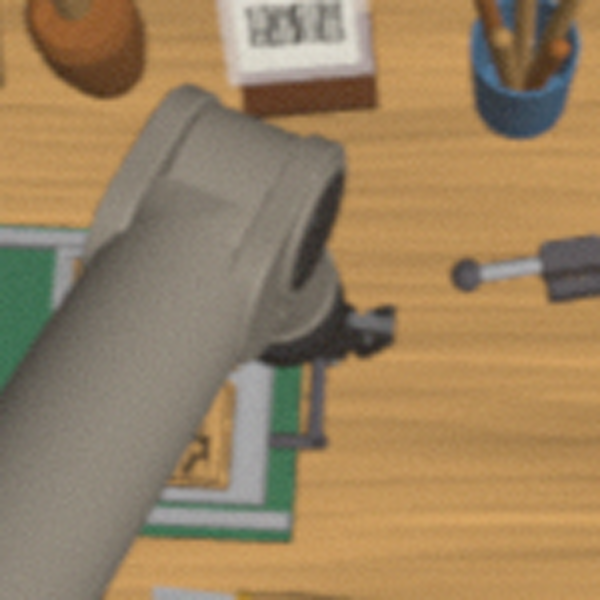

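Emit:
carry_out(
  rows="-0.2 2.5 -2 20 0;-0.2 0 0 25 0;-0.2 0 0 18 0;-0.2 0 0 10 0;-0.2 0 0 0 0;-0.2 0 0 0 0",
)

```text
t: 31.15
position: [0.5235, -0.0955, 0.0484]
ee_rot: [0.079, 3.14, -0.0]
force: [0.1, -0.7, -0.4]
width: 0.0343
```

```bash
python3 - <<'E'
from h import *
s=bot.state();print(s["position"],s["force"])
snap("wrist","w26")
E
```

```text
[ 0.5235 -0.0955  0.0484] [ 0.0534 -0.6721 -0.3668]
```

View pics/w26.png

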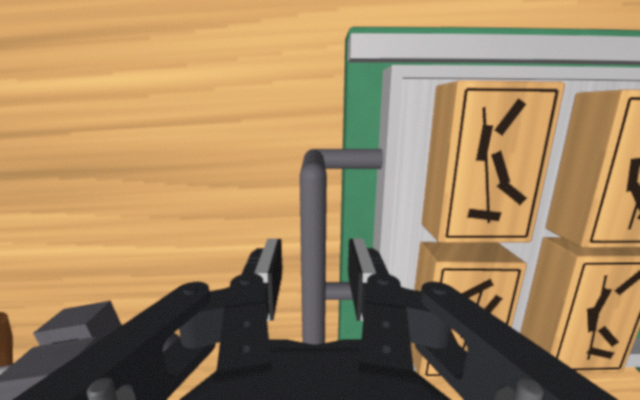

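Bar sits between the pads. Close and push.

Emit:
carry_out(
  rows="-1 0 0 0 0;-1 0 0 0 0;-1 0 0 0 0;-1 0 0 0 0;-1 0 5 0 0;-1 0 12 0 0;-1 0 15 0 0;-1 0 18 0 0",
  squeeze=40,
)

```text
t: 31.87
position: [0.5264, -0.0495, 0.0494]
ee_rot: [0.087, 3.137, -0.007]
force: [-0.6, -4.0, 6.5]
width: 0.0105
```

```bash
python3 - <<'E'
from h import *
s=bot.state();print(s["position"],s["force"],s["width"])
snap("wrist","w27")
E
```

```text
[ 0.5264 -0.0495  0.0494] [-0.6466 -4.0011  6.5427] 0.010486886749303889
```

View pics/w27.png

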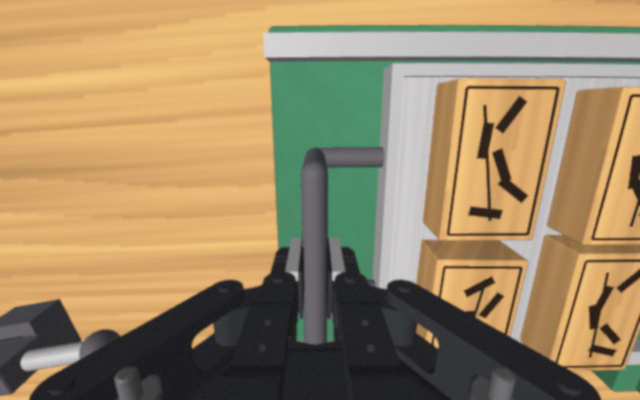

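Emit:
carry_out(
  rows="-1 0 18 0 0;-1 0 18 0 0;-1 0 18 0 0;-1 0 18 0 0;-1 0 18 0 0;-1 0 15 0 0;-1 0 12 0 0;-1 0 8 0 0;-1 0 0 0 0;-1 0 0 0 0",
)

```text
t: 32.75
position: [0.5329, 0.0827, 0.0494]
ee_rot: [0.077, 3.138, 0.007]
force: [-1.1, 3.6, 7.5]
width: 0.0102
```

```bash
python3 - <<'E'
from h import *
s=bot.state();print(s["position"],s["force"],s["width"])
snap("wrist","w28");snap("top","t28",(130,80,330,230),4)
E
```

```text
[0.5329 0.0827 0.0494] [-1.1136  3.6484  7.5467] 0.010158294323156975
```

View pics/w28.png

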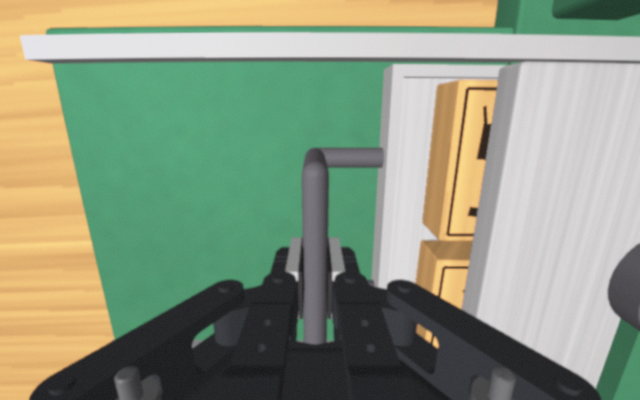

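View pics/t28.png

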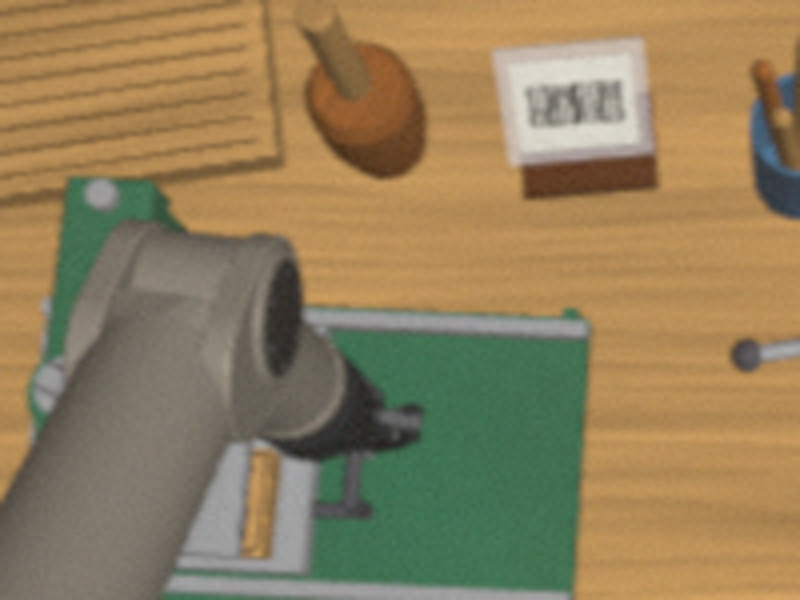

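```bash
python3 - <<'E'
from h import *
snap("scene","s28",(340,120,540,320),3)
E
```

```text
(no output)
```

View pics/s28.png

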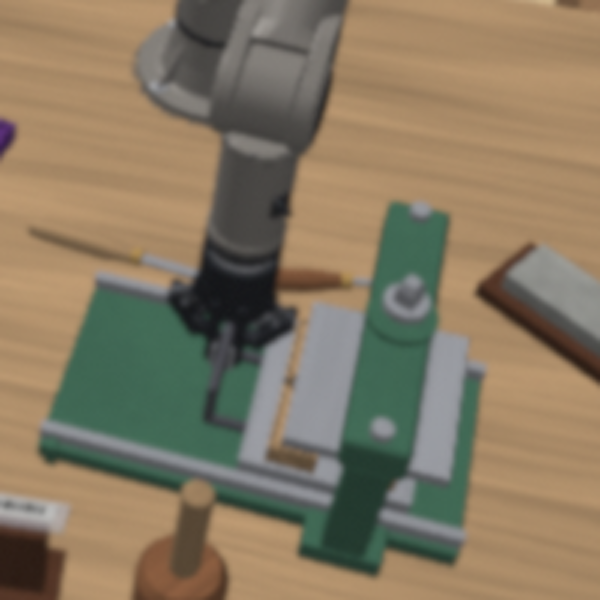

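Emit:
carry_out(
  rows="-1 0 10 0 0;-1 0 9 0 0;-1 0 7 0 0;-1 0 4 0 0;-1 0 2 0 0;-1 0 1 0 0;-1 0 0 0 0;-1 0 0 0 0",
)

```text
t: 33.57
position: [0.5343, 0.1118, 0.0494]
ee_rot: [0.081, 3.139, 0.0]
force: [-1.9, -1.7, 8.5]
width: 0.0104
```

Emit:
carry_out(
  rows="-1 0 3 0 0;-1 0 2 0 0;-1 0 1 0 0;-1 0 0 0 0;-1 0 0 0 0",
)

```text
t: 33.98
position: [0.5344, 0.1133, 0.0494]
ee_rot: [0.085, 3.139, -0.008]
force: [-2.3, -7.5, 10.1]
width: 0.0103
```

Emit:
carry_out(
  rows="-1 0 2 0 0;-1 0 1 0 0;-1 0 0 0 0;-1 0 0 0 0",
)

```text
t: 34.32
position: [0.5343, 0.1132, 0.0494]
ee_rot: [0.088, 3.14, -0.014]
force: [-2.7, -12.0, 10.7]
width: 0.0109
```

Emit:
carry_out(
  rows="-0.3 0 -3 0 0;-0.3 0 -3 0 0;-0.3 0 0 0 0;-0.3 0 0 0 0;-0.3 0 0 -15 0;-0.3 0 0 -35 0;-0.3 0 0 -40 0;-0.3 0 0 -40 0;-0.3 0 0 -40 0;-0.3 0 0 -40 0",
)

```text
t: 35.15
position: [0.5329, 0.116, 0.2597]
ee_rot: [-0.078, -3.14, -0.001]
force: [0.5, 0.7, -0.9]
width: 0.0299
```

Emit:
carry_out(
  rows="-0.3 0 0 -40 0;-0.3 0 0 -30 0;-0.3 -20 0 0 0;-0.3 -30 0 0 0;-0.3 -10 0 0 0;-0.3 0 0 0 0;-0.3 0 0 0 0;-0.3 0 0 0 0",
)

```text
t: 35.82
position: [0.5928, 0.1124, 0.3277]
ee_rot: [-0.08, -3.139, -0.001]
force: [0.1, -0.6, 0.3]
width: 0.0296
```

```bash
python3 - <<'E'
from h import *
print(bot.state()["position"])
snap("wrist","w29")
snap("top","t29",(120,80,320,230),4)
E
```

```text
[0.5928 0.1124 0.3277]
```

View pics/w29.png

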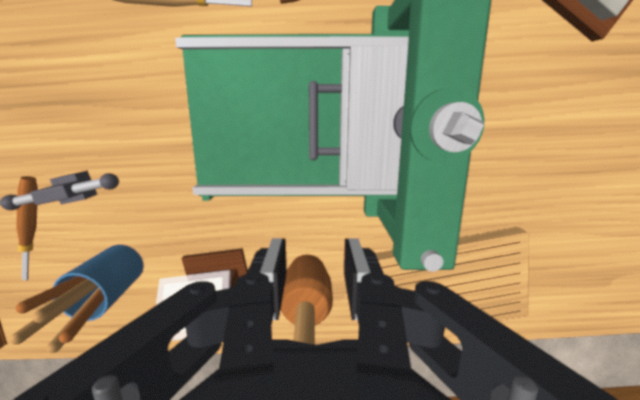

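View pics/t29.png

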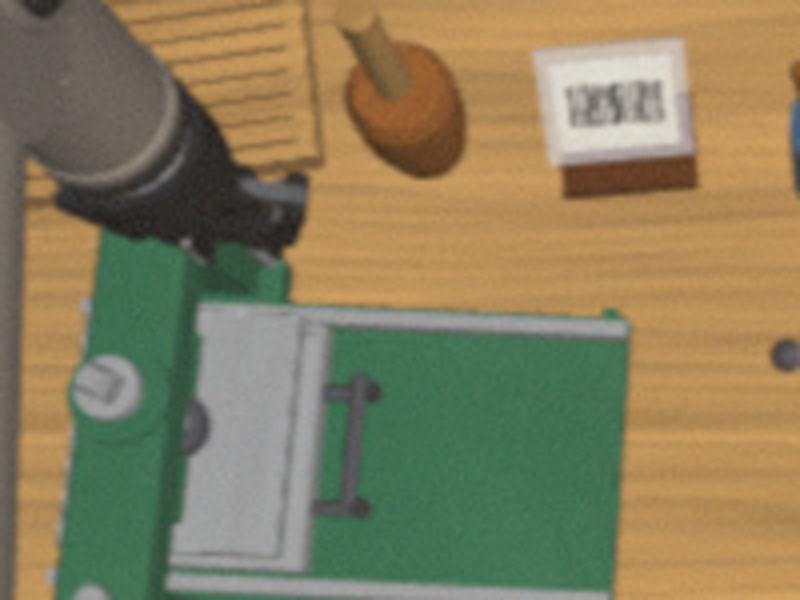

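Emit:
carry_out(
  rows="-0.3 -4 30 0 0;-0.3 -4 30 0 0;-0.3 -4 30 0 0;-0.3 -4 25 0 0;-0.3 0 7 0 0;-0.3 0 0 0 0;-0.3 0 0 0 0;-0.3 0 0 0 0",
)

```text
t: 36.58
position: [0.6158, 0.2305, 0.3287]
ee_rot: [0.085, 3.14, -0.002]
force: [-0.6, -0.7, 1.0]
width: 0.0298
```

```bash
python3 - <<'E'
from h import *
print(bot.state()["position"])
snap("wrist","w30")
im=cv2.imread("pics/w30_raw.png");cv2.imwrite("pics/w30z.png",cv2.resize(im[80:230,210:410],None,fx=4,fy=4,interpolation=2))
E
```

```text
[0.6158 0.2305 0.3287]
```

View pics/w30z.png

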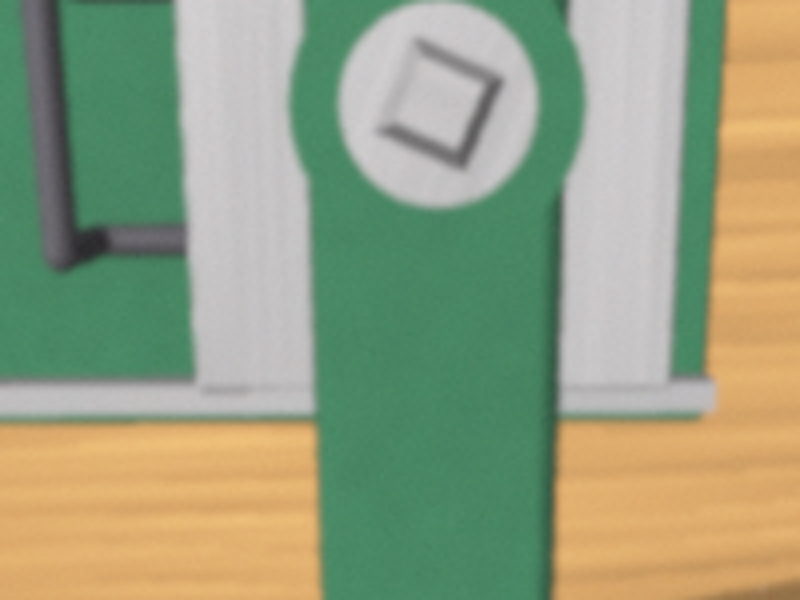

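```bash
python3 - <<'E'
from h import *
c=calof("wrist","w30")
f=lambda l,z:plane("wrist",[(x/4+210,y/4+80) for x,y in l],z,c)
print("collar c",f([(440,105)],.23))
a=f([(340,105),(540,105),(440,4),(440,209)],.23);print(np.linalg.norm(a[1]-a[0]),np.linalg.norm(a[3]-a[2]))
P=f([(415,38),(503,80),(463,168),(378,132)],.24);print(P.mean(0))
for i in range(4):
    d=P[(i+1)%4]-P[i];print(np.linalg.norm(d),np.degrees(np.arctan2(d[1],d[0])))
print(plane("top",[(105/4+120,388/4+80)],.24))
E
```

```text
collar c [[0.5412 0.2397 0.23  ]]
0.042352917085778895 0.04168725204788273
[0.5413 0.2395 0.24  ]
0.019563890631577787 62.556574335549755
0.019076854112351976 -27.736717560382004
0.018909218350325566 -115.44174805535364
0.019745267120067817 154.2066151427015
[[0.5384 0.2323 0.24  ]]
```

```bash
python3 - <<'E'
from h import *
print(bot.state()["qpos"])
go([.6145,-.289,.2],8.4)
E
```

```text
[-0.7009  0.5904  0.6774  0.8935 -0.362   1.7537  1.335 ]
t 36.6 turn 78.5 q7 1.33 | before-turn shift [ -27.  -518.6  129.1] | after-turn shift [-513.5  -77.3  129.1]
```

Emit:
carry_out(
  rows="-0.1 0 -30 0 0;-0.1 0 -37 0 0;-0.1 -3 -40 0 0;-0.1 -3 -40 0 0;-0.1 -3 -40 0 0;-0.1 -3 -40 0 0;-0.1 -3 -40 0 0;-0.1 -3 -40 0 0;-0.1 -3 -40 0 0;-0.1 -3 -40 0 0",
)

```text
t: 37.47
position: [0.6185, -0.1583, 0.3289]
ee_rot: [0.085, 3.139, 0.0]
force: [0.7, 0.5, 0.0]
width: 0.0384
```

Emit:
carry_out(
  rows="0 -3 -40 0 7.1;0 0 0 0 7.1;0 0 0 0 7.1;0 0 0 0 7.1;0 0 0 0 7.1;0 0 0 0 7.1;0 0 0 0 7.1;0 0 0 0 7.1;0 0 0 0 7.1;0 0 0 0 7.1",
)

```text
t: 38.3
position: [0.6196, -0.1967, 0.3288]
ee_rot: [1.901, 2.5, 0.001]
force: [0.4, 0.5, -0.1]
width: 0.0428
```

Emit:
carry_out(
  rows="0 0 0 0 7.1;0 0 0 0 0.4;0 0 0 0 0",
)

```text
t: 38.55
position: [0.62, -0.1962, 0.3285]
ee_rot: [2.049, 2.381, 0.0]
force: [0.5, 0.3, 0.9]
width: 0.0426
```

```bash
python3 - <<'E'
from h import *
print(bot.state()["qpos"])
go([.6145,-.289,.2],8.4)
E
```

```text
[-0.173   0.6462  1.0078  0.9322 -0.5489  1.7898  0.7458]
t 38.5 turn 0.2 q7 0.75 | before-turn shift [-90.9 -19.3 128.5] | after-turn shift [-90.9 -19.  128.5]
```

Emit:
carry_out(
  rows="0.1 -25 -5 20 0;0.1 -27 -6 28 0;0.1 -27 -6 28 0;0.1 -12 -2 28 0;0.1 0 0 24 0;0.1 0 0 0 0;0.1 0 0 0 0;0.1 0 0 0 0",
)

```text
t: 39.22
position: [0.6165, -0.2876, 0.2019]
ee_rot: [2.045, 2.381, 0.001]
force: [-0.2, 1.4, 1.0]
width: 0.0469
```

```bash
python3 - <<'E'
from h import *
s=bot.state();print(s["qpos"],s["position"],s["width"])
snap("wrist","w31")
E
```

```text
[-0.0663  0.7355  0.9717  1.1241 -0.5885  1.5474  0.9259] [ 0.6165 -0.2876  0.2019] 0.046927193005581236
```

View pics/w31.png

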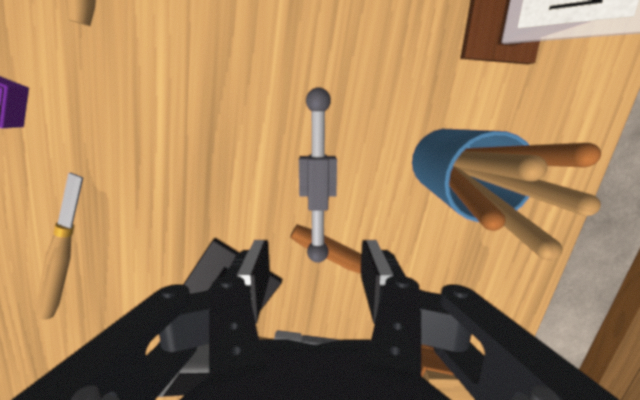

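```bash
python3 - <<'E'
from h import *
c=calof("wrist","w31")
b=plane("wrist",[(318,99.5),(317,252.5)],.046,c);d=b[0]-b[1];print(b,b.mean(0),np.linalg.norm(d),np.degrees(np.arctan2(d[1],d[0])))
l=plane("wrist",[(307,157),(329,157),(328,209),(308,209)],.066,c).mean(0);print(l)
go([(b.mean(0)[0]+l[0])/2,(b.mean(0)[1]+l[1])/2,.018],np.degrees(np.arctan2(d[1],d[0]))-90)
E
```

```text
[[ 0.6078 -0.2049  0.046 ]
 [ 0.6331 -0.3751  0.046 ]] [ 0.6205 -0.29    0.046 ] 0.17208186354296467 98.44018790916051
[ 0.6204 -0.2876  0.066 ]
t 39.3 turn 0.3 q7 0.93 | before-turn shift [ -1.    2.9 184.6] | after-turn shift [ -1.    2.9 184.6]
```

Emit:
carry_out(
  rows="0.1 -1 3 20 0.3;0.1 0 0 35 0;0.1 0 0 38 0;0.1 0 0 35 0;0.1 0 0 20 0;0.1 0 0 4 0;0.1 0 0 0 0;0.1 0 0 0 0",
)

```text
t: 39.93
position: [0.6205, -0.2893, 0.0508]
ee_rot: [2.051, 2.373, 0.001]
force: [-0.2, -0.2, -0.9]
width: 0.0467
```

```bash
python3 - <<'E'
from h import *
go([.6204,-.289,.018],8.4)
snap("wrist","w32")
E
```

```text
t 39.9 turn -0.1 q7 1.00 | before-turn shift [ 0.4 -0.1 32.8] | after-turn shift [ 0.4 -0.1 32.8]
```

View pics/w32.png

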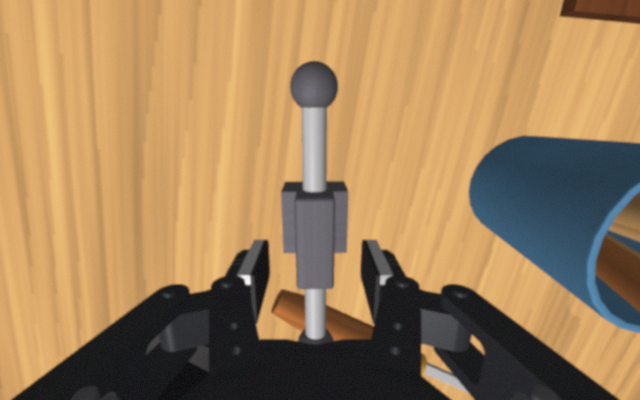

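Centred on the lug (314,240). Descend 31 mm and close.

Emit:
carry_out(
  rows="0.1 0 0 12 0;0.1 0 0 11 0;0.1 0 0 6 0;0.1 0 0 2 0;0.1 0 0 0 0;0.1 0 0 0 0",
)

```text
t: 40.48
position: [0.6186, -0.2884, 0.0167]
ee_rot: [-2.056, -2.375, 0.0]
force: [-0.0, 0.1, -0.3]
width: 0.0468
```

Emit:
carry_out(
  rows="-0.8 0 0 0 0;-0.8 0 0 0 0;-0.8 0 0 0 0;-0.8 0 0 0 0;-0.8 0 0 0 0;-0.8 0 0 0 0",
  squeeze=90,
)

```text
t: 40.98
position: [0.6195, -0.2886, 0.0178]
ee_rot: [2.054, 2.374, 0.001]
force: [0.8, 0.3, 2.9]
width: 0.0204
```

Emit:
carry_out(
  rows="-0.8 0 0 -10 0;-0.8 0 0 -30 0;-0.8 0 0 -40 0;-0.8 0 0 -40 0;-0.8 0 0 -30 0;-0.8 0 0 0 0;-0.8 0 0 0 0",
)

```text
t: 41.57
position: [0.6183, -0.2892, 0.168]
ee_rot: [2.056, 2.373, 0.0]
force: [0.3, 0.4, -6.0]
width: 0.0202
```

```bash
python3 - <<'E'
from h import *
s=bot.state();print(s["position"],s["width"],s["force"])
snap("wrist","w33")
E
```

```text
[ 0.6183 -0.2892  0.168 ] 0.020207921261548384 [ 0.3243  0.3811 -5.992 ]
```

View pics/w33.png

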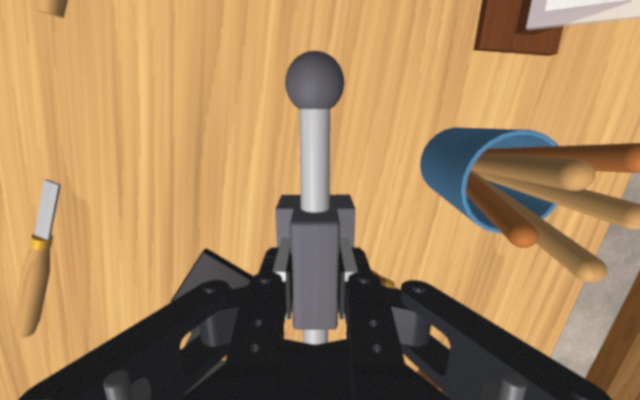

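Emit:
carry_out(
  rows="-0.8 0 0 -40 0;-0.8 0 0 -40 0;-0.8 0 0 -35 0;-0.8 25 0 -10 0;-0.8 35 0 0 0;-0.8 40 0 0 0;-0.8 40 0 0 0;-0.8 40 0 0 0;-0.8 40 0 0 0;-0.8 40 0 0 0",
)

```text
t: 42.45
position: [0.5789, -0.028, 0.288]
ee_rot: [-2.052, -2.37, 0.006]
force: [0.9, 0.4, -5.1]
width: 0.02
```

Emit:
carry_out(
  rows="-0.8 40 0 0 0;-0.8 40 0 0 0;-0.8 30 0 0 -6;-0.8 0 0 0 -7;-0.8 0 0 0 -7;-0.8 0 0 0 -7;-0.8 0 0 0 -7;-0.8 0 0 0 -7;-0.8 0 0 0 -7;-0.8 0 0 0 -7",
)

```text
t: 43.28
position: [0.5633, 0.0785, 0.288]
ee_rot: [-0.715, -3.051, 0.004]
force: [0.2, 0.3, -4.7]
width: 0.0201
```

Emit:
carry_out(
  rows="-0.8 0 0 0 -7;-0.8 0 0 0 -7;-0.8 0 0 0 -7;-0.8 0 0 0 -7;-0.8 0 0 0 -7;-0.8 0 0 0 -7;-0.8 0 0 0 -7;-0.8 0 0 0 -7;-0.8 0 0 0 -7;-0.8 0 0 0 -7",
)

```text
t: 44.12
position: [0.5632, 0.0782, 0.2878]
ee_rot: [1.164, -2.909, -0.003]
force: [-0.0, -0.4, -5.1]
width: 0.0202
```

```bash
python3 - <<'E'
from h import *
s=bot.state();print(s["qpos"],s["position"],s["width"])
go([.541,.2395,.288],153.4)
E
```

```text
[-0.5924  0.3659  0.6211  1.3015 -0.2085  1.5474  2.3354] [0.5632 0.0782 0.2878] 0.020173338136240018
t 44.1 turn -19.8 q7 2.34 | before-turn shift [-95.2 132.1  -0.3] | after-turn shift [-134.3   92.1   -0.3]
```

Emit:
carry_out(
  rows="-0.8 0 0 -15 -6.6;-0.8 0 0 0 -6.6;-0.8 0 0 0 -6.6;-0.8 -27 18 0 0;-0.8 -32 22 0 0;-0.8 -32 22 0 0;-0.8 -27 19 0 0;-0.8 -16 11 0 0;-0.8 0 0 0 0;-0.8 0 0 0 0",
)

```text
t: 44.95
position: [0.5416, 0.2411, 0.3025]
ee_rot: [1.644, -2.666, -0.002]
force: [0.8, -0.7, -5.3]
width: 0.02
```

Emit:
carry_out(
  rows="-0.8 0 0 0 0;-0.8 0 0 0 0",
)

```text
t: 45.12
position: [0.5441, 0.2367, 0.3053]
ee_rot: [1.636, -2.677, 0.001]
force: [0.3, -1.0, -4.7]
width: 0.0204
```

```bash
python3 - <<'E'
from h import *
s=bot.state();print(s["qpos"],s["position"],s["width"])
go([.541,.2395,.288],153.4)
snap("wrist","w34");snap("scene","s34",(400,140,540,280),4);snap("top","t34",(80,100,230,250),4)
E
```

```text
[-0.7615  0.4041  0.5047  1.1859 -0.1895  1.6006  2.3715] [0.5441 0.2367 0.3053] 0.02040110362949853
t 45.1 turn -0.5 q7 2.37 | before-turn shift [-1.2  4.  17.3] | after-turn shift [-1.2  4.  17.3]
```

View pics/w34.png

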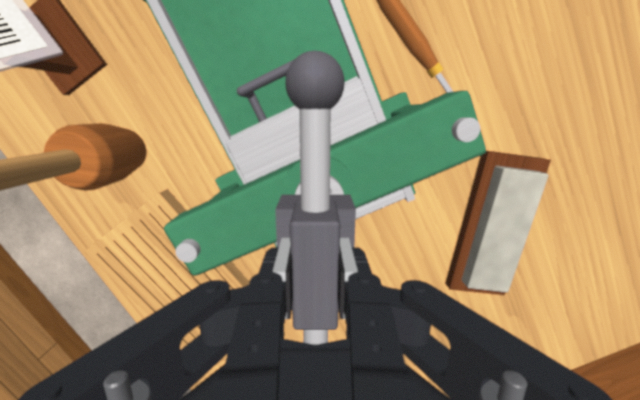

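View pics/s34.png

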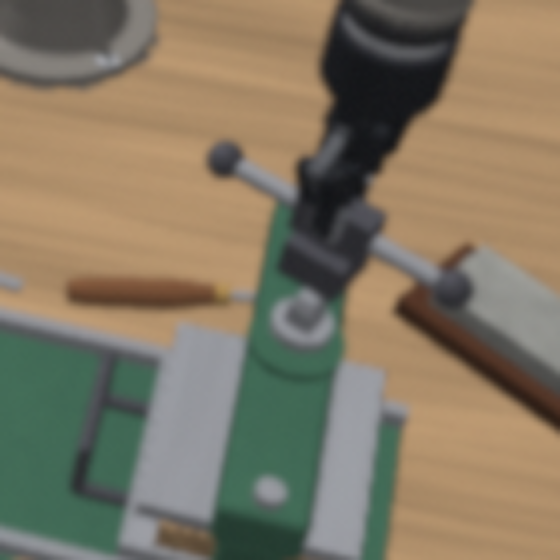

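View pics/t34.png

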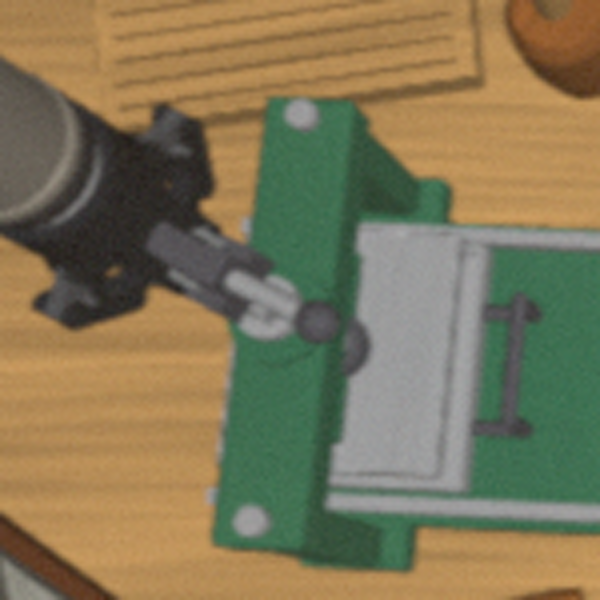

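Emit:
carry_out(
  rows="-0.8 -1 4 6 -0.5;-0.8 0 0 6 0;-0.8 0 0 3 0;-0.8 0 0 0 0;-0.8 0 0 0 0;-0.8 0 0 0 0",
)

```text
t: 45.77
position: [0.5413, 0.2416, 0.2921]
ee_rot: [-1.654, 2.671, -0.0]
force: [0.4, 0.4, -4.8]
width: 0.02
```

```bash
python3 - <<'E'
from h import *
s=bot.state();print(s["position"],s["width"])
go([.541,.2395,.288],153.4)
snap("scene","s35",(425,160,525,240),7);
p=s["position"];R=Ro.from_rotvec(s["ee_rot"]).as_matrix()
zb=p[2]-.0178
print((proj("scene",[[p[0],p[1],zb],[.541,.2395,.256],[.541,.2395,.23]])-[425,160])*7)
hc=[[p[0],p[1],zb]+R[:,0]*a*.022+R[:,1]*b*.022 for a,b in((1,1),(1,-1),(-1,-1),(-1,1))]
print((proj("scene",hc)-[425,160])*7)
E
```

```text
[0.5413 0.2416 0.2921] 0.020040612638370033
t 45.8 turn 0.1 q7 2.37 | before-turn shift [ 2.  -0.7  4.1] | after-turn shift [ 2.  -0.7  4.1]
[[381.7698 345.6533]
 [366.2386 374.9757]
 [352.2139 418.022 ]]
[[361.3872 285.9796]
 [302.5917 349.315 ]
 [402.7447 407.2351]
 [460.6036 341.9955]]
```

View pics/s35.png

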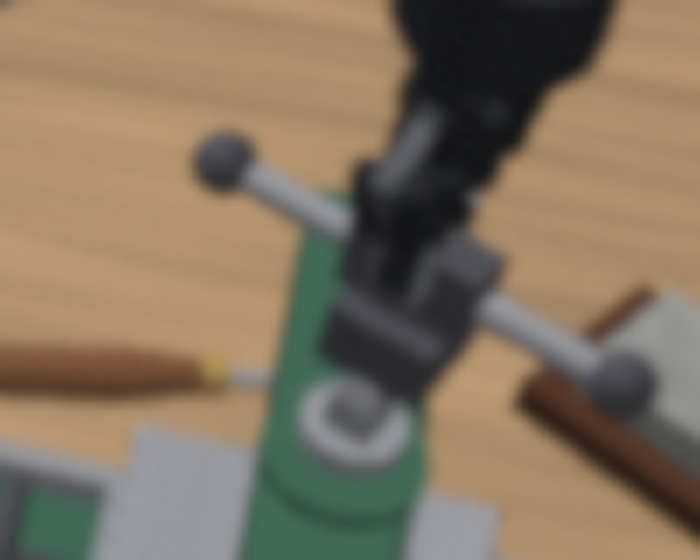

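```bash
python3 - <<'E'
from h import *
s=bot.state();p=s["position"];R=Ro.from_rotvec(s["ee_rot"]).as_matrix();zb=p[2]-.0178
c=np.array([p[0],p[1],zb+.046])
f=lambda X:(proj("scene",X)-[425,160])*7
print(f([c,c+R[:,0]*.086,c-R[:,0]*.086,c+[.003,0,0],c+[0,.003,0],c+[0,0,.003]]))
E
```

```text
[[408.2215 264.6574]
 [212.6953 155.8789]
 [614.3846 379.8245]
 [407.7213 270.3463]
 [416.2955 266.1936]
 [409.9872 259.2331]]
```

Emit:
carry_out(
  rows="-0.8 2.5 -1 5 0;-0.8 0 0 5 0;-0.8 0 0 4 0;-0.8 0 0 0 0;-0.8 0 0 0 0;-0.8 0 0 0 0",
)

```text
t: 46.32
position: [0.541, 0.2391, 0.2779]
ee_rot: [-1.654, 2.671, 0.0]
force: [0.3, 0.5, -5.4]
width: 0.02
```

```bash
python3 - <<'E'
from h import *
s=bot.state();print(s["position"],s["force"],s["moment"])
go([.541,.2395,.288],153.4)
snap("scene","s36",(425,160,525,240),7);
E
```

```text
[0.541  0.2391 0.2779] [ 0.2968  0.4852 -5.4349] [ 0.0388  0.0225 -0.0478]
t 46.3 turn 0.2 q7 2.38 | before-turn shift [ -0.4   0.2 -10.1] | after-turn shift [ -0.4   0.2 -10.1]
```

View pics/s36.png

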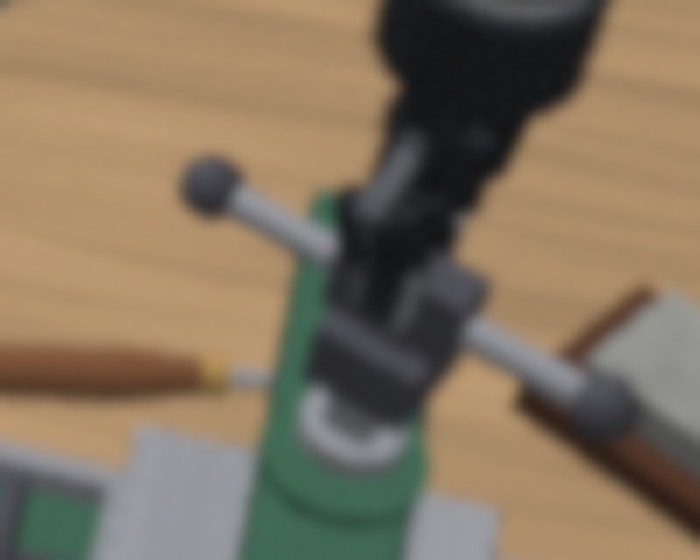

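Good alignment. Descend slowly.

Emit:
carry_out(
  rows="-0.8 0 0 4 0;-0.8 0 0 4 0;-0.8 0 0 2 0;-0.8 0 0 0 0",
)

```text
t: 46.7
position: [0.5405, 0.2385, 0.2671]
ee_rot: [1.653, -2.669, 0.0]
force: [-0.9, 0.0, -5.6]
width: 0.0203
```

Emit:
carry_out(
  rows="-0.8 0 0 3 0;-0.8 0 0 3 0;-0.8 0 0 0 0;-0.8 0 0 0 0",
)

```text
t: 47.03
position: [0.5408, 0.2377, 0.2613]
ee_rot: [1.652, -2.67, 0.002]
force: [-0.8, -2.3, -5.8]
width: 0.0202
```

Emit:
carry_out(
  rows="-0.8 1.3 -0.7 3 0;-0.8 0 0 3 0;-0.8 0 0 0 0;-0.8 0 0 0 0",
)

```text
t: 47.37
position: [0.5409, 0.2376, 0.2553]
ee_rot: [1.654, -2.67, -0.0]
force: [-0.6, -1.9, -5.6]
width: 0.0201
```

Emit:
carry_out(
  rows="-0.8 0 0 4 0;-0.8 0 0 3 0;-0.8 0 0 0 0;-0.8 0 0 0 0",
)

```text
t: 47.7
position: [0.541, 0.2374, 0.2485]
ee_rot: [1.654, -2.67, 0.0]
force: [-0.4, -2.7, -5.7]
width: 0.0203
```

Emit:
carry_out(
  rows="-0.8 0.6 -0.3 1.5 0;-0.8 0 0 1.5 0;-0.8 0 0 0 0;-0.8 0 0 0 0",
)

```text
t: 48.03
position: [0.5411, 0.2375, 0.2483]
ee_rot: [-1.654, 2.668, 0.002]
force: [-3.9, -2.1, 6.4]
width: 0.0204
```

```bash
python3 - <<'E'
from h import *
s=bot.state();print(s["position"],s["force"],s["moment"],s["qpos"])
snap("scene","s37",(425,160,525,240),7);
E
```

```text
[0.5411 0.2375 0.2483] [-3.8856 -2.059   6.4337] [-0.6152  0.9995 -0.0321] [-0.7754  0.4002  0.4945  1.3284 -0.1888  1.4564  2.3874]
```

View pics/s37.png

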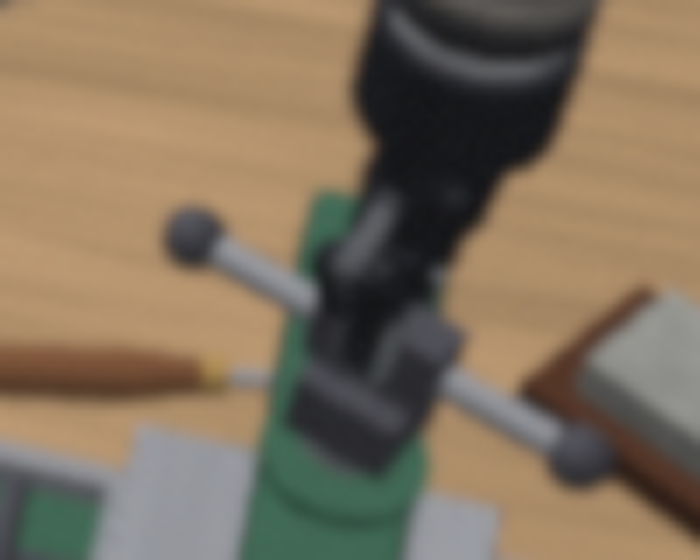

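Emit:
carry_out(
  rows="-0.8 0 0 -0.5 3;-0.8 0 0 0.3 5;-0.8 0 0 0.3 5;-0.8 0 0 0.3 6;-0.8 0 0 0.3 6;-0.8 0 0 0 0;-0.8 0 0 0 0",
)

```text
t: 48.67
position: [0.5407, 0.2374, 0.2468]
ee_rot: [-1.039, 2.964, 0.002]
force: [-3.8, -2.4, 4.2]
width: 0.0201
```

```bash
python3 - <<'E'
from h import *
s=bot.state();print(s["position"],s["force"],s["moment"],s["qpos"],s["width"])
go([.541,.2375,.248],153.4)
E
```

```text
[0.5407 0.2374 0.2468] [-3.8006 -2.3796  4.1501] [-0.6261  1.1202 -0.1712] [-0.8297  0.4122  0.5788  1.333  -0.2235  1.4597  1.9797] 0.020077812445154268
t 48.7 turn -24.8 q7 1.98 | before-turn shift [-0.3 -0.1 -1.2] | after-turn shift [-0.3 -0.2 -1.2]
```

Emit:
carry_out(
  rows="-0.8 0 0 0.3 6;-0.8 0 0 0.3 6;-0.8 0 0 0.3 6;-0.8 0 0 0.3 6;-0.8 0 0 0.3 6;-0.8 0 0 0.3 6;-0.8 0 0 0.3 6;-0.8 0 0 0.3 6;-0.8 0 0 0.3 6;-0.8 0 0 0.3 6",
)

```text
t: 49.5
position: [0.5401, 0.238, 0.2435]
ee_rot: [-0.588, -3.085, -0.003]
force: [-5.8, -1.1, 3.5]
width: 0.0201
```

Emit:
carry_out(
  rows="-0.8 0 0 0.3 6;-0.8 0 0 0.3 6;-0.8 0 0 0.3 6;-0.8 0 0 0.3 6;-0.8 0 0 0.3 6;-0.8 0 0 0.3 6;-0.8 0 0 0.3 6;-0.8 0 0 0.3 6;-0.8 0 0 0 0;-0.8 0 0 0 0",
)

```text
t: 50.33
position: [0.5403, 0.2389, 0.2407]
ee_rot: [-1.782, -2.584, -0.003]
force: [-4.8, 0.4, 5.2]
width: 0.0201
```

```bash
python3 - <<'E'
from h import *
s=bot.state();print(s["position"],s["force"],s["moment"],s["qpos"],s["width"])
go([.541,.2375,.248],153.4)
snap("scene","s38",(400,140,540,280),4)
E
```

```text
[0.5403 0.2389 0.2407] [-4.8377  0.4249  5.2172] [ 0.0434  1.4811 -0.1048] [-1.0597  0.5098  0.9809  1.3527 -0.4218  1.495   0.2542] 0.02010822545148806
t 50.3 turn 47.4 q7 0.25 | before-turn shift [-1.6  0.2 -7.3] | after-turn shift [-0.9  1.3 -7.3]
```

View pics/s38.png

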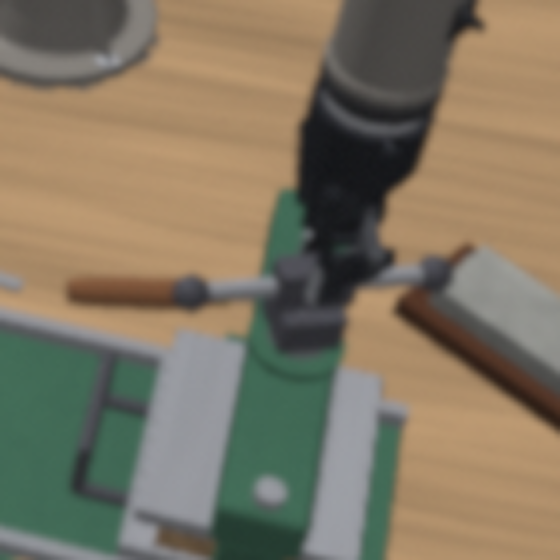

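Emit:
carry_out(
  rows="-0.8 0 0 0.3 6;-0.8 0 0 0.3 6;-0.8 0 0 0.3 6;-0.8 0 0 0.3 6;-0.8 0 0 0 0",
)

```text
t: 50.8
position: [0.5408, 0.2391, 0.2394]
ee_rot: [-2.284, -2.154, -0.004]
force: [-4.2, 0.8, 4.8]
width: 0.02
```

```bash
python3 - <<'E'
from h import *
s=bot.state();print(s["position"],s["force"],s["moment"],s["qpos"],s["width"])
go([.541,.2375,.248],153.4)
E
```

```text
[0.5408 0.2391 0.2394] [-4.1877  0.8468  4.7581] [ 0.3382  1.2012 -0.0697] [-1.1046  0.5475  1.0799  1.3564 -0.4808  1.5121 -0.1213] 0.020030481926011846
t 50.8 turn 23.3 q7 -0.12 | before-turn shift [-1.6  0.2 -8.6] | after-turn shift [-1.4  0.9 -8.6]
```

Emit:
carry_out(
  rows="-0.8 0 0 0.3 6;-0.8 0 0 0.3 6;-0.8 0 0 0.3 6;-0.8 0 0 0.3 5;-0.8 0 0 0 0;-0.8 0 0 0 0",
)

```text
t: 51.3
position: [0.5415, 0.239, 0.2382]
ee_rot: [-2.665, -1.66, -0.005]
force: [-3.5, 3.5, 5.6]
width: 0.0203
```

```bash
python3 - <<'E'
from h import *
s=bot.state();print(s["position"],s["force"],s["moment"],s["qpos"],s["width"])
go([.541,.2375,.248],153.4)
E
```

```text
[0.5415 0.239  0.2382] [-3.5075  3.4643  5.5743] [ 0.6639  0.9169 -0.0749] [-1.141   0.5888  1.1733  1.3598 -0.5409  1.5331 -0.4724] 0.020322996856879688
t 51.3 turn 0.5 q7 -0.47 | before-turn shift [-1.5  0.2 -9.8] | after-turn shift [-1.5  0.3 -9.8]
```

Emit:
carry_out(
  rows="0 0 0 0 0;0 0 0 0 0;0.1 0 0 0 0;0.1 0 0 -15 0;0.1 0 0 -30 0;0.1 0 0 -15 -5;0.1 0 0 0 -7;0.1 0 0 0 -7;0.1 0 0 0 -7;0.1 0 0 0 -7",
)

```text
t: 52.13
position: [0.5418, 0.2362, 0.2975]
ee_rot: [2.083, 2.35, 0.001]
force: [0.1, -0.6, -0.1]
width: 0.0469
```

Emit:
carry_out(
  rows="0.1 0 0 0 -7;0.1 0 0 0 -7;0.1 0 0 0 -7;0.1 0 0 0 -7;0.1 0 0 0 -7;0.1 0 0 0 -7;0.1 0 0 0 -7;0.1 0 0 0 -7;0.1 0 0 0 -7;0.1 0 0 0 -7",
)

```text
t: 52.97
position: [0.5418, 0.2361, 0.2972]
ee_rot: [0.359, 3.12, -0.001]
force: [-0.3, -0.6, 0.0]
width: 0.047
```

Emit:
carry_out(
  rows="0.1 0 0 0 -7;0.1 0 0 0 -7;0.1 0 0 0 -7;0.1 0 0 0 -7;0.1 0 0 0 -7;0.1 0 0 0 -7;0.1 0 0 0 -7;0.1 0 0 0 -7;0.1 0 0 0 -7;0.1 0 0 0 -7",
)

```text
t: 53.8
position: [0.5418, 0.2361, 0.2972]
ee_rot: [-1.495, 2.762, -0.002]
force: [0.4, -1.1, 0.3]
width: 0.047
```

Emit:
carry_out(
  rows="0.1 0 0 0 -7;0.1 0 0 0 0;0.1 0 0 0 0;0.1 0 0 0 0",
)

```text
t: 54.13
position: [0.5414, 0.2364, 0.2973]
ee_rot: [-1.65, 2.673, -0.001]
force: [-0.1, -0.2, 0.4]
width: 0.0465
```

```bash
python3 - <<'E'
from h import *
s=bot.state();print(s["position"],s["force"],s["moment"],s["qpos"],s["width"])
go([.541,.2378,.24],153.4)
snap("wrist","w39")
E
```

```text
[0.5414 0.2364 0.2973] [-0.0737 -0.2369  0.4093] [-0.0162 -0.0229  0.0064] [-0.772   0.3948  0.5095  1.2187 -0.1883  1.5736  2.3804] 0.046488060467712665
t 54.1 turn -0.0 q7 2.38 | before-turn shift [-1.1  1.  57.3] | after-turn shift [-1.1  1.  57.3]
```

View pics/w39.png

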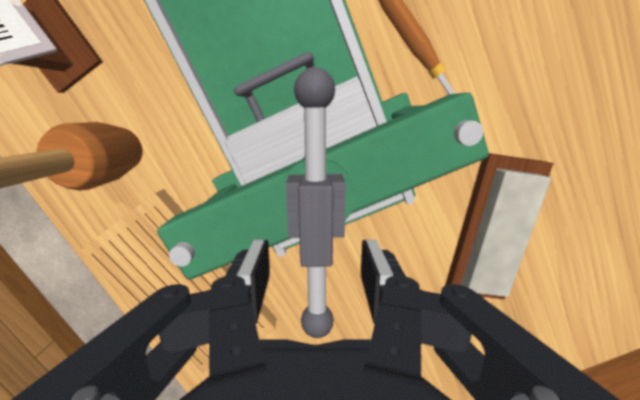

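Emit:
carry_out(
  rows="0.1 -1 1 15 0;0.1 0 0 20 0;0.1 0 0 15 0;0.1 0 0 7 0;0.1 0 0 0 0;0.1 0 0 0 0;-0.8 0 0 0 0;-0.8 0 0 0 0;-0.8 0 0 0 0;-0.8 0 0 0 0",
  squeeze=90,
)

```text
t: 55.02
position: [0.5417, 0.2382, 0.2421]
ee_rot: [-1.652, 2.668, -0.001]
force: [-0.0, -1.0, 5.1]
width: 0.0201
```

Emit:
carry_out(
  rows="-0.8 0 0 0 0;-0.8 0 0 0 0;-0.8 0 0 0.3 5;-0.8 0 0 0.3 6;-0.8 0 0 0.3 6;-0.8 0 0 0.3 6;-0.8 0 0 0 0",
)

```text
t: 55.6
position: [0.5416, 0.238, 0.2408]
ee_rot: [-1.081, 2.946, -0.001]
force: [-0.2, -0.4, 6.0]
width: 0.0199
```

```bash
python3 - <<'E'
from h import *
s=bot.state();print(s["position"],s["force"],s["moment"],s["qpos"],s["width"])
go([.541,.2378,.24],153.4)
E
```

```text
[0.5416 0.238  0.2408] [-0.1766 -0.4001  5.9543] [-0.073   0.0202 -0.1398] [-0.8331  0.4152  0.5806  1.3442 -0.2247  1.4443  2.0099] 0.01987271505244433
t 55.6 turn -23.1 q7 2.01 | before-turn shift [0.6 0.3 0.8] | after-turn shift [0.4 0.5 0.8]
```

Emit:
carry_out(
  rows="-0.8 0 0 0.3 6;-0.8 0 0 0.3 6;-0.8 0 0 0.3 6;-0.8 0 0 0.3 6;-0.8 0 0 0.3 6;-0.8 0 0 0.3 6;-0.8 0 0 0 0;-0.8 0 0 0 0",
)

```text
t: 56.27
position: [0.5413, 0.2376, 0.2388]
ee_rot: [-0.123, 3.137, -0.0]
force: [-0.6, -1.1, 5.5]
width: 0.0198
```

```bash
python3 - <<'E'
from h import *
s=bot.state();print(s["position"],s["force"],s["moment"],s["qpos"],s["width"])
go([.541,.2378,.24],153.4)
E
```

```text
[0.5413 0.2376 0.2388] [-0.6115 -1.1259  5.5319] [-0.3048  0.1039 -0.0804] [-0.9114  0.4379  0.7074  1.3514 -0.2807  1.451   1.4304] 0.01983640579116794
t 56.3 turn -58.9 q7 1.43 | before-turn shift [ 0.3  0.2 -1.2] | after-turn shift [-0.   0.3 -1.2]
```

Emit:
carry_out(
  rows="-0.8 0 0 0.2 4;-0.8 0 0 0.2 4;-0.8 0 0 0.2 4;-0.8 0 0 0 0;-0.8 0 0 0 0",
)

```text
t: 56.68
position: [0.5412, 0.2375, 0.2382]
ee_rot: [0.206, 3.133, 0.0]
force: [-0.3, -0.3, 5.3]
width: 0.02
```

```bash
python3 - <<'E'
from h import *
s=bot.state();print(s["position"],s["force"],s["moment"],s["width"])
go([.541,.2378,.24],153.4)
snap("scene","s40",(360,140,560,320),4)
E
```

```text
[0.5412 0.2375 0.2382] [-0.3325 -0.3039  5.3021] [-0.2561  0.1733 -0.0449] 0.020048760232629203
t 56.7 turn -70.9 q7 1.24 | before-turn shift [ 0.2  0.2 -1.8] | after-turn shift [-0.2  0.3 -1.8]
```

View pics/s40.png

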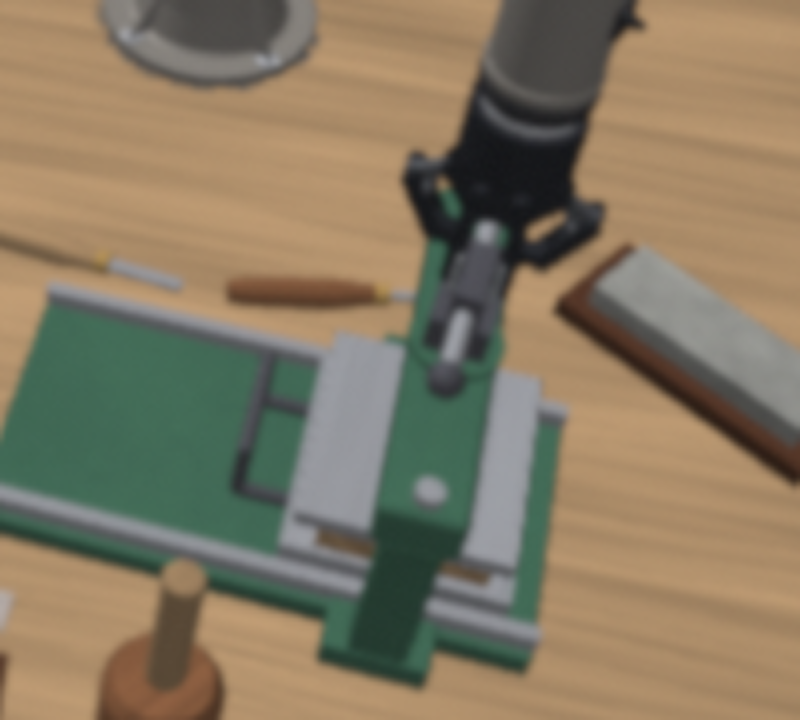

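Emit:
carry_out(
  rows="-0.8 0 0 0.2 3;-0.8 0 0 0.1 3;-0.8 0 0 0 0;-0.8 0 0 0 0",
)

```text
t: 57.07
position: [0.5411, 0.2375, 0.2378]
ee_rot: [0.369, 3.118, 0.0]
force: [-1.2, -0.8, 5.6]
width: 0.0201
```

```bash
python3 - <<'E'
from h import *
s=bot.state();print(s["position"],s["force"],s["moment"],s["width"])
go([.541,.2378,.24],153.4)
E
```

```text
[0.5411 0.2375 0.2378] [-1.1613 -0.8143  5.6249] [-0.2796  0.1677 -0.1048] 0.020144245652377393
t 57.1 turn -76.9 q7 1.14 | before-turn shift [ 0.2  0.3 -2.2] | after-turn shift [-0.2  0.2 -2.2]
```

Emit:
carry_out(
  rows="-0.3 0 0 0 0;0 0 0 0 0;0.1 0 0 0 0;0.1 0 0 0 0;0.1 0 0 -10 0;0.1 0 0 -30 0;0.1 0 0 -40 0;0.1 0 0 -20 0;0.1 0 0 0 0;0.1 0 0 0 0",
)

```text
t: 57.9
position: [0.5416, 0.2381, 0.3388]
ee_rot: [0.368, 3.116, 0.003]
force: [-0.7, 0.1, -0.2]
width: 0.0469
```

```bash
python3 - <<'E'
from h import *
s=bot.state();print(s["position"],s["force"],s["qpos"])
snap("wrist","w41")
snap("top","t41",(340,130,460,230),6)
E
```

```text
[0.5416 0.2381 0.3388] [-0.7161  0.1033 -0.1791] [-0.9149  0.439   0.7869  1.1222 -0.3085  1.6891  1.1192]
```

View pics/w41.png

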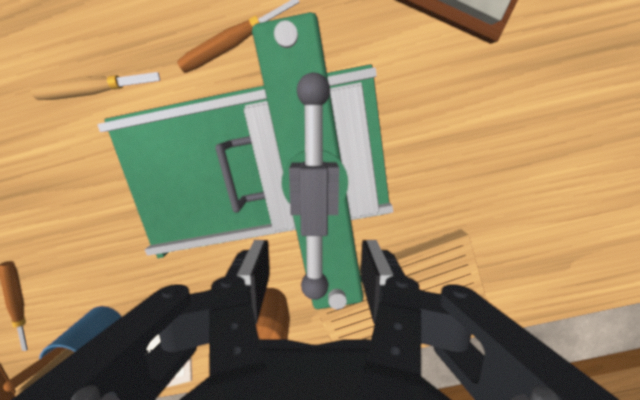

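View pics/t41.png

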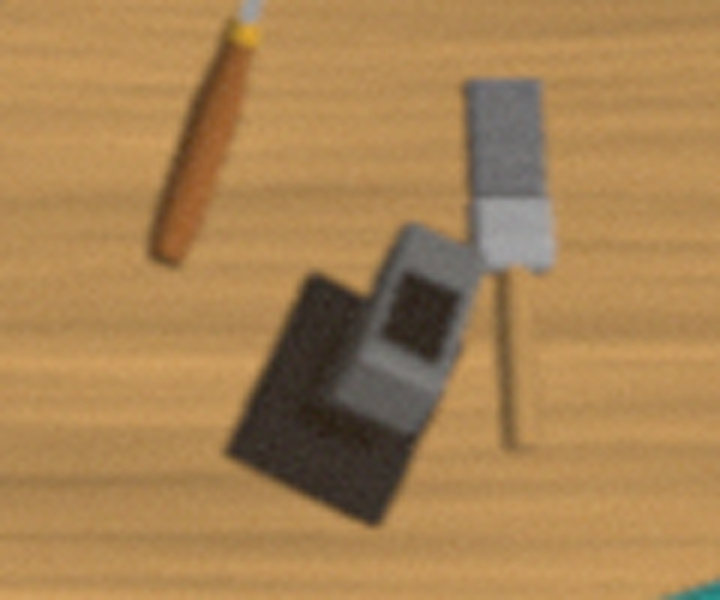

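```bash
python3 - <<'E'
from h import *
go([.58,-.40,.33],63)
E
```

```text
t 58.0 turn 13.5 q7 1.12 | before-turn shift [-187.2 -611.4    6.1] | after-turn shift [-325.2 -550.6    6.1]
```

Emit:
carry_out(
  rows="0.6 -8 -26 0 0;0.6 -11 -37 0 0;0.6 -12 -39 0 0;0.6 -12 -39 0 0;0.6 -12 -39 0 0;0.6 -12 -39 0 0;0.6 -12 -39 0 0;0.6 -12 -39 0 0;0.6 -12 -39 0 0;0.6 -12 -39 0 0",
)

```text
t: 58.83
position: [0.5644, -0.1543, 0.3351]
ee_rot: [-0.367, -3.117, -0.002]
force: [1.3, -0.2, 0.1]
width: 0.0681
```

Emit:
carry_out(
  rows="0.6 -12 -39 0 0;0.6 -12 -39 0 0;0.6 -12 -39 0 0;0.6 -12 -39 0 0;0.6 -12 -39 0 0;0.6 -12 -39 0 0;0.6 0 -2 0 6.7;0.6 0 0 0 6.8;0.6 0 0 0 0;0.6 0 0 0 0",
)

```text
t: 59.67
position: [0.5802, -0.3993, 0.3351]
ee_rot: [-0.728, -3.054, -0.002]
force: [-0.2, 0.2, 0.1]
width: 0.0687
```

```bash
python3 - <<'E'
from h import *
s=bot.state();print(s["position"],s["force"],s["qpos"])
snap("wrist","w42")
E
```

```text
[ 0.5802 -0.3993  0.3351] [-0.1555  0.2401  0.1492] [ 0.3147  0.76    0.8458  0.6294 -0.5749  1.8958  1.9008]
```

View pics/w42.png

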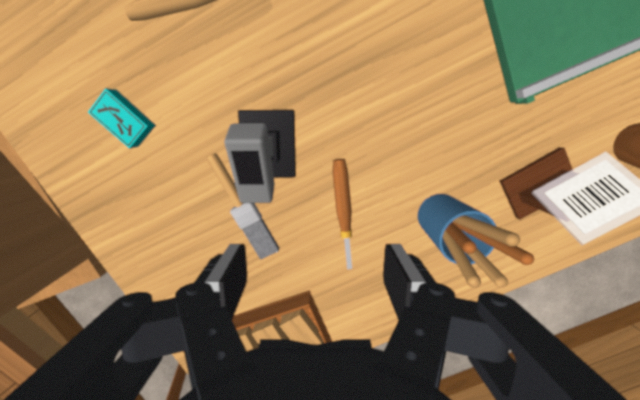

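```bash
python3 - <<'E'
import cv2
a=cv2.imread('pics/w42_raw.png')
cv2.imwrite('pics/w42a.png',cv2.resize(a[95:215,210:310],None,fx=5,fy=5,interpolation=2))
cv2.imwrite('pics/w42b.png',cv2.resize(a[130:250,490:640],None,fx=5,fy=5,interpolation=2))
E
```

```text
(no output)
```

View pics/w42a.png

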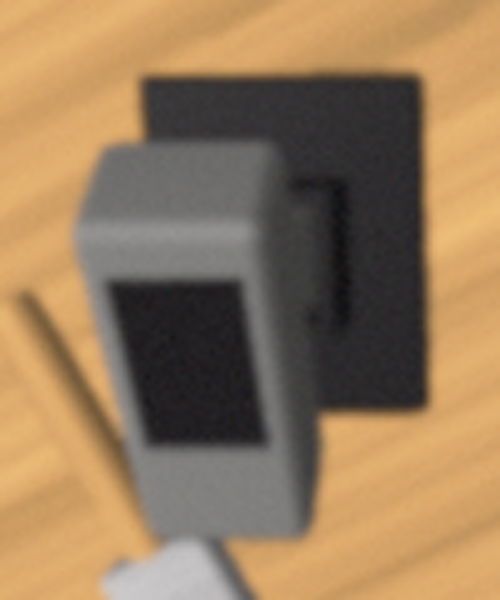

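View pics/w42b.png

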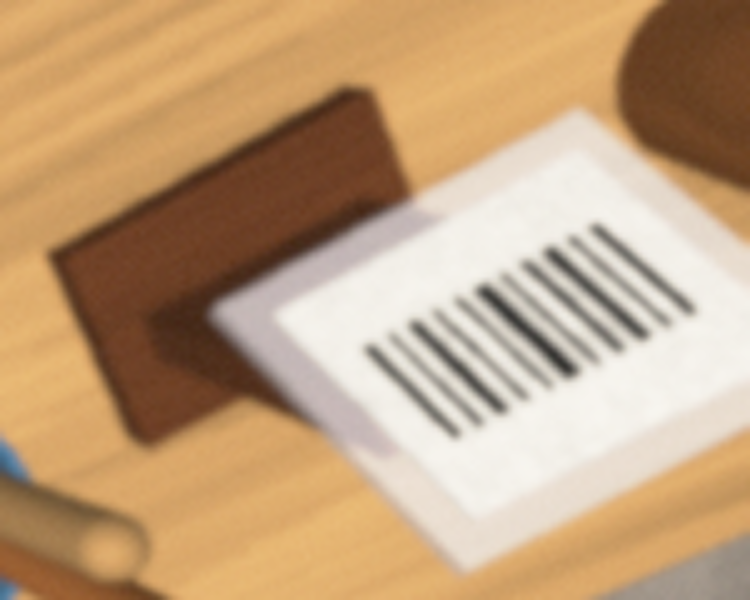

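```bash
python3 - <<'E'
from h import *
c=calof("wrist","w42")
f=lambda l,z,o:plane("wrist",[(x/5+o[0],y/5+o[1]) for x,y in l],z,c)
S=f([(145,78),(418,75),(428,408)],.012,(210,95));print("base",S,"centre",(S[0]+S[2])/2,np.linalg.norm(S[1]-S[0]),np.linalg.norm(S[2]-S[1]))
d=S[2]-S[1];print("yaw",np.degrees(np.arctan2(d[1],d[0])))
d=S[1]-S[0];print("yaw",np.degrees(np.arctan2(d[1],d[0]))-90)
t=f([(80,228),(262,228)],.1785,(210,95));n=f([(155,535),(307,535)],.1285,(210,95))
print("tail",t,t.mean(0),np.linalg.norm(t[1]-t[0]));print("nose",n,n.mean(0),np.linalg.norm(n[1]-n[0]))
d=n.mean(0)-t.mean(0);print(np.linalg.norm(d[:2]),np.degrees(np.arctan2(d[1],d[0])))
for e in (t[1]-t[0],n[1]-n[0]): print(np.degrees(np.arctan2(e[1],e[0]))-90)
b=f([(412,391),(645,269)],.12,(490,130));d=b[0]-b[1];print("bar",b,b.mean(0),np.linalg.norm(d),"normal yaw (into ticket)",np.degrees(np.arctan2(d[1],d[0]))+90)
b2=f([(372,348),(600,228)],.12+.0106,(490,130))
print(tri("wrist",((412+645)/10+490,(391+269)/10+130),"top",(135/4+240,102/4+80),c))
o=f([(55,255),(350,92)],.01,(490,130));d=o[0]-o[1];print("holder base",np.degrees(np.arctan2(d[1],d[0]))+90)
P=f([(210,308),(580,108)],.09,(490,130));d=P[0]-P[1];print("plate low edge",P,np.degrees(np.arctan2(d[1],d[0]))+90)
E
```

```text
base [[ 0.462  -0.4716  0.012 ]
 [ 0.5    -0.3948  0.012 ]
 [ 0.5955 -0.4417  0.012 ]] centre [ 0.5288 -0.4566  0.012 ] 0.08567214421599374 0.10637348994685039
yaw -26.137946169412754
yaw -26.32809435975713
tail [[ 0.5008 -0.464   0.1785]
 [ 0.5184 -0.4294  0.1785]] [ 0.5096 -0.4467  0.1785] 0.03880664546747274
nose [[ 0.5745 -0.5029  0.1285]
 [ 0.5924 -0.4676  0.1285]] [ 0.5835 -0.4852  0.1285] 0.039563878249031535
0.08333348902211436 -27.520446970351287
-26.933754252804434
-26.836382289154017
bar [[ 0.7858 -0.1107  0.12  ]
 [ 0.7806 -0.0454  0.12  ]] [ 0.7832 -0.078   0.12  ] 0.06547988822946778 normal yaw (into ticket) 4.530788284290182
(array([ 0.7812, -0.0811,  0.1242]), np.float64(0.001729357683998908))
holder base 4.806602862696053
plate low edge [[ 0.7549 -0.1378  0.09  ]
 [ 0.7459 -0.028   0.09  ]] 4.688170988794084
```

```bash
python3 - <<'E'
from h import *
go([.538,-.4615,.16],63.2)
E
```

```text
t 59.7 turn 0.1 q7 1.90 | before-turn shift [  9.5 -75.5 175.7] | after-turn shift [  9.5 -75.5 175.7]
```

Emit:
carry_out(
  rows="0.5 3 -20 10 0;0.5 3 -30 20 0;0.5 3 -25 30 0;0.5 0 0 35 0;0.5 0 0 35 0;0.5 0 0 25 0;0.5 0 0 10 0;0.5 0 0 0 0;0.5 0 0 0 0;0.5 0 0 0 0",
)

```text
t: 60.55
position: [0.5394, -0.4631, 0.1743]
ee_rot: [0.728, 3.052, -0.004]
force: [-0.0, 0.1, 0.7]
width: 0.0642
```

```bash
python3 - <<'E'
from h import *
go([.538,-.4615,.10],63.2);s=bot.state();print(s["position"],s["qpos"])
snap("wrist","w43")
E
```

```text
t 60.5 turn -0.0 q7 2.10 | before-turn shift [ 2.2  0.9 74.3] | after-turn shift [ 2.2  0.9 74.3]
[ 0.5394 -0.4631  0.1743] [ 0.2904  0.7785  0.8455  1.0542 -0.5546  1.5131  2.1023]
```

View pics/w43.png

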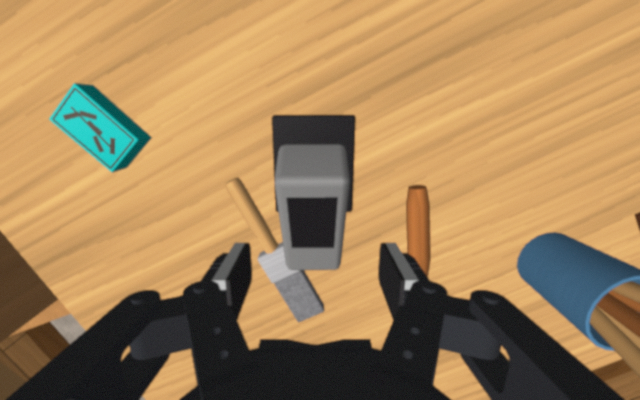

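Emit:
carry_out(
  rows="0.5 2 1 15 0;0.5 0 0 22 0;0.5 0 0 18 0;0.5 0 0 12 0;0.5 0 0 7 0;0.5 0 0 0 0;0.5 0 0 0 0;0.5 0 0 0 0",
)

```text
t: 61.27
position: [0.5375, -0.4616, 0.0993]
ee_rot: [0.731, 3.053, -0.003]
force: [0.0, 0.0, 0.1]
width: 0.0639
```

```bash
python3 - <<'E'
from h import *
go([.538,-.4615,.10],63.2);s=bot.state();print(s["position"],s["force"])
snap("wrist","w44")
snap("scene","s44",(200,150,330,260),5)
E
```

```text
t 61.3 turn -0.1 q7 2.14 | before-turn shift [-0.4  0.3 -0.7] | after-turn shift [-0.4  0.3 -0.7]
[ 0.5375 -0.4616  0.0993] [0.0446 0.0415 0.1001]
```

View pics/w44.png

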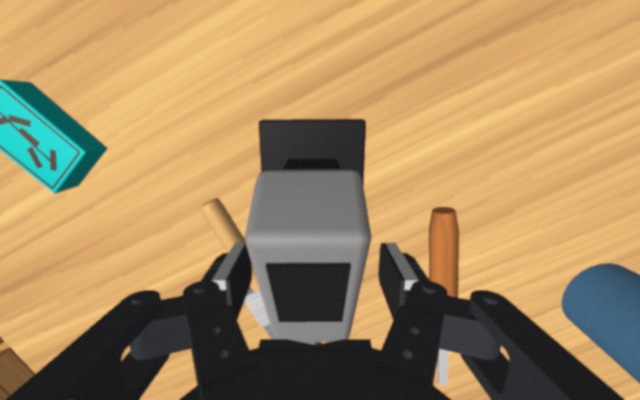

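View pics/s44.png

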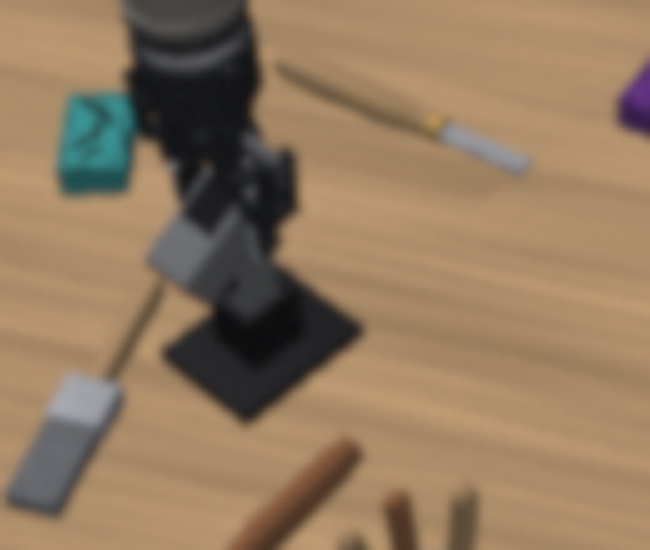

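Emit:
carry_out(
  rows="0 0 0 0 0;0 0 0 0 0;-0.3 0 0 0 0;-0.3 0 0 0 0;-0.3 0 0 0 0;-0.3 0 0 0 0",
  squeeze=60,
)

```text
t: 61.87
position: [0.5371, -0.4614, 0.0986]
ee_rot: [0.732, 3.054, -0.002]
force: [0.3, -0.7, 4.9]
width: 0.043
```

```bash
python3 - <<'E'
from h import *
s=bot.state();print(s["position"],s["force"],s["moment"],s["ee_rot"],s["width"])
E
```

```text
[ 0.5371 -0.4614  0.0986] [ 0.3147 -0.7186  4.8649] [-0.1621  0.1364  0.0346] [ 0.732   3.0537 -0.0024] 0.04302680468146929
```

Emit:
carry_out(
  rows="-0.3 0 0 -8 0;-0.3 0 0 -15 0;-0.3 0 0 -20 0;-0.3 0 0 -30 0;-0.3 0 0 -30 0;-0.3 0 0 -20 0;-0.3 0 0 0 0;-0.3 0 0 0 0",
)

```text
t: 62.53
position: [0.5371, -0.4606, 0.221]
ee_rot: [0.732, 3.054, 0.0]
force: [0.4, -0.0, -2.7]
width: 0.0435
```

```bash
python3 - <<'E'
from h import *
s=bot.state();print(s["position"],s["force"],s["moment"],s["ee_rot"],s["width"])
snap("wrist","w45")
snap("scene","s45",(200,100,330,260),4)
E
```

```text
[ 0.5371 -0.4606  0.221 ] [ 0.3673 -0.0392 -2.6668] [0.0022 0.0407 0.0134] [0.7317 3.0542 0.0001] 0.043514995886783626
```

View pics/w45.png

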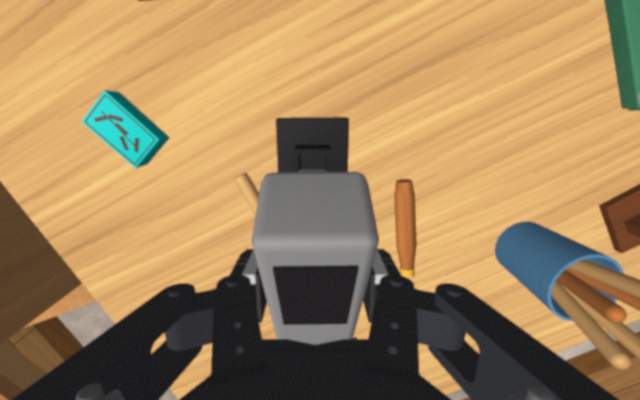

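View pics/s45.png

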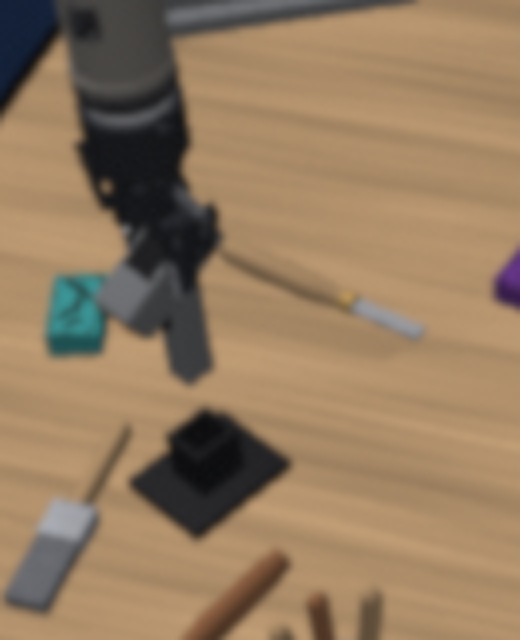

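```bash
python3 - <<'E'
from h import *
go([.652,-.09,.30],94.6); print(bot.state()["qpos"])
print(plane("top",[(331,110)],.11))
E
```

```text
t 62.6 turn -31.6 q7 2.08 | before-turn shift [ 64.9 381.7 -80.8] | after-turn shift [-144.5  359.2  -80.8]
[ 0.3084  0.7588  0.852   0.9704 -0.5449  1.6112  2.0791]
[[ 0.773  -0.2517  0.11  ]]
```

Emit:
carry_out(
  rows="-0.3 0 0 -25 0;-0.3 0 10 -35 0;-0.3 5 28 -21 0;-0.3 7 38 0 0;-0.3 7 38 0 0;-0.3 7 38 0 0;-0.3 7 38 0 0;-0.3 7 38 0 0;-0.3 7 38 0 0;-0.3 7 38 0 0",
)

```text
t: 63.47
position: [0.6262, -0.162, 0.299]
ee_rot: [-0.731, -3.051, -0.002]
force: [0.8, 0.6, -1.3]
width: 0.0431
```

Emit:
carry_out(
  rows="-0.3 6 38 0 0;-0.3 5 28 0 0;-0.3 0 12 0 -6;-0.3 0 0 0 -6.4;-0.3 0 0 0 -6.4;-0.3 0 0 0 -6.4;-0.3 0 0 0 -6.4;-0.3 0 0 0 0;-0.3 0 0 0 0;-0.3 0 0 0 0",
)

```text
t: 64.3
position: [0.6517, -0.0902, 0.3002]
ee_rot: [0.124, -3.137, -0.001]
force: [0.2, 0.1, -2.0]
width: 0.0434
```

```bash
python3 - <<'E'
from h import *
go([.652,-.09,.1576],94.6); print(bot.state()["qpos"])
snap("wrist","w46")
snap("top","t46",(200,60,360,180),5)
E
```

```text
t 64.3 turn -0.1 q7 2.01 | before-turn shift [ -0.6   0.  142.6] | after-turn shift [ -0.6   0.  142.6]
[-0.2645  0.6079  0.7745  0.9726 -0.4142  1.6985  2.0068]
```

View pics/w46.png

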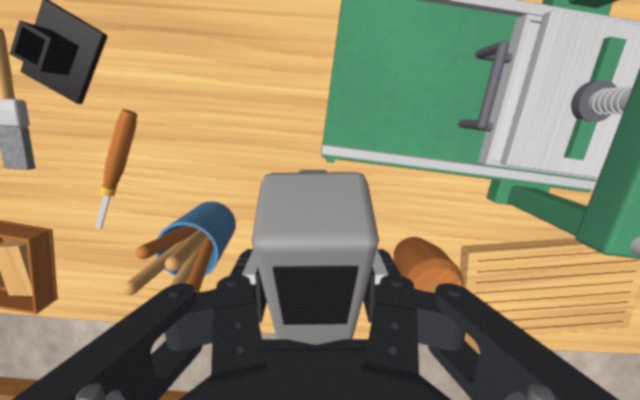

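View pics/t46.png

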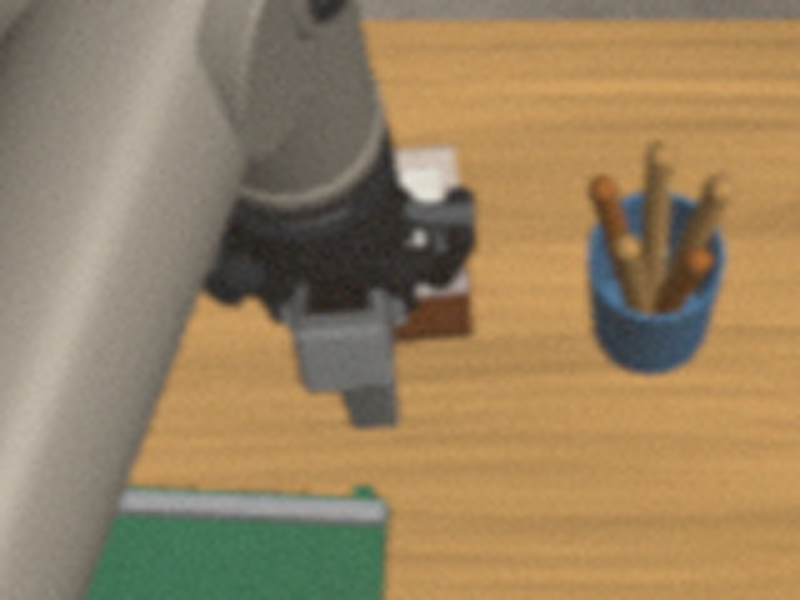

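Emit:
carry_out(
  rows="-0.3 0 0 15 0;-0.3 0 0 30 0;-0.3 0 0 35 0;-0.3 0 0 30 0;-0.3 0 0 20 0;-0.3 0 0 10 0;-0.3 0 0 2 0;-0.3 0 0 0 0;-0.3 0 0 0 0;-0.3 0 0 0 0",
)

```text
t: 65.23
position: [0.6535, -0.0913, 0.1618]
ee_rot: [-0.127, 3.135, -0.002]
force: [0.2, 0.5, -1.4]
width: 0.0434
```

```bash
python3 - <<'E'
from h import *
go([.652,-.09,.1576],94.6); s=bot.state();print(s["position"],s["qvel"])
snap("scene","s47",(290,200,430,330),5)
snap("top","t47",(200,60,360,180),5)
E
```

```text
t 65.2 turn 0.0 q7 2.06 | before-turn shift [1.4 1.4 4.2] | after-turn shift [1.4 1.4 4.2]
[ 0.6535 -0.0913  0.1618] [-0.0003 -0.0011 -0.0033  0.0044 -0.0003 -0.0016  0.0006]
```

View pics/s47.png

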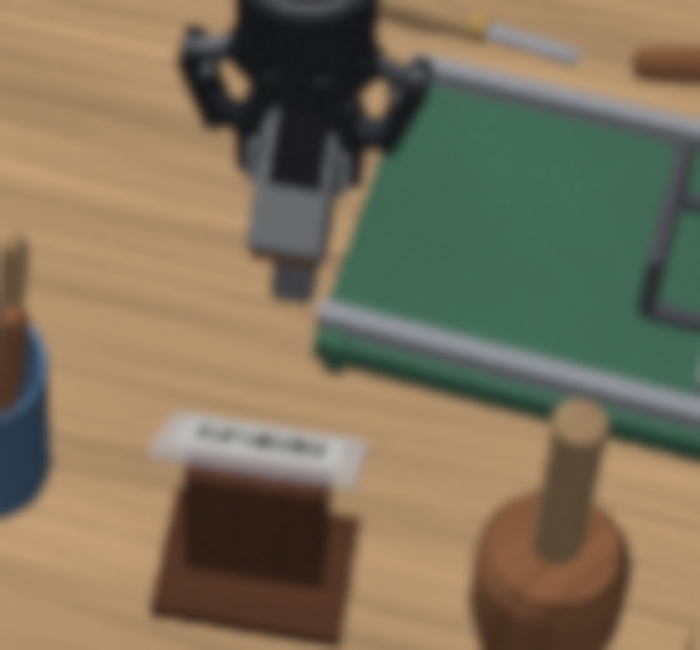

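View pics/t47.png

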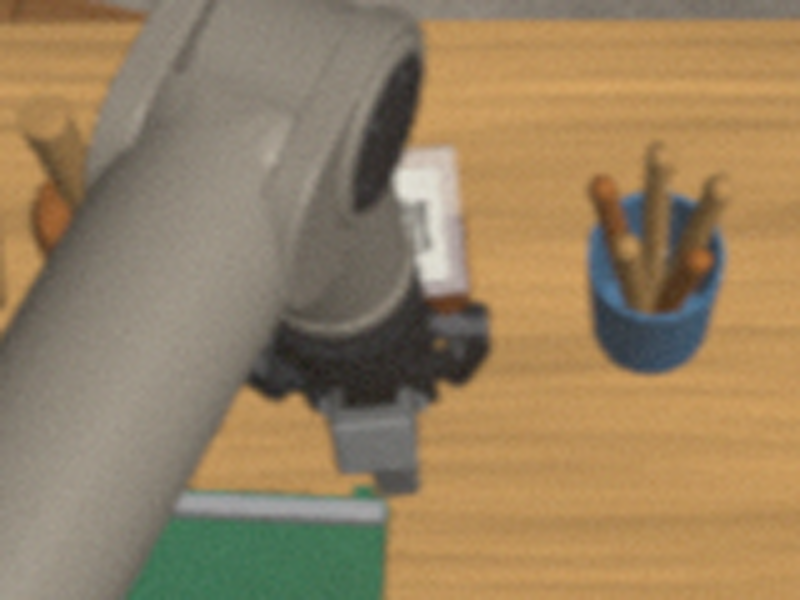

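Emit:
carry_out(
  rows="-0.3 1.2 1.3 3 0;-0.3 0 0 1.2 0;-0.3 0 0 0 0;-0.3 0 0 0 0;-0.3 0 0 0 0",
)

```text
t: 65.75
position: [0.6509, -0.0894, 0.1553]
ee_rot: [0.127, -3.139, 0.0]
force: [0.1, -0.1, -2.4]
width: 0.0432
```

```bash
python3 - <<'E'
from h import *
go([.652,-.09,.1576],94.6); s=bot.state();p=s["position"]
R=Ro.from_rotvec(s["ee_rot"]).as_matrix();ex=-R[:,0]
w=p+.0442*ex+[0,0,.0134];d=.866*ex+[0,0,-.5]
print("window",w,"hit",w+.1*d)
snap("scene","s48",(290,200,430,330),5)
print((proj("scene",[w,w+.1*d])-[290,200])*5)
# barcode from scene
o=tri("scene",(262/5+290,440/5+200),"wrist",((412+645)/10+490,(391+269)/10+130),None,calof("wrist","w42"));print(o)
print((proj("scene",[[.7825,-.0795,.121]])-[290,200])*5)
E
```

```text
t 65.8 turn 0.0 q7 2.06 | before-turn shift [-1.1 -0.7 -2.3] | after-turn shift [-1.1 -0.7 -2.3]
window [ 0.6949 -0.0858  0.1687] hit [ 0.7812 -0.0788  0.1187]
[[285.765  258.1645]
 [257.5848 438.7963]]
(array([ 0.7828, -0.0768,  0.12  ]), np.float64(0.0019889709958643706))
[[255.7072 438.1762]]
```

View pics/s48.png

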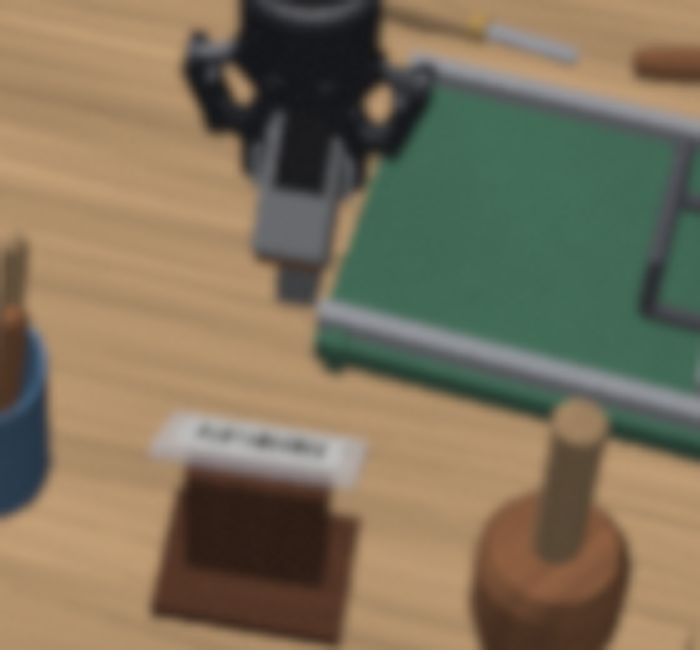

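Emit:
carry_out(
  rows="-0.3 0 0 -1.5 0;-0.3 0 0 0 0;-0.3 0 0 0 0;-0.3 0 0 0 0;-0.3 0 0 0 0;-0.3 0 0 0 0;-0.3 0 0 0 0;-0.3 0 0 0 0;-0.3 0 0 0 0;-0.3 0 0 0 0",
)

```text
t: 66.63
position: [0.6509, -0.0894, 0.1568]
ee_rot: [0.127, -3.139, 0.0]
force: [-0.7, 0.2, -1.8]
width: 0.0437
```

Emit:
carry_out(
  rows="-0.3 0 0 0 0;-0.3 0 0 0 0;-0.3 0 0 0 0;-0.3 0 0 0 0;-0.3 0 0 0 0;-0.3 0 0 0 0;-0.3 0 0 0 0;-0.3 0 0 0 0;-0.3 0 0 0 0;-0.3 0 0 0 0",
)

```text
t: 67.47
position: [0.6509, -0.0894, 0.1568]
ee_rot: [-0.127, 3.139, 0.0]
force: [0.6, 0.2, -1.8]
width: 0.0432
```

Emit:
carry_out(
  rows="-0.3 0 0 0 0;-0.3 0 0 0 0;-0.3 0 0 0 0;-0.3 0 0 0 0;-0.3 0 0 0 0;-0.3 0 0 0 0;-0.3 0 0 0 0;-0.3 0 0 0 0;-0.3 0 0 0 0;-0.3 0 0 0 0",
)

```text
t: 68.3
position: [0.6509, -0.0893, 0.1569]
ee_rot: [-0.127, 3.139, 0.0]
force: [-0.7, -1.3, -1.9]
width: 0.0431
```

```bash
python3 - <<'E'
from h import *
s=bot.state();p=s["position"]
R=Ro.from_rotvec(s["ee_rot"]).as_matrix();ex=-R[:,0]
w=p+.0442*ex+[0,0,.0134];d=.866*ex+[0,0,-.5]
print("window",w,"hit",w+.1*d,s["width"])
go([.5371,-.4606,.28],63.05)
E
```

```text
window [ 0.6949 -0.0858  0.1703] hit [ 0.7813 -0.0787  0.1203] 0.043133297544421724
t 68.3 turn 31.6 q7 2.06 | before-turn shift [ 143.5 -360.8 -123.2] | after-turn shift [ -66.8 -382.5 -123.2]
```

Emit:
carry_out(
  rows="-0.3 0 0 -20 0;-0.3 0 0 -38 0;-0.3 0 0 -40 0;-0.3 0 0 -25 6.3;-0.3 0 0 0 6.3;-0.3 0 0 0 6.3;-0.3 0 0 0 6.3;-0.3 0 0 0 6.4;-0.3 -5 -28 0 0;-0.3 -6.8 -39 0 0",
)

```text
t: 69.13
position: [0.6336, -0.1485, 0.279]
ee_rot: [0.715, 3.059, 0.006]
force: [-0.0, -0.7, -1.6]
width: 0.0433
```

Emit:
carry_out(
  rows="-0.3 -6.8 -39 0 0;-0.3 -6.8 -39 0 0;-0.3 -6.8 -39 0 0;-0.3 -6.8 -39 0 0;-0.3 -6.8 -39 0 0;-0.3 -6.8 -39 0 0;-0.3 -6.8 -38 0 0;-0.3 -5 -28 0 0;-0.3 -3 -15 0 0;-0.3 0 0 0 0",
)

```text
t: 69.97
position: [0.533, -0.4663, 0.2788]
ee_rot: [-0.746, -3.048, 0.006]
force: [-1.1, 0.1, -1.2]
width: 0.0433
```

Emit:
carry_out(
  rows="-0.3 0 0 0 0;-0.3 0 0 0 0;-0.3 0 0 0 0",
)

```text
t: 70.22
position: [0.5394, -0.4585, 0.2801]
ee_rot: [0.727, 3.055, 0.002]
force: [-0.0, 0.6, -1.1]
width: 0.0435
```

```bash
python3 - <<'E'
from h import *
go([.5371,-.4610,.19],63.05);s=bot.state();print(s["position"],s["ee_rot"],s["qpos"])
E
```

```text
t 70.2 turn 0.2 q7 2.05 | before-turn shift [ 1.  -3.4 90.1] | after-turn shift [ 1.  -3.4 90.1]
[ 0.5394 -0.4585  0.2801] [0.7269 3.0553 0.0018] [ 0.3517  0.7522  0.8565  0.8102 -0.5539  1.7509  2.0451]
```

Emit:
carry_out(
  rows="-0.3 1 -3 20 0.1;-0.3 0 0 35 0;-0.3 0 0 30 0;-0.3 0 0 15 0;-0.3 0 0 5 0;-0.3 0 0 0 0;-0.3 0 0 0 0;-0.3 0 0 0 0",
)

```text
t: 70.88
position: [0.5366, -0.4633, 0.1773]
ee_rot: [0.732, 3.052, -0.004]
force: [0.3, -0.3, -0.9]
width: 0.0429
```

```bash
python3 - <<'E'
from h import *
go([.5373,-.4612,.0986],63.05);s=bot.state();print(s["position"],s["ee_rot"])
snap("scene","s49",(200,130,330,260),5)
snap("wrist","w49",(220,80,420,230),4)
E
```

```text
t 70.9 turn -0.0 q7 2.10 | before-turn shift [ 0.6  2.3 78.7] | after-turn shift [ 0.6  2.3 78.7]
[ 0.5366 -0.4633  0.1773] [ 0.7322  3.0518 -0.0036]
```

View pics/s49.png

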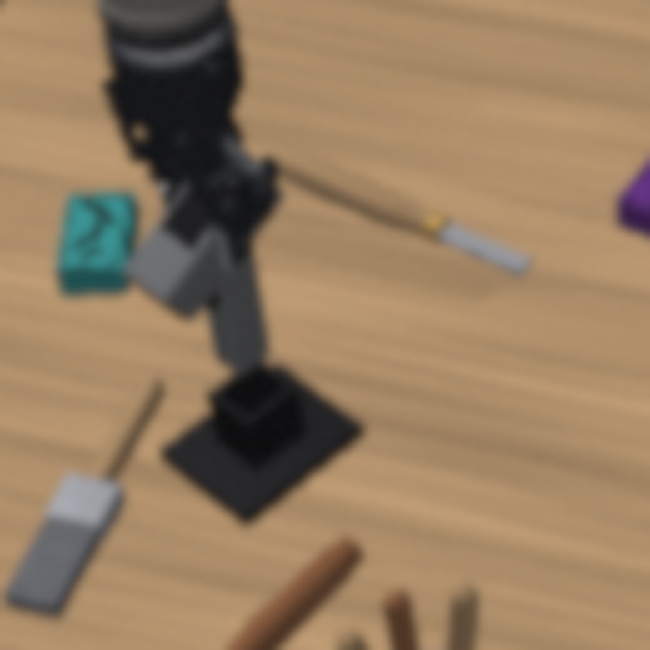

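View pics/w49.png

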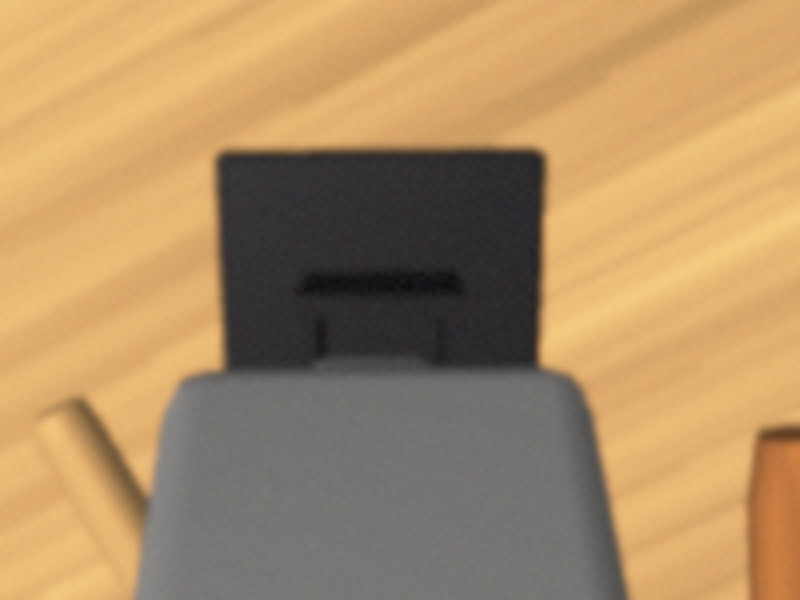

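Emit:
carry_out(
  rows="-0.3 0.5 2 8 0;-0.3 0 0 8 0;-0.3 0 0 6 0;-0.3 0 0 0 0;-0.3 0 0 0 0;-0.3 0 0 0 0;-0.3 0 0 0 0",
)

```text
t: 71.57
position: [0.5361, -0.4609, 0.1532]
ee_rot: [0.735, 3.054, -0.001]
force: [1.6, 0.2, -1.4]
width: 0.0434
```

```bash
python3 - <<'E'
from h import *
go([.5373,-.4612,.0986],63.05);s=bot.state();print(s["position"],s["ee_rot"],s["force"],s["moment"])
E
```

```text
t 71.6 turn -0.1 q7 2.11 | before-turn shift [-1.2  0.3 54.6] | after-turn shift [-1.2  0.3 54.6]
[ 0.5361 -0.4609  0.1532] [ 0.7348  3.054  -0.0008] [ 1.6162  0.2025 -1.3819] [ 0.0098 -0.038  -0.0294]
```

Emit:
carry_out(
  rows="-0.3 -1 0.3 3 0;-0.3 0 0 4 0;-0.3 0 0 4 0;-0.3 0 0 4 0;-0.3 0 0 0 0;-0.3 0 0 0 0",
)

```text
t: 72.07
position: [0.5368, -0.4605, 0.1372]
ee_rot: [-0.735, -3.054, -0.001]
force: [-0.6, -0.7, -2.5]
width: 0.0435
```

Emit:
carry_out(
  rows="-0.3 0 0 4 0;-0.3 0 0 4 0;-0.3 0 0 4 0;-0.3 0 0 0 0;-0.3 0 0 0 0",
)

```text
t: 72.48
position: [0.5369, -0.4605, 0.1253]
ee_rot: [-0.735, -3.054, -0.001]
force: [0.0, 0.4, -1.4]
width: 0.0436
```

Emit:
carry_out(
  rows="-0.3 0 0 5 0;-0.3 0 0 5 0;-0.3 0 0 5 0;-0.3 0 0 4 0;-0.3 0 0 3 0;-0.3 0 0 2 0;-0.3 0 0 0 0;-0.3 0 0 0 0",
)

```text
t: 73.15
position: [0.537, -0.4609, 0.1018]
ee_rot: [-0.735, -3.054, 0.0]
force: [-0.5, 0.3, -0.9]
width: 0.0432
```

Emit:
carry_out(
  rows="-0.3 0 0 1.5 0;-0.3 0 0 1.5 0;-0.3 0 0 0 0;-0.3 0 0 0 0",
)

```text
t: 73.48
position: [0.537, -0.4608, 0.0989]
ee_rot: [0.735, 3.054, 0.0]
force: [-0.4, -1.0, -0.8]
width: 0.043
```

Emit:
carry_out(
  rows="-0.3 0 0 1 0;-0.3 0 0 0 0;-0.3 0 0 0 0",
)

```text
t: 73.73
position: [0.5372, -0.461, 0.0986]
ee_rot: [0.735, 3.054, -0.0]
force: [-0.6, 0.7, 2.1]
width: 0.0436
```

Emit:
carry_out(
  rows="0.2 0 0 0 0;0.4 0 0 0 0;0.5 0 0 0 0;0.5 0 0 0 0;0.5 0 0 -8 0;0.5 0 0 -20 0;0.5 0 0 -35 0;0.5 0 0 -40 0;0.5 0 0 -40 0;0.5 0 0 -20 0",
)

```text
t: 74.57
position: [0.5375, -0.4624, 0.2677]
ee_rot: [0.732, 3.048, -0.009]
force: [-0.4, -0.1, 1.5]
width: 0.0641
```

```bash
python3 - <<'E'
from h import *
s=bot.state();print(s["position"],s["force"])
snap("scene","s50",(180,110,400,270),3.5)
snap("wrist","w50")
E
```

```text
[ 0.5375 -0.4624  0.2677] [-0.3568 -0.095   1.4882]
```

View pics/s50.png

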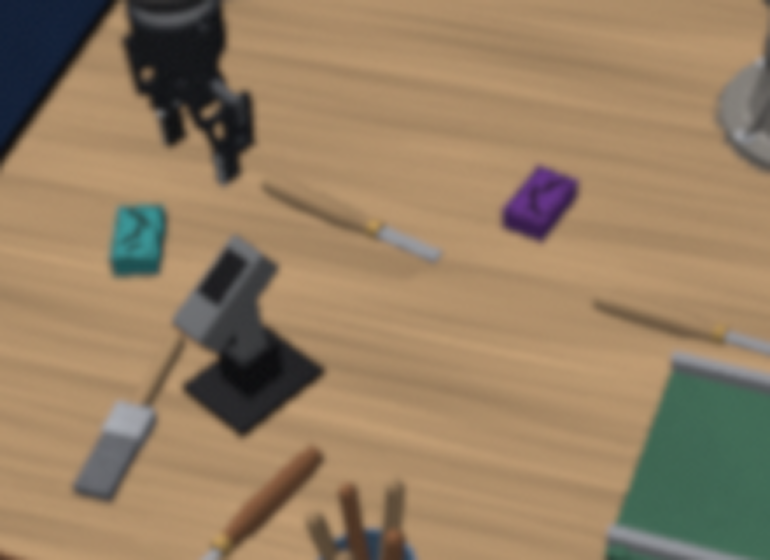

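View pics/w50.png

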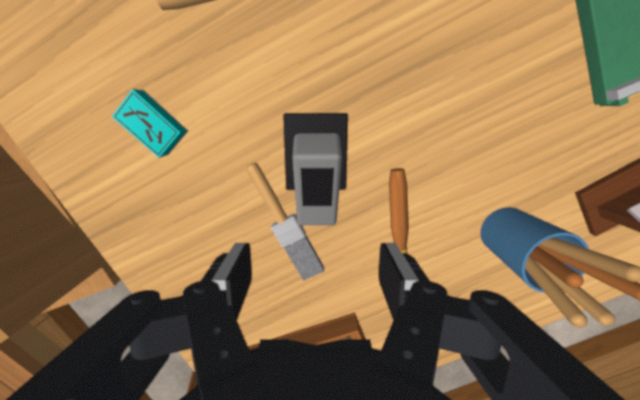

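```bash
python3 - <<'E'
from h import *
snap("top","t51",(90,80,290,230),4)
snap("scene","s51",(350,160,510,310),5)
E
```

```text
(no output)
```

View pics/t51.png

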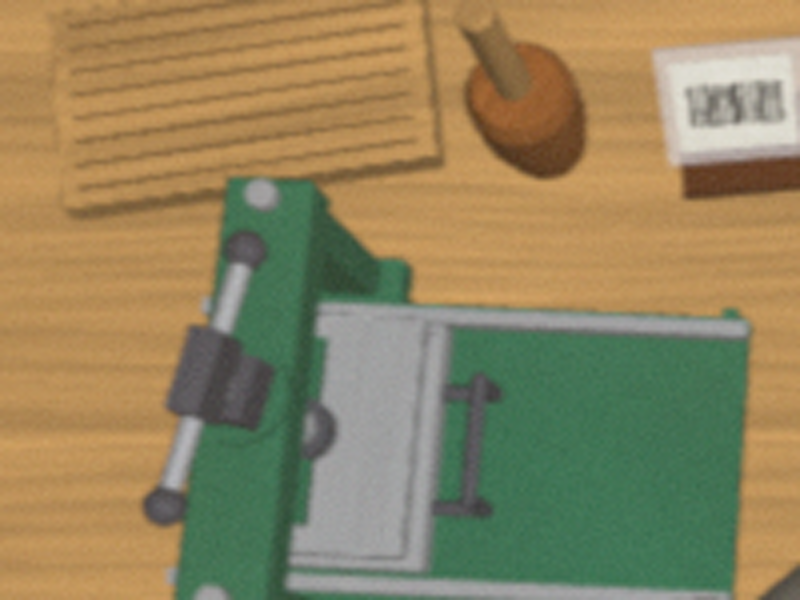

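View pics/s51.png

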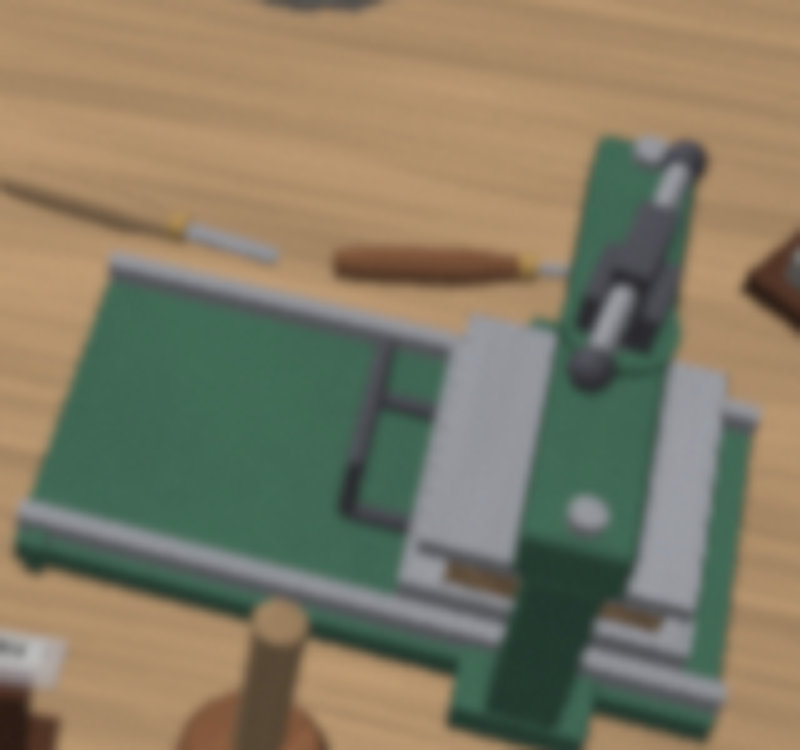

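```bash
python3 - <<'E'
from h import *
for a,b in (((245,248),(592,365)),((163,505),(687,160))):
    print(tri("top",(a[0]/4+90,a[1]/4+80),"scene",(b[0]/5+350,b[1]/5+160)))
# platen top z at near front corner(-y,+x): scene (420,545), top (410,557)? use right corner
print(tri("top",(418/4+90,322/4+80),"scene",(420/5+350,545/5+160)))
E
```

```text
(array([0.6241, 0.2182, 0.2644]), np.float64(0.004791019605208295))
(array([0.4584, 0.2586, 0.2616]), np.float64(0.0042239220585062))
(array([0.6265, 0.1586, 0.0811]), np.float64(0.00012275516322027402))
```

Emit:
carry_out(
  rows="0.5 0 0 0 0;0.5 0 0 0 0;0.5 0 0 0 0",
)

```text
t: 75.02
position: [0.5368, -0.4601, 0.2591]
ee_rot: [-0.735, -3.052, -0.003]
force: [-0.3, 0.8, -0.5]
width: 0.0637
```

```bash
python3 - <<'E'
from plant import bot
print(bot.close_job())
E
```

```text
the job is handed in; nothing more can be done
None
```

The job is done and handed in at about 75 s.

- **Blocks and bed:** all four pale loose blocks lie flat and face up on the bed. The bed was pushed in until it stopped moving while the push force rose.
- **T-handle and screw:** the handle sits down on the square; in the last pictures its bar measured about 263 mm high, where I expected 262. I wound the screw about 256° clockwise, which I estimate at 4.9 rad. That relies on a start angle of about 0.41 rad, taken from how the square sat in the picture. The screw sank in step with the turning.
- **Scan:** I held the scanner steady for about 2.5 s with the window 10 cm from the barcode, its line of sight within about 3 mm of the centre. The scanner then went back upright in its stand, and the last pictures show it there. The turquoise and purple look-alikes and the carving tools were left alone.

Checks that failed or disagreed:

- **First grasp:** it closed above the block, because the measured tool height ran about 20 mm off. I corrected for that from then on.
- **Handle regrip:** I regripped the handle half-way through winding to stay clear of a joint limit.
- **Scan angle:** the scanner met the ticket about 15° off square. Its head looks 30° down, the ticket leans at 45°, and the moves cannot tilt the tool.
- **Platen contact:** I did not measure the pressing force, and no clear rise in torque showed when the platen touched. Contact is inferred from the screw angle. A rough fix on the platen's top gave 81 mm where 89 was expected, good to about 5 mm at best.

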